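Put the tart tins away in the hinged tin

TASK

Put the washed bakeware away: prise the lid of the cream storage tin open with the blade of the spreader, nest all the fluted round tart tins upright in one stack inside it, and shut the lid again. The pieces that will not nest with them (ramekin, straight-sided cake tin, square tin) go upright in the white tray, each standing on the tray's floor and not on one another, and the spreader goes back flat on its cork trivet. Leave the salt and pepper shakers, the canister and the lid lifter where they are.

Things in the scene. Friction and masses are not known exactly. Their poses are not given: they have to be found in the camera images.
- storage_tin: cream square storage tin, fixed in place, 160 x 160 mm, walls 66 mm high and 4 mm thick, floor 4 mm thick. Origin: centre of its underside; x points from the front (with the prise slot) to the hinge, z up. Its flat lid starts shut
- storage_lid (a joint): angle of the storage tin's hinged lid: 0 shut, grows as it opens upward, 1.75 rad at its stop (leaning back). The hinge is stiff: the lid stays at whatever angle it is left; about 2 N at the front edge moves it. The lid is a flat plate 160 x 160 mm, 4 mm thick, without a handle
- lid_hinge (a point): middle of the hinge line, on the back wall's top edge, 66 mm above the tin's underside; the hinge line lies along the storage tin's y
- lid_edge (a point): middle of the lid's front edge, at the plate's underside, 160 mm from the hinge line
- prise_slot (a point): middle of the prise slot in the front wall, at the wall's outer face: an opening 60 mm wide and 7 mm high between the front wall and the shut lid's underside (top of the slot 66 mm above the tin's underside), open to the inside; entered along the storage tin's +x
- spreader: butter spreader with a thin blade. Wooden handle 104 mm long, 16 mm wide, 16 mm thick; steel blade 24 mm wide, 3 mm thick, running on 95 mm beyond the handle, level with the middle of the handle's thickness. Origin: on the underside, under the handle's middle; x points to the blade's tip, z up as it lies flat; both flat sides are alike. 90 g
- blade_tip (a point): middle of the blade's tip, 147 mm along x and 8 mm above the spreader's origin
- spreader_mid (a point): middle of the spreader's length, 47 mm along x and 8 mm above its origin
- trivet: cork trivet, fixed, 220 x 110 x 6 mm, where the spreader belongs. Origin: centre of its underside; x along its length
- tray: white enamel tray, fixed, 260 x 140 mm, rim 12 mm high and 3 mm thick, floor 3 mm thick. Origin: centre of its underside; x along its length
- tart_tin_1: fluted round tart tin, bare steel, flared: 61 mm across the rim (rolled rim 4 mm high), 33 mm across the foot, 24 mm high. Origin: centre of its underside; z up out of its mouth. Placed inside another one it nests and sits 6 mm higher. 45 g. May be absent
- tart_tin_2: fluted round tart tin, bare steel, flared: 61 mm across the rim (rolled rim 4 mm high), 33 mm across the foot, 24 mm high. Origin: centre of its underside; z up out of its mouth. Placed inside another one it nests and sits 6 mm higher. 45 g. May be absent
- tart_tin_3: fluted round tart tin, bare steel, flared: 61 mm across the rim (rolled rim 4 mm high), 33 mm across the foot, 24 mm high. Origin: centre of its underside; z up out of its mouth. Placed inside another one it nests and sits 6 mm higher. 45 g. May be absent
- tart_tin_4: fluted round tart tin, bare steel, flared: 61 mm across the rim (rolled rim 4 mm high), 33 mm across the foot, 24 mm high. Origin: centre of its underside; z up out of its mouth. Placed inside another one it nests and sits 6 mm higher. 45 g. May be absent
- ramekin: white ceramic ramekin, straight sides, 61 mm across, 34 mm high, 4 mm wall, 120 g. Does not nest. Origin: centre of its underside; z up. May be absent
- cake_tin: dark steel mini cake tin, round, straight smooth sides, 60 mm across, 26 mm high, 2.5 mm wall, 60 g. Does not nest. Origin: centre of its underside; z up. May be absent
- square_tin: copper-coloured square tin, straight sides, 56 x 56 mm, 24 mm high, 2.5 mm wall, 55 g. Does not nest. Origin: centre of its underside; x and y square to its sides; z up. May be absent
- salt_shaker: steel salt shaker with a white band, 38 mm across, 85 mm high; stands by, leave alone. Origin: centre of its underside
- pepper_shaker: steel pepper shaker with a black band, 38 mm across, 85 mm high; leave alone. Origin: centre of its underside
- canister: mint-green ceramic canister with clamp lid, 100 mm across, 118 mm high; leave alone. Origin: centre of its underside
- lid_lifter: red silicone lid lifter lying flat, about 102 x 44 x 14 mm; leave alone. Origin: under its middle
There are look-alikes about, which are no part of the job. Leave any red look-alike of the tart_tin_1 alone. Leave any blue look-alike of the cake_tin alone.

How it is judged (in metres and radians):
On the way:
1. the lid is levered open by the spreader (lid past 0.12 rad with the spreader bearing on it) (value of joint storage_lid above 0.12 rad and contact force between spreader and storage_lid above 0.2 N), for 0.1 s.
At the end, for the whole second after the job is handed in: Lid shut (0.05 rad); tart tins upright (0.15 rad) in one nested stack in the tin (centres within 8 mm, undersides below 30 mm); odd pieces upright on the tray's floor, centres within 115 and 55 mm of its middle; spreader flat on the trivet, middle within 60 and 45 mm of its centre; all at rest (value of joint storage_lid below 0.05 rad and x of tart_tin_1 in the frame of storage_tin between -0.06 and 0.06 m and y of tart_tin_1 in the frame of storage_tin between -0.06 and 0.06 m and z of tart_tin_1 in the frame of storage_tin between 0 and 0.03 m and angle between each of tart_tin_1, tart_tin_2, tart_tin_3, tart_tin_4, ramekin, cake_tin, square_tin's own z axis and vertical below 0.15 rad and linear speed of each of tart_tin_1, tart_tin_2, tart_tin_3, tart_tin_4, ramekin, cake_tin, square_tin, spreader below 0.02 m/s and x of tart_tin_2 in the frame of storage_tin between -0.06 and 0.06 m and y of tart_tin_2 in the frame of storage_tin between -0.06 and 0.06 m and z of tart_tin_2 in the frame of storage_tin between 0 and 0.03 m and x of tart_tin_3 in the frame of storage_tin between -0.06 and 0.06 m and y of tart_tin_3 in the frame of storage_tin between -0.06 and 0.06 m and z of tart_tin_3 in the frame of storage_tin between 0 and 0.03 m and x of tart_tin_4 in the frame of storage_tin between -0.06 and 0.06 m and y of tart_tin_4 in the frame of storage_tin between -0.06 and 0.06 m and z of tart_tin_4 in the frame of storage_tin between 0 and 0.03 m and horizontal distance between each of tart_tin_2, tart_tin_3, tart_tin_4 and tart_tin_1 below 0.008 m and horizontal distance between each of tart_tin_3, tart_tin_4 and tart_tin_2 below 0.008 m and horizontal distance between tart_tin_4 and tart_tin_3 below 0.008 m and x of ramekin in the frame of tray between -0.115 and 0.115 m and y of ramekin in the frame of tray between -0.055 and 0.055 m and z of ramekin in the frame of tray between 0 and 0.007 m and x of cake_tin in the frame of tray between -0.115 and 0.115 m and y of cake_tin in the frame of tray between -0.055 and 0.055 m and z of cake_tin in the frame of tray between 0 and 0.007 m and x of square_tin in the frame of tray between -0.115 and 0.115 m and y of square_tin in the frame of tray between -0.055 and 0.055 m and z of square_tin in the frame of tray between 0 and 0.007 m and x of spreader_mid in the frame of trivet between -0.06 and 0.06 m and y of spreader_mid in the frame of trivet between -0.045 and 0.045 m and z of spreader_mid in the frame of trivet below 0.022 m); the robot touches nothing.
It fails at once if the salt shaker is shifted by more than 30 mm or knocked over (distance of salt_shaker from where it was at the start of the episode above 0.03 m or angle between salt_shaker's own z axis and vertical above 0.5 rad).
It fails at once if the pepper shaker is shifted by more than 30 mm or knocked over (distance of pepper_shaker from where it was at the start of the episode above 0.03 m or angle between pepper_shaker's own z axis and vertical above 0.5 rad).
It fails at once if the canister is shifted by more than 30 mm or knocked over (distance of canister from where it was at the start of the episode above 0.03 m or angle between canister's own z axis and vertical above 0.5 rad).
It fails at once if the lid lifter is shifted by more than 30 mm or knocked over (distance of lid_lifter from where it was at the start of the episode above 0.03 m or angle between lid_lifter's own z axis and vertical above 0.5 rad).
Of tart_tin_1, tart_tin_2, tart_tin_3, tart_tin_4 only 2 to 4 are there at a start; the rules pass over those that are not, and their reading is None.
Of ramekin, cake_tin, square_tin only 2 to 3 are there at a start; the rules pass over those that are not, and their reading is None.
At some moment in a run one of ramekin, cake_tin, square_tin, spreader may be knocked a few centimetres aside while the robot is not near it.
It also fails if it takes over 210 s, if anything falls off the work surface, if the arm or the gripper's body presses on something with over 40 N, if the wrist force passes 120 N, or if a joint passes its speed limit or range.

ROBOT

A 6-joint arm with a two-finger parallel gripper is mounted at the origin on the work surface. World frame = base frame: x ahead of the robot, y to its left, z up, the work surface at z = 0. Lengths are in m, angles in degrees, forces in N, time in s.
With the tool pointing down it reaches from about 0.25 to 0.725 m from the base axis. Payload 9.7 kg.
Tool frame: the origin (TCP) lies at the centre of the arm's flange, where the gripper is bolted on; the fingertips stand 173 mm ahead of it and the grasp point (between the pads) lies bot.grip_depth ahead of it (bot.grip_depth is the distance from the TCP to the grasp point, in m); z points along the fingers, y is the direction in which the jaws open and shut (so a half turn about z gives the same grasp; the last joint's range is limited). The gripper opens to 85 mm and grips with 20 to 120 N. Pads are 22 mm wide; open, the fingers measure 114 mm over their backs; the gripper's body (76 mm by 85 mm) begins 54 mm behind the grasp point. The pads swing forward as they close: fully open they stand 13 mm farther back than shut.
Start: joints at [65.947, 4.979, 10.078, 95.1, 0, 90], TCP at [0.224, 0.502, 0.405] pointing down, gripper open.
Joint ranges: [-179.16, 179.16], [-48.56, 103.87], [-65.8, 70.77], [-126.05, 130.52], [-82.76, 87.17], [-180, 180]. Speed limits (degrees/s): [127.2, 127.2, 147.25, 180, 180, 180].

INTERFACE

Orientations are given as [roll, pitch, yaw] about the fixed x, y, z axes, in that order (R = Rz(yaw) Ry(pitch) Rx(roll)).
In Python, from workcell import status, viewer, bot gives the robot as it stands. The module is installed in compiled form; this text tells all that it offers.
- The arm moves only by the tool move_arm, never from a script. Its argument "commands" is a list of rows, each an object with "claw": the gripper's target within -1 to 1 (fully open at 1, half-way at 0, shut at -1); "travel": the shift along the tool's x, y, z in cm, a list of three; "turn": the turn about the tool's z in degrees. A call has 1 to 5 rows; each row shifts and turns the commanded pose from where the row before left it, along the tool's axes as they then stand; what a row does not reach is not made up. A row lasts 1/12 s, in which the tool goes at most 41.7 mm and 7.16 degrees, less where a joint would pass 70% of its speed; a pose out of reach is approached as far as the arm can. A call is refused whole if a number of a shift passes 4.17 or a number of a turn 7.16, either way. A call with a gripper value outside its range is refused whole. The fingers move at their own pace and stop on an object; "squeeze" is the grip in N (left out, the last holds). Time passes only in rows, so rows that do not move let the fingers close. It gives the time, the measured TCP pose, the force and the opening at its end, in the units of the state.
- status.get_obs(): the state, without advancing time (a new reading comes with each control period).
- viewer.camera(name): name is "side" or "top" or "wrist"; returns the picture (420x560x3 uint8, blue, green, red); there is no depth.
- viewer.camera_params(name): a dict with "camera_matrix" (3x3 intrinsics, pixels), "xyz" and "rotation" of the camera in the world. Camera axes: x right, y up, looking along -z (the intrinsics and any distortion apply to the point x, -y, -z); pixel columns grow to the right and rows downward; lengths in m; the calibration is good to about 2 mm. A picture is of the moment at which its call begins: read the wrist's pose just before it. camera_params takes no time and is no camera call; for the wrist camera it gives the pose at the moment of the call.
- bot.job_done(): hands the job in, once; it reports no verdict.
The state is a dict: "time": time; "q": joint angles; "qd": joint speeds; "joint_efforts": joint torques, N m; "ee_pos": TCP position; "tcp_rot": TCP orientation; "wrist_force": force on the tool from outside, world axes, zero at the start; "torque": the same for the moment, N m; "opening": finger opening in m.
Only numpy, scipy, OpenCV 4.12 (cv2) and the standard library are available. Lean on these libraries where they do the work, as an engineer would, in place of code of your own. Each camera call takes 0.05 s, during which the arm holds its last target.

## Working session

There is one attempt and no reset: what is moved stays moved. The work goes in short steps, Python scripts to look and compute and a tool call to move; the robot and the scene stay as the last step left them, time stands still between calls to the robot, and variables do not carry over. Pictures are saved under pics/ and viewed, and the job is handed in when it is done.

Besides the shell and the picture viewer there is one more tool, called in YAML: its name, and indented under it one key for each argument. move_arm: Moves the arm, as the interface text tells. Its arguments: {"type":"object","properties":{"commands":{"type":"array"},"squeeze":{"type":"number"}},"required":["commands"]}

```bash
ls; mkdir -p pics; python3 - <<'E'
from workcell import status, viewer, bot
import cv2
print(status.get_obs(), bot.grip_depth)
for n in ["side","top","wrist"]:
    cv2.imwrite(f"pics/{n}0.png", viewer.camera(n)); p=viewer.camera_params(n); print(n,p)
E
```

```text
pics
{'time': 0.0, 'q': array([ 6.59465141e+01,  5.01142761e+00,  1.00336216e+01,  9.50999407e+01,
       -3.41088564e-04,  9.00006552e+01]), 'qd': array([ 0.05974625,  0.00226288,  0.00079533, -0.04900512, -0.04309274,
        0.07493862]), 'joint_efforts': array([-1.74889351e-04, -5.20378518e+01,  4.64811337e+01,  1.60070794e-02,
       -8.70793792e-05,  2.01699044e-05]), 'ee_pos': array([0.22417403, 0.50223918, 0.40397232]), 'tcp_rot': array([-1.79922253e+02,  3.41977248e-04,  1.55945859e+02]), 'wrist_force': array([-0.44709024,  0.69991376, -0.5103021 ]), 'torque': array([-0.04082927, -0.04312611,  0.03678619]), 'opening': 0.08534366900960982} 0.1547
side {'camera_matrix': array([[445.35077348,   0.        , 280.11031432],
       [  0.        , 445.35077348, 207.90112453],
       [  0.        ,   0.        ,   1.        ]]), 'xyz': array([ 0.12714449, -0.81025709,  0.768794  ]), 'rotation': array([ 53.02763399,   1.23739042, -29.59610493])}
top {'camera_matrix': array([[394.35788326,   0.        , 275.15629754],
       [  0.        , 394.35788326, 210.74689547],
       [  0.        ,   0.        ,   1.        ]]), 'xyz': array([ 0.41557067, -0.00799894,  0.91020015]), 'rotation': array([  8.42911018,  -1.91233933, -88.30566145])}
wrist {'camera_matrix': array([[291.15123993,   0.        , 280.24379355],
       [  0.        , 291.15123993, 214.61522318],
       [  0.        ,   0.        ,   1.        ]]), 'xyz': array([0.14680535, 0.53595428, 0.37280013]), 'rotation': array([-19.15162779,   0.11535347,  65.92644328])}
```

```bash
python3 - <<'E'
import cv2
for n in ["side","top","wrist"]:
    im=cv2.imread(f"pics/{n}0.png"); cv2.imwrite(f"pics/{n}0b.png",cv2.resize(im,(800,600),interpolation=cv2.INTER_CUBIC))
E
```

```text
(no output)
```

View pics/top0b.png

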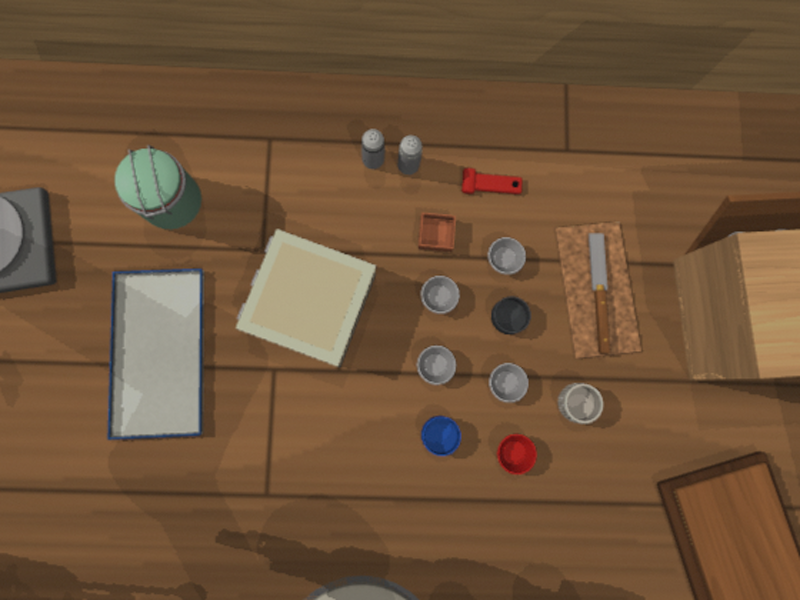

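View pics/side0b.png

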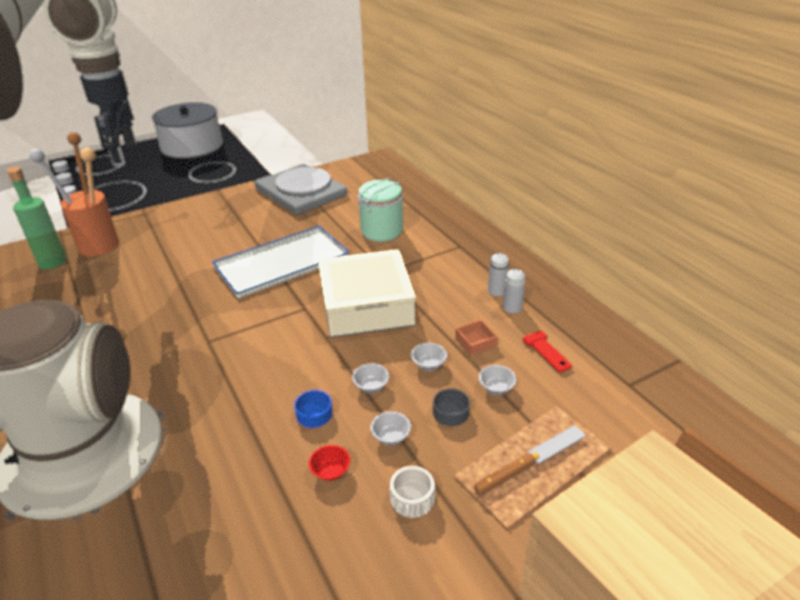

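View pics/wrist0.png

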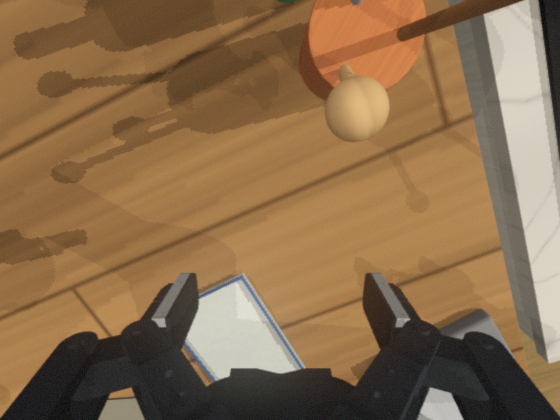

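```bash
cat > h.py <<'E'
import numpy as np, cv2
from scipy.spatial.transform import Rotation as R
from workcell import status, viewer, bot
def ray(cam,u,v,p=None):
    p=p or viewer.camera_params(cam); K=p["camera_matrix"]
    d=np.array([(u-K[0,2])/K[0,0],-(v-K[1,2])/K[1,1],-1.])
    return p["xyz"],R.from_euler('xyz',p["rotation"],degrees=True).as_matrix()@d
def p2w(cam,u,v,z,p=None):
    o,d=ray(cam,u,v,p); return o+d*(z-o[2])/d[2]
def w2p(cam,P,p=None):
    p=p or viewer.camera_params(cam); K=p["camera_matrix"]
    c=R.from_euler('xyz',p["rotation"],degrees=True).as_matrix().T@(np.array(P)-p["xyz"])
    return np.array([K[0,2]+K[0,0]*c[0]/-c[2],K[1,2]+K[1,1]*(-c[1])/-c[2]])
def crop(im,x0,y0,x1,y1,s,name,step=10):
    c=cv2.resize(im[y0:y1,x0:x1],None,fx=s,fy=s,interpolation=cv2.INTER_CUBIC)
    for x in range((x0//step+1)*step,x1,step):
        cv2.line(c,((x-x0)*s,0),((x-x0)*s,6),(0,255,255),1); cv2.putText(c,str(x),((x-x0)*s-8,16),0,.32,(0,255,255),1)
    for y in range((y0//step+1)*step,y1,step):
        cv2.line(c,(0,(y-y0)*s),(6,(y-y0)*s),(0,255,255),1); cv2.putText(c,str(y),(8,(y-y0)*s+4),0,.32,(0,255,255),1)
    cv2.imwrite("pics/"+name,c)
def go(x,y,z,yaw,up=None):
    """TCP target; prints tool-frame shift in cm from measured pose, turn deg"""
    o=status.get_obs(); e=o["ee_pos"]; r=o["tcp_rot"]; 
    dy=(yaw-r[2]+180)%360-180
    M=R.from_euler('xyz',r,degrees=True).as_matrix()
    d=M.T@(np.array([x,y,z])-e)*100
    print("now",e.round(4),"rot",r.round(2),"open",round(o["opening"],4),"t",round(o["time"],2),"F",o["wrist_force"].round(1))
    print("travel(cm) at current yaw",d.round(2),"turn(tool z)",round(-dy,2))
    M2=R.from_euler('xyz',[180,0,yaw],degrees=True).as_matrix()
    print("travel if turned first", (M2.T@(np.array([x,y,z])-e)*100).round(2))
E
python3 - <<'E'
from h import *
im=cv2.imread("pics/top0.png")
crop(im,280,140,440,250,5,"c1.png"); crop(im,280,235,440,345,5,"c2.png"); crop(im,60,140,280,310,3,"c3.png"); 
E
```

```text
(no output)
```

View pics/c1.png

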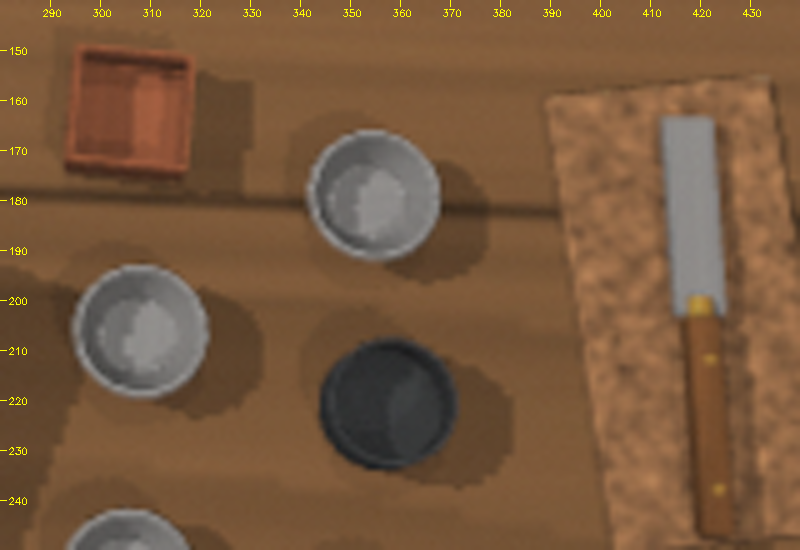

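View pics/c2.png

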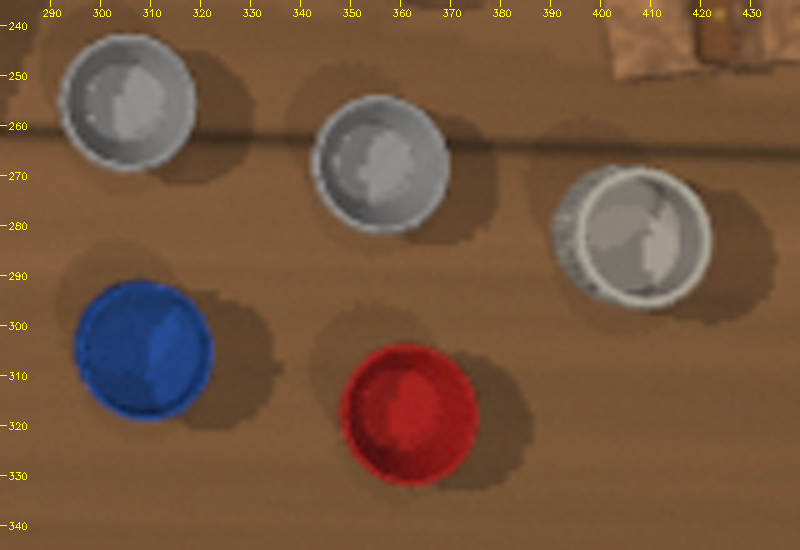

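View pics/c3.png

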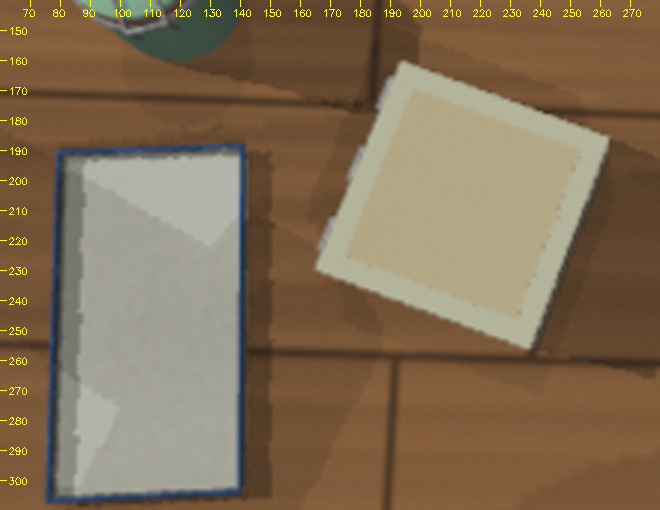

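```bash
python3 - <<'E'
from h import *
f=lambda u,v,z:p2w("top",u,v,z)[:2].round(4)
for n,u,v,z in [("A",354.5,179,.022),("B",308,206,.022),("C",305.5,255.5,.022),("D",356,268,.022),("cake",357.5,221,.026),("ram",409,282,.034),("red",361.5,317,.022),("blue",308,305,.026)]: print(n,f(u,v,z))
sq=[(296,149.5),(319,152),(317,175),(293,173)]; s=[f(*a,.024) for a in sq]; print("sq",s,np.mean(s,0))
print("tip",f(417.5,164,.014),"junc",f(420,202,.02),"end",f(424.5,247.5,.022))
t=[(389.5,160),(434.5,155),(448.5,245.5),(403,250)]; t=[f(*a,.006) for a in t]; print("triv",t,np.mean(t,0))
l=[(194,160),(263,185.5),(237.5,257),(165.5,229.5)]; l=[f(*a,.07) for a in l]; print("lid",l,np.mean(l,0))
c=(l[0]+l[3])/2-(l[1]+l[2])/2; print("tin x dir",np.degrees(np.arctan2(c[1],c[0])), np.linalg.norm(c))
c=(l[0]+l[1])/2-(l[3]+l[2])/2; print("tin -y dir",np.degrees(np.arctan2(c[1],c[0])), np.linalg.norm(c))
tr=[(80,190),(142,188.5),(141,304),(76,307)]; tr=[f(*a,.012) for a in tr]; print("tray",tr,np.mean(tr,0))
for n,u,v in [("salt",373,148),("pep",410,155)]: print(n,f(u*.7,v*.7,.07))
E
```

```text
A [ 0.6289 -0.2157]
B [ 0.5617 -0.1086]
C [ 0.4489 -0.1049]
D [ 0.4244 -0.2191]
cake [ 0.5304 -0.2217]
ram [ 0.3972 -0.3344]
red [ 0.3178 -0.2313]
blue [ 0.3408 -0.112 ]
sq [array([ 0.6937, -0.078 ]), array([ 0.6898, -0.1319]), array([ 0.6347, -0.128 ]), array([ 0.6373, -0.0723])] [ 0.663875 -0.10255 ]
tip [ 0.6728 -0.3679] junc [ 0.5805 -0.3692] end [ 0.4753 -0.3761]
triv [array([ 0.6824, -0.3036]), array([ 0.699, -0.413]), array([ 0.4828, -0.4393]), array([ 0.469 , -0.3323])] [ 0.5833  -0.37205]
lid [array([0.6467, 0.148 ]), array([ 0.5955, -0.0043]), array([0.4395, 0.0442]), array([0.4927, 0.1989])] [0.5436 0.0967]
tin x dir 71.21862099953381 0.1621329392813194
tin -y dir -17.778196746162525 0.16277312431725327
tray [array([0.5821, 0.413 ]), array([0.5906, 0.2733]), array([0.3319, 0.2551]), array([0.3218, 0.3953])] [0.4566   0.334175]
salt [0.7826 0.0063]
pep [ 0.7736 -0.0521]
```

```bash
python3 - <<'E'
from h import *
im=cv2.imread("pics/side0.png"); s=3
def circ(x,y,z,r,c=(0,255,0)):
    P=[w2p("side",(x+r*np.cos(a),y+r*np.sin(a),z)) for a in np.linspace(0,6.28,40)]
    return (np.array(P)*1)
big=cv2.resize(im,None,fx=4,fy=4,interpolation=cv2.INTER_CUBIC)
for x,y,z,r in [(.6289,-.2157,.022,.0305),(.5617,-.1086,.022,.0305),(.4489,-.1049,.022,.0305),(.4244,-.2191,.022,.0305),(.5304,-.2217,.026,.03),(.3972,-.3344,.034,.0305)]:
    cv2.polylines(big,[(circ(x,y,z,r)*4).astype(int)],False,(0,255,0),1)
c=np.array([.5436,.0967]); a=np.radians(71.7); X=np.array([np.cos(a),np.sin(a)]); Y=np.array([-X[1],X[0]])
P=[w2p("side",(*(c+i*.08*X+j*.08*Y),.07)) for i,j in [(1,1),(1,-1),(-1,-1),(-1,1),(1,1)]]
cv2.polylines(big,[(np.array(P)*4).astype(int)],False,(0,255,0),1)
for p in [(.6728,-.3679,.014),(.5805,-.3692,.02),(.4753,-.3761,.022),(.6639,-.1026,.024),(*(c-.08*X),.066),(*(c-.08*X),.059)]:
    cv2.circle(big,tuple((w2p("side",p)*4).astype(int)),3,(0,255,0),1)
cv2.imwrite("pics/s1.png",big[660:1260,860:1660]);cv2.imwrite("pics/s2.png",big[860:1460,960:1760])
E
```

```text
(no output)
```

View pics/s1.png

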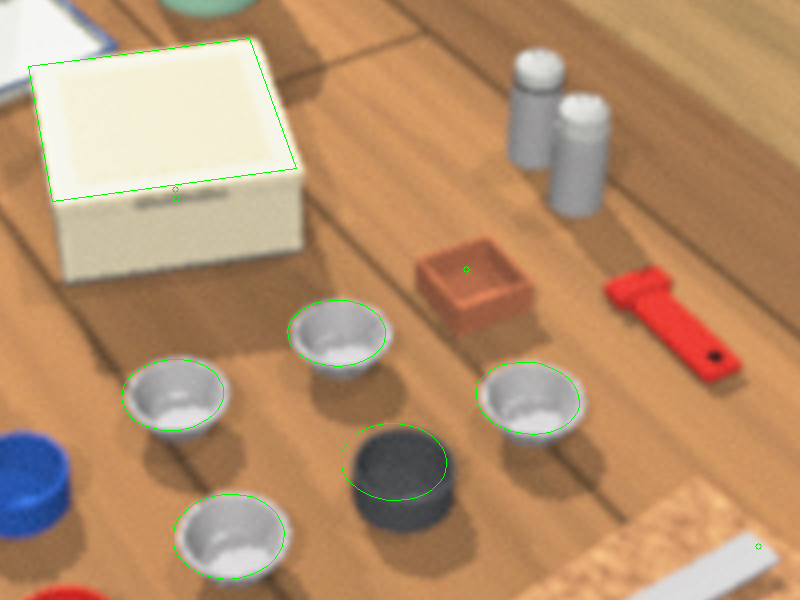

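View pics/s2.png

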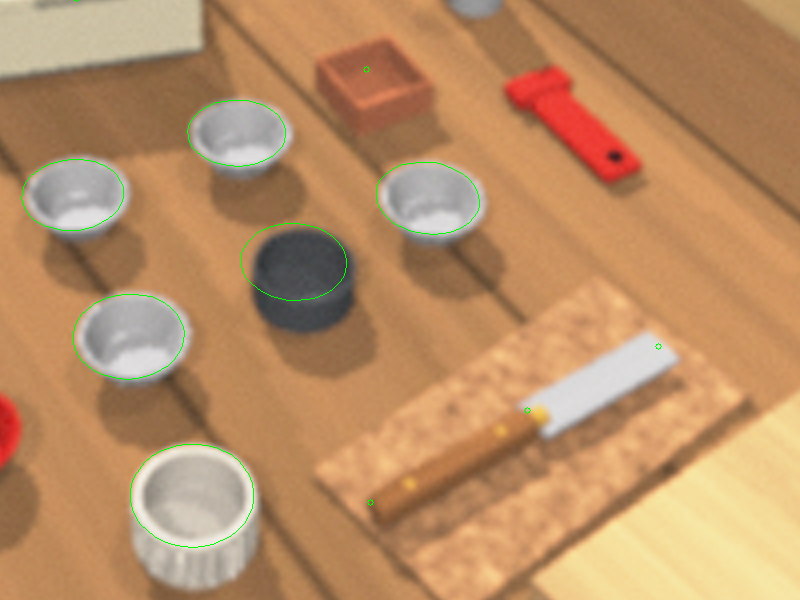

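```bash
cat >> h.py <<'E'
def plan(x,y,z,yaw,vmax=4.0,tmax=7.0,claw=None):
    o=status.get_obs(); e=o["ee_pos"]; r=o["tcp_rot"]
    print("now",e.round(4),"rot",r.round(1),"open",round(o["opening"],4),"t",round(o["time"],2),"F",o["wrist_force"].round(1))
    dyaw=(yaw-r[2]+180)%360-180; T=np.array([x,y,z])-e
    n=max(1,int(np.ceil(max(np.linalg.norm(T)*100/vmax,abs(dyaw)/tmax))))
    cur=r[2]; pos=np.array(e,float); goal=np.array(e)+T
    for k in range(n):
        t=-round(dyaw/n,1)
        M=R.from_euler('xyz',[180,0,cur],degrees=True).as_matrix()
        d=np.round(M.T@((goal-pos)/(n-k))*100,2 if n<3 else 1 if k<n-1 else 2)
        pos=pos+M@d/100; cur-=t
        print("/" if k%5==0 else "", list(map(float,d)),t, end="  ")
    print("\nend",pos.round(4),round(cur,1))
E
python3 -c "
from h import *
plan(.397,-.334,.3,4)"
```

```text
now [0.2242 0.5022 0.4041] rot [-179.9    0.   155.9] open 0.0854 t 0.15 F [-0.7 -0.3 -0.4]
/ [-2.3, -3.2, 0.5] 6.9   [-2.6, -2.9, 0.5] 6.9   [-3.0, -2.5, 0.5] 6.9   [-3.2, -2.1, 0.5] 6.9   [-3.5, -1.7, 0.5] 6.9  / [-3.6, -1.3, 0.5] 6.9   [-3.8, -0.9, 0.5] 6.9   [-3.9, -0.4, 0.5] 6.9   [-3.9, 0.1, 0.5] 6.9   [-3.8, 0.5, 0.5] 6.9  / [-3.8, 1.0, 0.5] 6.9   [-3.6, 1.4, 0.4] 6.9   [-3.4, 1.8, 0.5] 6.9   [-3.2, 2.3, 0.4] 6.9   [-2.9, 2.6, 0.5] 6.9  / [-2.5, 2.9, 0.4] 6.9   [-2.2, 3.2, 0.5] 6.9   [-1.7, 3.5, 0.4] 6.9   [-1.3, 3.6, 0.5] 6.9   [-0.9, 3.8, 0.4] 6.9  / [-0.4, 3.8, 0.5] 6.9   [0.03, 3.92, 0.41] 6.9  
end [ 0.397 -0.334  0.3  ] 4.1
```

move_arm:
  commands:
    - {"claw": 1, "travel": [-2.3, -3.2, 0.5], "turn": 6.9}
    - {"claw": 1, "travel": [-2.6, -2.9, 0.5], "turn": 6.9}
    - {"claw": 1, "travel": [-3.0, -2.5, 0.5], "turn": 6.9}
    - {"claw": 1, "travel": [-3.2, -2.1, 0.5], "turn": 6.9}
    - {"claw": 1, "travel": [-3.5, -1.7, 0.5], "turn": 6.9}

```text
time: 0.57
ee_pos: [0.264, 0.3102, 0.379]
tcp_rot: [-180.0, 0.0, 121.1]
wrist_force: [0.5, -0.3, -0.1]
opening: 0.0856
```

```bash
python3 -c "
from h import *
plan(.397,-.334,.3,4)"
```

```text
now [0.264  0.3102 0.379 ] rot [-180.     0.   121.1] open 0.0856 t 0.57 F [ 0.5 -0.3 -0.1]
/ [-3.6, -1.3, 0.5] 6.9   [-3.8, -0.8, 0.5] 6.9   [-3.9, -0.4, 0.5] 6.9   [-3.9, 0.1, 0.5] 6.9   [-3.8, 0.5, 0.5] 6.9  / [-3.7, 1.0, 0.5] 6.9   [-3.6, 1.4, 0.4] 6.9   [-3.4, 1.9, 0.5] 6.9   [-3.1, 2.3, 0.4] 6.9   [-2.9, 2.6, 0.5] 6.9  / [-2.5, 2.9, 0.4] 6.9   [-2.1, 3.2, 0.5] 6.9   [-1.7, 3.5, 0.4] 6.9   [-1.3, 3.6, 0.5] 6.9   [-0.9, 3.8, 0.4] 6.9  / [-0.4, 3.9, 0.5] 6.9   [0.06, 3.87, 0.4] 6.9  
end [ 0.397 -0.334  0.3  ] 3.8
```

move_arm:
  commands:
    - {"claw": 1, "travel": [-3.6, -1.3, 0.5], "turn": 6.9}
    - {"claw": 1, "travel": [-3.8, -0.8, 0.5], "turn": 6.9}
    - {"claw": 1, "travel": [-3.9, -0.4, 0.5], "turn": 6.9}
    - {"claw": 1, "travel": [-3.9, 0.1, 0.5], "turn": 6.9}
    - {"claw": 1, "travel": [-3.8, 0.5, 0.5], "turn": 6.9}

```text
time: 0.98
ee_pos: [0.3038, 0.1206, 0.3544]
tcp_rot: [180.0, -0.0, 86.6]
wrist_force: [0.2, 1.2, 0.7]
opening: 0.0856
```

move_arm:
  commands:
    - {"claw": 1, "travel": [-3.7, 1.0, 0.5], "turn": 6.9}
    - {"claw": 1, "travel": [-3.6, 1.4, 0.4], "turn": 6.9}
    - {"claw": 1, "travel": [-3.4, 1.9, 0.5], "turn": 6.9}
    - {"claw": 1, "travel": [-3.1, 2.3, 0.4], "turn": 6.9}
    - {"claw": 1, "travel": [-2.9, 2.6, 0.5], "turn": 6.9}

```text
time: 1.4
ee_pos: [0.3439, -0.0689, 0.3317]
tcp_rot: [179.9, -0.0, 52.1]
wrist_force: [2.0, 0.6, 0.1]
opening: 0.0852
```

move_arm:
  commands:
    - {"claw": 1, "travel": [-2.5, 2.9, 0.4], "turn": 6.9}
    - {"claw": 1, "travel": [-2.1, 3.2, 0.5], "turn": 6.9}
    - {"claw": 1, "travel": [-1.7, 3.5, 0.4], "turn": 6.9}
    - {"claw": 1, "travel": [-1.3, 3.6, 0.5], "turn": 6.9}
    - {"claw": 1, "travel": [-0.9, 3.8, 0.4], "turn": 6.9}

```text
time: 1.82
ee_pos: [0.3841, -0.2576, 0.3092]
tcp_rot: [-180.0, -0.0, 17.6]
wrist_force: [1.4, 0.5, 0.6]
opening: 0.0853
```

```bash
python3 -c "
from h import *
plan(.397,-.334,.25,4)
cv2.imwrite('pics/w1.png',viewer.camera('wrist'))"
```

```text
now [ 0.3841 -0.2576  0.3092] rot [-180.    -0.    17.6] open 0.0853 t 1.82 F [1.4 0.5 0.6]
/ [-0.4, 2.6, 2.0] 4.5   [-0.1, 2.6, 2.0] 4.5   [0.02, 2.52, 1.92] 4.5  
end [ 0.397 -0.334  0.25 ] 4.1
```

View pics/w1.png

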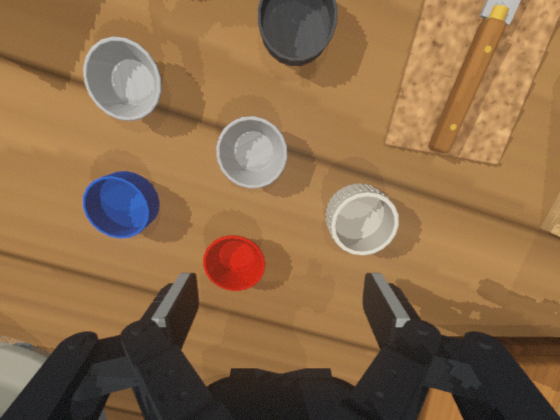

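```bash
python3 -c "
from h import *
for n,u,v,z in [('D',252,152,.022),('ram',363,223,.034),('red',234,263,.022),('cake',298,22,.026),('C',122,79,.022)]: print(n,p2w('wrist',u,v,z).round(4))"
```

```text
D [ 0.4289 -0.2247  0.022 ]
ram [ 0.3993 -0.336   0.034 ]
red [ 0.3202 -0.2358  0.022 ]
cake [ 0.5308 -0.2328  0.026 ]
C [ 0.454  -0.1111  0.022 ]
```

move_arm:
  commands:
    - {"claw": 1, "travel": [-0.4, 2.6, 2.0], "turn": 4.5}
    - {"claw": 1, "travel": [-0.1, 2.6, 2.0], "turn": 4.5}
    - {"claw": 1, "travel": [0.0, 2.7, 1.9], "turn": 4.5}
    - {"claw": 1, "travel": [0, 0, 0], "turn": 0}

```text
time: 2.2
ee_pos: [0.3974, -0.3362, 0.2461]
tcp_rot: [-179.8, 0.2, 4.1]
wrist_force: [0.1, 0.3, -1.2]
opening: 0.0853
```

```bash
python3 -c "
from h import *
plan(.397,-.334,.25,4)
im=viewer.camera('wrist')
cv2.imwrite('pics/w2.png',im)
print(p2w('wrist',280,150,.034), w2p('wrist',[.398,-.336,.034]), w2p('wrist',[.397,-.334,.1]))"
```

```text
now [ 0.3974 -0.3362  0.2461] rot [-179.8    0.2    4.1] open 0.0853 t 2.2 F [ 0.1  0.3 -1.2]
/ [-0.03, -0.22, -0.39] 0.1  
end [ 0.397 -0.334  0.25 ] 4.0
[ 0.45975974 -0.33023402  0.034     ] [281.70306237 241.95056304] [277.68442163 302.18781678]
```

View pics/w2.png

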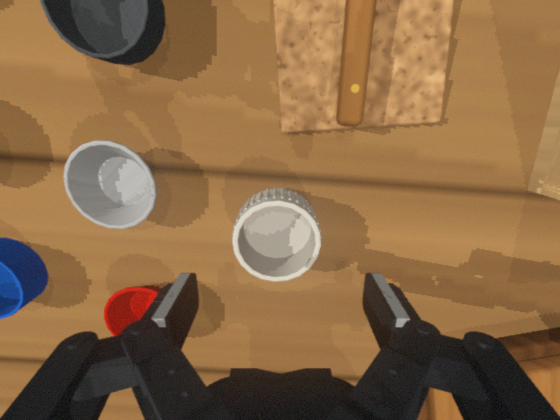

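move_arm:
  commands:
    - {"claw": 1, "travel": [0.15, -0.2, 2.4], "turn": 0}
    - {"claw": 1, "travel": [0, 0, 2.4], "turn": 0}
    - {"claw": 1, "travel": [0, 0, 2.0], "turn": 0}
    - {"claw": 0, "travel": [0, 0, 0], "turn": 0}
    - {"claw": -1, "travel": [0, 0, 0], "turn": 0}
  squeeze: 30

```text
time: 2.67
ee_pos: [0.399, -0.3308, 0.1829]
tcp_rot: [-179.9, 0.1, 4.5]
wrist_force: [-0.5, -3.2, 1.1]
opening: 0.0638
```

move_arm:
  commands:
    - {"claw": -1, "travel": [0, 0, 0], "turn": 0}
    - {"claw": -1, "travel": [0, 0, 0], "turn": 0}
    - {"claw": -1, "travel": [0, 0, 0], "turn": 0}

```text
time: 2.92
ee_pos: [0.3996, -0.3317, 0.1841]
tcp_rot: [179.9, -0.1, 4.5]
wrist_force: [-0.6, -0.7, -0.1]
opening: 0.059
```

```bash
python3 -c "
from h import *
c=np.array([.4566,.3342]); a=np.radians(4); X=np.array([np.cos(a),np.sin(a)]); print(c-X*.08,c+.08*X,bot.grip_depth)
plan(.41,-.33,.27,4)
im=viewer.camera('wrist')
cv2.imwrite('pics/w3.png',im)"
```

```text
[0.37679488 0.32861948] [0.53640512 0.33978052] 0.1547
now [ 0.3996 -0.3317  0.1841] rot [ 1.799e+02 -1.000e-01  4.500e+00] open 0.059 t 2.92 F [-0.6 -0.7 -0.1]
/ [0.4, -0.0, -2.9] 0.2   [0.3, -0.0, -2.8] 0.2   [0.35, -0.09, -2.89] 0.2  
end [ 0.41 -0.33  0.27] 3.9
```

View pics/w3.png

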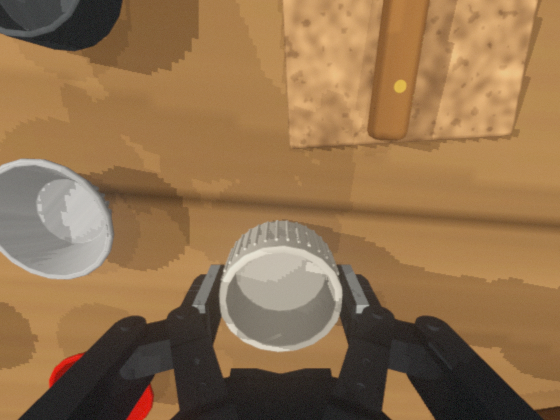

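move_arm:
  commands:
    - {"claw": -1, "travel": [0, 0, -2], "turn": 0}
    - {"claw": -1, "travel": [0, 0, -4], "turn": 0}
    - {"claw": -1, "travel": [0, 0, -2.6], "turn": 0}

```text
time: 3.22
ee_pos: [0.3991, -0.3315, 0.2714]
tcp_rot: [180.0, -0.0, 4.4]
wrist_force: [0.4, -0.6, -0.5]
opening: 0.059
```

```bash
python3 -c "
from h import *
plan(.381,.326,.25,4)"
```

```text
now [ 0.3991 -0.3315  0.2714] rot [180.   -0.    4.4] open 0.059 t 3.22 F [ 0.4 -0.6 -0.5]
/ [0.2, -3.9, 0.1] 0.0   [0.2, -3.9, 0.1] 0.0   [0.2, -3.9, 0.1] 0.0   [0.2, -3.9, 0.1] 0.0   [0.2, -3.9, 0.1] 0.0  / [0.2, -3.8, 0.1] 0.0   [0.2, -3.9, 0.1] 0.0   [0.2, -3.8, 0.1] 0.0   [0.2, -3.9, 0.1] 0.0   [0.2, -3.8, 0.2] 0.0  / [0.2, -3.9, 0.1] 0.0   [0.2, -3.8, 0.2] 0.0   [0.2, -3.9, 0.1] 0.0   [0.2, -3.8, 0.2] 0.0   [0.2, -3.9, 0.1] 0.0  / [0.1, -3.8, 0.2] 0.0   [0.19, -3.89, 0.14] 0.0  
end [0.381 0.326 0.25 ] 4.4
```

move_arm:
  commands:
    - {"claw": -1, "travel": [0.2, -3.9, 0.1], "turn": 0}
    - {"claw": -1, "travel": [0.2, -3.9, 0.1], "turn": 0}
    - {"claw": -1, "travel": [0.2, -3.9, 0.1], "turn": 0}
    - {"claw": -1, "travel": [0.2, -3.9, 0.1], "turn": 0}
    - {"claw": -1, "travel": [0.2, -3.9, 0.1], "turn": 0}

```text
time: 3.63
ee_pos: [0.3935, -0.1349, 0.2642]
tcp_rot: [180.0, -0.1, 4.4]
wrist_force: [1.4, 0.1, -0.9]
opening: 0.0585
```

move_arm:
  commands:
    - {"claw": -1, "travel": [0.2, -3.9, 0.1], "turn": 0}
    - {"claw": -1, "travel": [0.2, -3.9, 0.1], "turn": 0}
    - {"claw": -1, "travel": [0.2, -3.8, 0.1], "turn": 0}
    - {"claw": -1, "travel": [0.2, -3.8, 0.1], "turn": 0}
    - {"claw": -1, "travel": [0.2, -3.8, 0.2], "turn": 0}

```text
time: 4.05
ee_pos: [0.3902, 0.041, 0.2586]
tcp_rot: [-179.3, -0.1, 5.8]
wrist_force: [-0.0, -1.4, -0.3]
opening: 0.0592
```

move_arm:
  commands:
    - {"claw": -1, "travel": [0.2, -3.9, 0.1], "turn": 0}
    - {"claw": -1, "travel": [0.2, -3.8, 0.2], "turn": 0}
    - {"claw": -1, "travel": [0.2, -3.9, 0.1], "turn": 0}
    - {"claw": -1, "travel": [0.2, -3.8, 0.2], "turn": 0}
    - {"claw": -1, "travel": [0.2, -3.9, 0.1], "turn": 0}

```text
time: 4.47
ee_pos: [0.3958, 0.1026, 0.2593]
tcp_rot: [-174.3, 0.0, 13.0]
wrist_force: [0.4, -0.1, -1.6]
opening: 0.0593
```

```bash
python3 -c "
from h import *
plan(.381,.326,.25,4)
cv2.imwrite('pics/w4.png',viewer.camera('wrist')); cv2.imwrite('pics/t4.png',viewer.camera('top'))"
```

```text
now [0.3958 0.1026 0.2593] rot [-174.3    0.    13. ] open 0.0593 t 4.47 F [ 0.4 -0.1 -1.6]
/ [0.6, -3.7, 0.2] 1.5   [0.5, -3.7, 0.1] 1.5   [0.4, -3.7, 0.2] 1.5   [0.3, -3.7, 0.1] 1.5   [0.2, -3.7, 0.2] 1.5  / [0.14, -3.76, 0.13] 1.5  
end [0.381 0.326 0.25 ] 4.0
```

View pics/w4.png

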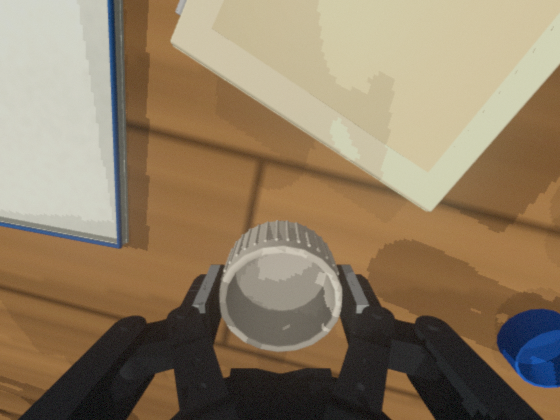

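View pics/t4.png

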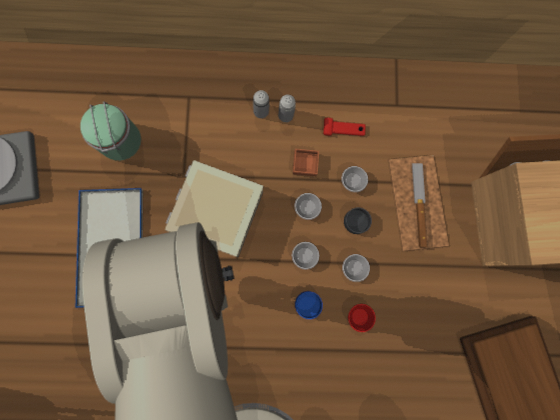

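```bash
python3 -c "
from h import *
print(status.get_obs()['q'].round(1))"
```

```text
[ 13.  -15.  -24.6  80.4   5.7 179.9]
```

move_arm:
  commands:
    - {"claw": -1, "travel": [0, 0, 0], "turn": -7}
    - {"claw": -1, "travel": [0, 0, 0], "turn": -7}
    - {"claw": -1, "travel": [0, 0, 0], "turn": -7}
    - {"claw": -1, "travel": [0, 0, 0], "turn": -7}
    - {"claw": -1, "travel": [0, 0, 0], "turn": -7}

```text
time: 4.98
ee_pos: [0.3959, 0.1014, 0.2593]
tcp_rot: [-175.4, -3.2, 48.1]
wrist_force: [0.6, -0.1, -0.4]
opening: 0.0586
```

```bash
python3 -c "
from h import *
print(status.get_obs()['q'].round(1))
plan(.381,.326,.25,184)"
```

```text
[ 12.8 -15.  -24.6  80.4   5.6 144.6]
now [0.3959 0.1014 0.2593] rot [-175.4   -3.2   48.1] open 0.0586 t 4.98 F [ 0.6 -0.1 -0.4]
/ [0.8, -0.8, 0.0] -6.8   [0.9, -0.7, 0.0] -6.8   [1.0, -0.6, 0.1] -6.8   [1.0, -0.5, 0.0] -6.8   [1.1, -0.4, 0.1] -6.8  / [1.1, -0.2, 0.0] -6.8   [1.1, -0.1, 0.1] -6.8   [1.1, 0.0, 0.0] -6.8   [1.1, 0.2, 0.1] -6.8   [1.1, 0.3, 0.0] -6.8  / [1.0, 0.4, 0.1] -6.8   [1.0, 0.5, 0.0] -6.8   [0.9, 0.7, 0.1] -6.8   [0.8, 0.8, 0.0] -6.8   [0.7, 0.9, 0.1] -6.8  / [0.6, 0.9, 0.0] -6.8   [0.5, 1.0, 0.1] -6.8   [0.4, 1.1, 0.0] -6.8   [0.3, 1.1, 0.1] -6.8   [0.18, 1.08, 0.03] -6.8  
end [0.381 0.326 0.25 ] 184.1
```

move_arm:
  commands:
    - {"claw": -1, "travel": [0, 0, -2], "turn": -7.1}
    - {"claw": -1, "travel": [0, 0, -2], "turn": -7.1}
    - {"claw": -1, "travel": [0, 0, 0], "turn": -7.1}
    - {"claw": -1, "travel": [0, 0, 0], "turn": -7.1}
    - {"claw": -1, "travel": [0, 0, 0], "turn": -7.1}

```text
time: 5.4
ee_pos: [0.3969, 0.0975, 0.2994]
tcp_rot: [-178.2, -5.3, 83.7]
wrist_force: [-0.3, -0.6, -3.0]
opening: 0.0592
```

move_arm:
  commands:
    - {"claw": -1, "travel": [0, 0, 0], "turn": -7.1}
    - {"claw": -1, "travel": [0, 0, 0], "turn": -7.1}
    - {"claw": -1, "travel": [0, 0, 0], "turn": -7.1}
    - {"claw": -1, "travel": [0, 0, 0], "turn": -7.1}
    - {"claw": -1, "travel": [0, 0, 0], "turn": -7.1}

```text
time: 5.82
ee_pos: [0.3968, 0.0976, 0.2991]
tcp_rot: [178.5, -5.4, 119.3]
wrist_force: [-0.2, -0.1, -1.2]
opening: 0.0592
```

move_arm:
  commands:
    - {"claw": -1, "travel": [0, 0, 0], "turn": -7.1}
    - {"claw": -1, "travel": [0, 0, 0], "turn": -7.1}
    - {"claw": -1, "travel": [0, 0, 0], "turn": -7.1}
    - {"claw": -1, "travel": [0, 0, 0], "turn": -7.1}
    - {"claw": -1, "travel": [0, 0, 0], "turn": -7.1}

```text
time: 6.23
ee_pos: [0.3968, 0.0976, 0.2991]
tcp_rot: [175.6, -3.5, 154.9]
wrist_force: [-0.3, -0.5, -1.8]
opening: 0.059
```

move_arm:
  commands:
    - {"claw": -1, "travel": [0, 0, 0], "turn": -7.1}
    - {"claw": -1, "travel": [0, 0, 0], "turn": -7.1}
    - {"claw": -1, "travel": [0, 0, 0], "turn": -7.1}
    - {"claw": -1, "travel": [0, 0, 0], "turn": -7.1}
    - {"claw": -1, "travel": [0, 0, 0], "turn": -7.1}

```text
time: 6.65
ee_pos: [0.3968, 0.0975, 0.299]
tcp_rot: [174.4, -0.3, -169.7]
wrist_force: [-0.5, -0.6, -1.9]
opening: 0.0593
```

move_arm:
  commands:
    - {"claw": -1, "travel": [0, 0, 0], "turn": -7.1}
    - {"claw": -1, "travel": [0, 0, 0], "turn": -7.1}
    - {"claw": -1, "travel": [0, 0, 0], "turn": -7.1}
    - {"claw": -1, "travel": [0, 0, 0], "turn": -7.1}
    - {"claw": -1, "travel": [0, 0, 0], "turn": -7.1}

```text
time: 7.07
ee_pos: [0.3968, 0.0976, 0.2991]
tcp_rot: [175.3, 3.0, -134.4]
wrist_force: [-0.1, 0.6, -0.7]
opening: 0.0591
```

move_arm:
  commands:
    - {"claw": -1, "travel": [0, 0, 0], "turn": -7.1}
    - {"claw": -1, "travel": [0, 0, 0], "turn": -7.1}
    - {"claw": -1, "travel": [0, 0, 0], "turn": -7.1}
    - {"claw": -1, "travel": [0, 0, 0], "turn": -7.1}
    - {"claw": -1, "travel": [0, 0, 0], "turn": -7.1}

```text
time: 7.48
ee_pos: [0.3968, 0.0976, 0.2991]
tcp_rot: [177.9, 5.2, -98.8]
wrist_force: [0.3, 0.3, -1.5]
opening: 0.0588
```

move_arm:
  commands:
    - {"claw": -1, "travel": [0, 0, 0], "turn": -7.1}
    - {"claw": -1, "travel": [0, 0, 0], "turn": -7.1}
    - {"claw": -1, "travel": [0, 0, 0], "turn": -7.1}
    - {"claw": -1, "travel": [0, 0, 0], "turn": -7.1}
    - {"claw": -1, "travel": [0, 0, 0], "turn": -7.1}

```text
time: 7.9
ee_pos: [0.3968, 0.0975, 0.2991]
tcp_rot: [-178.7, 5.4, -63.2]
wrist_force: [0.3, 0.5, -0.9]
opening: 0.0589
```

move_arm:
  commands:
    - {"claw": -1, "travel": [0, 0, 0], "turn": -7.1}
    - {"claw": -1, "travel": [0, 0, 0], "turn": -7.1}
    - {"claw": -1, "travel": [0, 0, 0], "turn": -7.1}
    - {"claw": -1, "travel": [0, 0, 0], "turn": -7.1}
    - {"claw": -1, "travel": [0, 0, 0], "turn": -7.1}

```text
time: 8.32
ee_pos: [0.3968, 0.0976, 0.2991]
tcp_rot: [-175.8, 3.7, -27.6]
wrist_force: [-0.3, 1.1, -0.7]
opening: 0.0592
```

```bash
python3 -c "
from h import *
print(status.get_obs()['q'].round(1))
plan(.381,.326,.25,184)"
```

```text
[  12.3  -15.3  -20.5   84.9    5.6 -140. ]
now [0.3968 0.0976 0.2991] rot [-175.8    3.7  -27.6] open 0.0592 t 8.32 F [-0.3  1.1 -0.7]
/ [-0.5, -0.9, 0.2] 6.7   [-0.6, -0.8, 0.2] 6.7   [-0.7, -0.7, 0.2] 6.7   [-0.8, -0.6, 0.2] 6.7   [-0.9, -0.5, 0.2] 6.7  / [-1.0, -0.4, 0.2] 6.7   [-1.0, -0.3, 0.2] 6.7   [-1.0, -0.2, 0.2] 6.7   [-1.0, -0.1, 0.2] 6.7   [-1.1, 0.0, 0.2] 6.7  / [-1.0, 0.2, 0.2] 6.7   [-1.0, 0.3, 0.2] 6.7   [-1.0, 0.4, 0.3] 6.7   [-0.9, 0.5, 0.2] 6.7   [-0.9, 0.6, 0.3] 6.7  / [-0.8, 0.7, 0.2] 6.7   [-0.7, 0.8, 0.3] 6.7   [-0.6, 0.9, 0.2] 6.7   [-0.5, 0.9, 0.3] 6.7   [-0.4, 1.0, 0.2] 6.7  / [-0.3, 1.0, 0.3] 6.7   [-0.15, 0.99, 0.21] 6.7  
end [0.381 0.326 0.25 ] -175.0
```

move_arm:
  commands:
    - {"claw": -1, "travel": [0, 0, 0], "turn": -7.1}
    - {"claw": -1, "travel": [0, 0, 0], "turn": -7.1}
    - {"claw": -1, "travel": [0, 0, 0], "turn": -7.1}
    - {"claw": -1, "travel": [0, 0, 0], "turn": -7.1}
    - {"claw": -1, "travel": [0, 0, 0], "turn": -7.1}

```text
time: 8.73
ee_pos: [0.3968, 0.0976, 0.2991]
tcp_rot: [-174.4, 0.5, 7.8]
wrist_force: [-0.2, -0.1, -1.2]
opening: 0.0595
```

move_arm:
  commands:
    - {"claw": -1, "travel": [0, 2, 0], "turn": 0}
    - {"claw": -1, "travel": [0, 2, 0], "turn": 0}
    - {"claw": -1, "travel": [0, 2, 0], "turn": 0}
    - {"claw": -1, "travel": [0, 2, 0], "turn": 0}

```text
time: 9.07
ee_pos: [0.4029, 0.0484, 0.2915]
tcp_rot: [-175.6, 0.6, 5.6]
wrist_force: [-1.3, 0.9, -1.5]
opening: 0.0591
```

```bash
python3 -c "
from h import *
print(status.get_obs()['q'].round(1),status.get_obs()['tcp_rot'])"
```

```text
[   5.6  -15.4  -21.3   84.6    4.4 -180. ] [-175.6277968     0.59249376    5.59709343]
```

move_arm:
  commands:
    - {"claw": -1, "travel": [0, 2, 0], "turn": 0}
    - {"claw": -1, "travel": [0, 2, 0], "turn": 0}
    - {"claw": -1, "travel": [0, 2, 0], "turn": 0}

```text
time: 9.32
ee_pos: [0.4047, 0.0294, 0.2876]
tcp_rot: [-177.2, 0.6, 3.3]
wrist_force: [-0.7, 0.2, -2.0]
opening: 0.0594
```

```bash
python3 -c "
from h import *
print(status.get_obs()['q'].round(1),status.get_obs()['tcp_rot'])"
```

```text
[   3.4  -15.3  -21.7   84.2    2.8 -180. ] [-177.17191368    0.61547971    3.33366662]
```

move_arm:
  commands:
    - {"claw": -1, "travel": [0, 2, 0], "turn": 0}
    - {"claw": -1, "travel": [0, 2, 0], "turn": 0}
    - {"claw": -1, "travel": [0, 2, 0], "turn": 0}

```text
time: 9.57
ee_pos: [0.4059, 0.0097, 0.2853]
tcp_rot: [-178.7, 0.6, 1.0]
wrist_force: [0.6, 0.5, -1.6]
opening: 0.0591
```

```bash
python3 -c "
from h import *
print(status.get_obs()['q'].round(2),status.get_obs()['tcp_rot'])"
```

```text
[   1.02  -15.28  -21.92   83.99    1.27 -179.95] [-178.7264018     0.6303913     0.96328589]
```

move_arm:
  commands:
    - {"claw": -1, "travel": [0, 2, 0], "turn": 0}
    - {"claw": -1, "travel": [0, 2, 0], "turn": 0}
    - {"claw": -1, "travel": [0, 1, 0], "turn": 0}

```text
time: 9.82
ee_pos: [0.4063, -0.0069, 0.2846]
tcp_rot: [180.0, 0.6, -1.0]
wrist_force: [-0.4, -0.6, -1.5]
opening: 0.0586
```

```bash
python3 -c "
from h import *
print(status.get_obs()['q'].round(2),status.get_obs()['tcp_rot'])
plan(.381,.326,.26,184-360)"
```

```text
[-9.7000e-01 -1.5220e+01 -2.1950e+01  8.3910e+01 -3.0000e-02 -1.7994e+02] [179.96991598   0.6369172   -1.02953785]
now [ 0.4063 -0.0069  0.2846] rot [180.    0.6  -1. ] open 0.0586 t 9.82 F [-0.4 -0.6 -1.5]
/ [-0.1, -1.3, 0.1] 7.0   [-0.3, -1.3, 0.1] 7.0   [-0.4, -1.3, 0.1] 7.0   [-0.6, -1.2, 0.1] 7.0   [-0.7, -1.1, 0.1] 7.0  / [-0.9, -1.0, 0.1] 7.0   [-1.0, -0.9, 0.1] 7.0   [-1.1, -0.8, 0.1] 7.0   [-1.2, -0.6, 0.1] 7.0   [-1.2, -0.5, 0.1] 7.0  / [-1.3, -0.3, 0.1] 7.0   [-1.3, -0.2, 0.1] 7.0   [-1.3, -0.0, 0.1] 7.0   [-1.3, 0.1, 0.1] 7.0   [-1.3, 0.3, 0.1] 7.0  / [-1.3, 0.5, 0.1] 7.0   [-1.2, 0.6, 0.1] 7.0   [-1.1, 0.8, 0.1] 7.0   [-1.0, 0.9, 0.1] 7.0   [-0.9, 1.0, 0.1] 7.0  / [-0.8, 1.1, 0.1] 7.0   [-0.6, 1.2, 0.1] 7.0   [-0.5, 1.2, 0.1] 7.0   [-0.3, 1.3, 0.1] 7.0   [-0.13, 1.35, 0.06] 7.0  
end [0.381 0.326 0.26 ] -176.0
```

move_arm:
  commands:
    - {"claw": -1, "travel": [-0.1, -1.3, 0.1], "turn": 7}
    - {"claw": -1, "travel": [-0.3, -1.3, 0.1], "turn": 7}
    - {"claw": -1, "travel": [-0.4, -1.3, 0.1], "turn": 7}
    - {"claw": -1, "travel": [-0.6, -1.2, 0.1], "turn": 7}
    - {"claw": -1, "travel": [-0.7, -1.1, 0.1], "turn": 7}

```text
time: 10.23
ee_pos: [0.4018, 0.0605, 0.2797]
tcp_rot: [179.7, 0.5, -36.3]
wrist_force: [-0.8, 0.4, -1.9]
opening: 0.059
```

move_arm:
  commands:
    - {"claw": -1, "travel": [-0.9, -1.0, 0.1], "turn": 7}
    - {"claw": -1, "travel": [-1.0, -0.9, 0.1], "turn": 7}
    - {"claw": -1, "travel": [-1.1, -0.8, 0.1], "turn": 7}
    - {"claw": -1, "travel": [-1.2, -0.6, 0.1], "turn": 7}
    - {"claw": -1, "travel": [-1.2, -0.5, 0.1], "turn": 7}

```text
time: 10.65
ee_pos: [0.3958, 0.1273, 0.2748]
tcp_rot: [179.4, 0.2, -71.3]
wrist_force: [0.5, 0.0, -1.9]
opening: 0.0593
```

move_arm:
  commands:
    - {"claw": -1, "travel": [-1.3, -0.3, 0.1], "turn": 7}
    - {"claw": -1, "travel": [-1.3, -0.2, 0.1], "turn": 7}
    - {"claw": -1, "travel": [-1.3, 0, 0.1], "turn": 7}
    - {"claw": -1, "travel": [-1.3, 0.1, 0.1], "turn": 7}
    - {"claw": -1, "travel": [-1.3, 0.3, 0.1], "turn": 7}

```text
time: 11.07
ee_pos: [0.391, 0.193, 0.2699]
tcp_rot: [179.4, -0.1, -106.3]
wrist_force: [0.2, -0.1, -1.6]
opening: 0.0592
```

move_arm:
  commands:
    - {"claw": -1, "travel": [-1.3, 0.5, 0.1], "turn": 7}
    - {"claw": -1, "travel": [-1.2, 0.6, 0.1], "turn": 7}
    - {"claw": -1, "travel": [-1.1, 0.8, 0.1], "turn": 7}
    - {"claw": -1, "travel": [-1.0, 0.9, 0.1], "turn": 7}
    - {"claw": -1, "travel": [-0.9, 1.0, 0.1], "turn": 7}

```text
time: 11.48
ee_pos: [0.3853, 0.2606, 0.2649]
tcp_rot: [179.6, -0.5, -141.3]
wrist_force: [0.5, 0.4, -1.7]
opening: 0.0586
```

move_arm:
  commands:
    - {"claw": -1, "travel": [-0.8, 1.1, 0.1], "turn": 7}
    - {"claw": -1, "travel": [-0.6, 1.2, 0.1], "turn": 7}
    - {"claw": -1, "travel": [-0.5, 1.2, 0.1], "turn": 7}
    - {"claw": -1, "travel": [-0.3, 1.3, 0.1], "turn": 7}
    - {"claw": -1, "travel": [-0.1, 1.3, 0.1], "turn": 7}

```text
time: 11.9
ee_pos: [0.3801, 0.3268, 0.26]
tcp_rot: [179.9, -0.6, -176.3]
wrist_force: [0.8, 0.0, -1.7]
opening: 0.0592
```

```bash
python3 -c "
from h import *
print(status.get_obs()['q'].round(2),status.get_obs()['tcp_rot'])
plan(.381,.326,.25,184-360)
cv2.imwrite('pics/w5.png',viewer.camera('wrist'))"
```

```text
[ 40.6   -1.74 -12.8   79.41   0.43  36.89] [ 179.93098652   -0.63061085 -176.29669616]
now [0.3801 0.3268 0.26  ] rot [ 179.9   -0.6 -176.3] open 0.0592 t 11.9 F [ 0.8  0.  -1.7]
/ [-0.09, -0.09, 1.0] -0.3  
end [0.381 0.326 0.25 ] -176.0
```

View pics/w5.png

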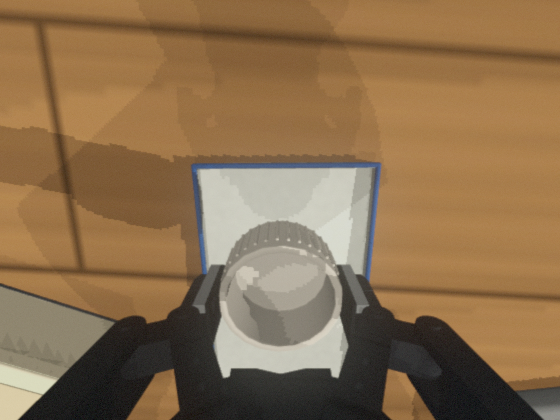

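```bash
python3 -c "
from h import *
for u,v in [(193,165),(380,165),(287,165)]: print(p2w('wrist',u,v,.012).round(4))"
```

```text
[0.3321 0.2602 0.012 ]
[0.3246 0.3992 0.012 ]
[0.3283 0.33   0.012 ]
```

move_arm:
  commands:
    - {"claw": -1, "travel": [0, 0.3, 3], "turn": 0}
    - {"claw": -1, "travel": [0, 0, 2.5], "turn": 0}
    - {"claw": -1, "travel": [0, 0, 1.2], "turn": 0}
    - {"claw": -1, "travel": [0, 0, 0.5], "turn": 0}
    - {"claw": -1, "travel": [0, 0, 0], "turn": 0}

```text
time: 12.37
ee_pos: [0.3788, 0.3288, 0.1881]
tcp_rot: [180.0, -0.7, -175.9]
wrist_force: [0.8, 0.5, -0.6]
opening: 0.0592
```

move_arm:
  commands:
    - {"claw": 0.5, "travel": [0, 0, 0], "turn": 0}
    - {"claw": 1, "travel": [0, 0, 0], "turn": 0}
    - {"claw": 1, "travel": [0, 0, 0], "turn": 0}
    - {"claw": 1, "travel": [0, 0, -3], "turn": 0}
    - {"claw": 1, "travel": [0, 0, -4], "turn": 0}

```text
time: 12.78
ee_pos: [0.379, 0.3285, 0.2563]
tcp_rot: [-179.9, -0.9, -175.9]
wrist_force: [1.4, 0.4, 0.9]
opening: 0.0857
```

```bash
python3 -c "
from h import *
plan(.532,-.225,.25,-176)
cv2.imwrite('pics/w6.png',viewer.camera('wrist'))"
```

```text
now [0.379  0.3285 0.2563] rot [-179.9   -0.9 -175.9] open 0.0857 t 12.78 F [1.4 0.4 0.9]
/ [-0.8, -3.8, 0.0] 0.0   [-0.8, -3.7, 0.0] 0.0   [-0.7, -3.8, 0.0] 0.0   [-0.8, -3.7, 0.1] 0.0   [-0.7, -3.8, 0.0] 0.0  / [-0.8, -3.7, 0.1] 0.0   [-0.7, -3.8, 0.0] 0.0   [-0.8, -3.7, 0.1] 0.0   [-0.7, -3.8, 0.0] 0.0   [-0.8, -3.7, 0.1] 0.0  / [-0.7, -3.8, 0.0] 0.0   [-0.8, -3.7, 0.1] 0.0   [-0.7, -3.8, 0.0] 0.0   [-0.8, -3.7, 0.1] 0.0   [-0.73, -3.79, 0.03] 0.0  
end [ 0.532 -0.225  0.25 ] -175.9
```

View pics/w6.png

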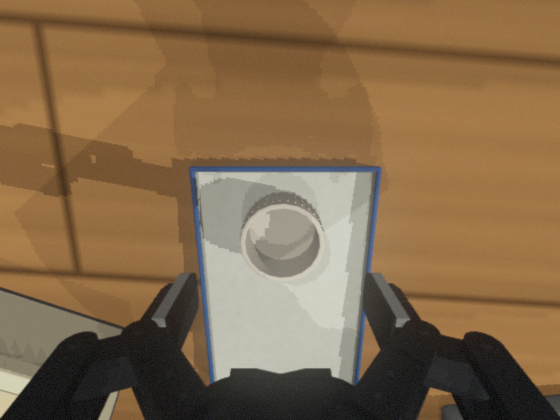

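move_arm:
  commands:
    - {"claw": 1, "travel": [-0.8, -3.8, -0.8], "turn": 0}
    - {"claw": 1, "travel": [-0.8, -3.8, -0.8], "turn": 0}
    - {"claw": 1, "travel": [-0.7, -3.8, -0.3], "turn": 0}
    - {"claw": 1, "travel": [-0.8, -3.7, 0], "turn": 0}
    - {"claw": 1, "travel": [-0.7, -3.8, 0], "turn": 0}

```text
time: 13.25
ee_pos: [0.4316, 0.1418, 0.2774]
tcp_rot: [179.9, -0.5, -175.9]
wrist_force: [0.8, -0.6, -0.0]
opening: 0.0854
```

move_arm:
  commands:
    - {"claw": 1, "travel": [-0.8, -3.8, 0], "turn": 0}
    - {"claw": 1, "travel": [-0.8, -3.8, 0], "turn": 0}
    - {"claw": 1, "travel": [-0.7, -3.8, 0], "turn": 0}
    - {"claw": 1, "travel": [-0.8, -3.7, 0], "turn": 0}
    - {"claw": 1, "travel": [-0.7, -3.8, 0], "turn": 0}

```text
time: 13.67
ee_pos: [0.4829, -0.0445, 0.2765]
tcp_rot: [179.9, -0.5, -175.9]
wrist_force: [0.9, 1.0, 0.5]
opening: 0.0855
```

move_arm:
  commands:
    - {"claw": 1, "travel": [-0.8, -3.7, 0.4], "turn": 0}
    - {"claw": 1, "travel": [-0.7, -3.8, 0.4], "turn": 0}
    - {"claw": 1, "travel": [-0.8, -3.7, 0.4], "turn": 0}
    - {"claw": 1, "travel": [-0.7, -3.7, 0.8], "turn": 0}
    - {"claw": 1, "travel": [-0.7, -3.4, 0.4], "turn": 0}

```text
time: 14.08
ee_pos: [0.5324, -0.2248, 0.2508]
tcp_rot: [179.9, -0.6, -176.0]
wrist_force: [-0.1, 0.6, 0.6]
opening: 0.0854
```

```bash
python3 -c "
from h import *
plan(.532,-.225,.25,-176)
print(w2p('wrist',[.5304,-.2217,.026]),w2p('wrist',[.535,-.228,.026]))
cv2.imwrite('pics/w7.png',viewer.camera('wrist'))"
```

```text
now [ 0.5324 -0.2248  0.2508] rot [ 179.9   -0.6 -176. ] open 0.0854 t 14.08 F [-0.1  0.6  0.6]
/ [0.04, -0.02, 0.08] 0.0  
end [ 0.532 -0.225  0.25 ] -176.0
[285.71646244 238.42881009] [276.61160161 243.67902737]
```

View pics/w7.png

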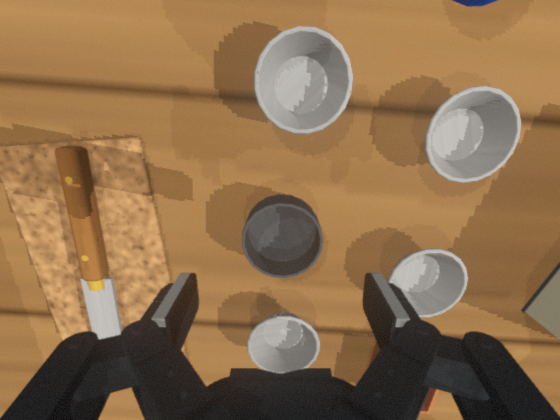

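```bash
python3 -c "
from h import *
for n,u,v,z in [('cake',282,240,.026),('D',304,80,.024),('C',474,136,.024),('B',428,283,.024),('A',284,346,.024),('handle_end',73,149,.022),('junc',97,285,.022)]: print(n,p2w('wrist',u,v,z).round(4))"
```

```text
cake [ 0.5321 -0.2289  0.026 ]
D [ 0.426  -0.2228  0.024 ]
C [ 0.4515 -0.1099  0.024 ]
B [ 0.5611 -0.1147  0.024 ]
A [ 0.6286 -0.2205  0.024 ]
handle_end [ 0.4778 -0.3719  0.022 ]
junc [ 0.5817 -0.3697  0.022 ]
```

move_arm:
  commands:
    - {"claw": 1, "travel": [0, 0, 3.5], "turn": 0}
    - {"claw": 1, "travel": [0, 0, 2.7], "turn": 0}
    - {"claw": 1, "travel": [0, 0, 1.0], "turn": 0}
    - {"claw": -1, "travel": [0, 0, 0], "turn": 0}
    - {"claw": -1, "travel": [0, 0, 0], "turn": 0}

```text
time: 14.55
ee_pos: [0.5316, -0.2222, 0.1799]
tcp_rot: [179.9, -0.6, -175.9]
wrist_force: [0.4, -0.6, 0.4]
opening: 0.064
```

move_arm:
  commands:
    - {"claw": -1, "travel": [0, 0, 0], "turn": 0}
    - {"claw": -1, "travel": [0, 0, 0], "turn": 0}
    - {"claw": -1, "travel": [0, 0, 0], "turn": 0}

```text
time: 14.8
ee_pos: [0.532, -0.2223, 0.1808]
tcp_rot: [180.0, -0.5, -175.9]
wrist_force: [-0.4, 0.9, 6.2]
opening: 0.0593
```

move_arm:
  commands:
    - {"claw": -1, "travel": [0, 0, -2], "turn": 0}
    - {"claw": -1, "travel": [0, 0, -4], "turn": 0}
    - {"claw": -1, "travel": [0, 0, -4], "turn": 0}

```text
time: 15.05
ee_pos: [0.532, -0.222, 0.2797]
tcp_rot: [179.9, -0.7, -175.9]
wrist_force: [1.3, -0.8, -0.5]
opening: 0.0593
```

```bash
python3 -c "
from h import *
plan(.537,.339,.28,-176)
cv2.imwrite('pics/w8.png',viewer.camera('wrist'))"
```

```text
now [ 0.532  -0.222   0.2797] rot [ 179.9   -0.7 -175.9] open 0.0593 t 15.05 F [ 1.3 -0.8 -0.5]
/ [-0.3, 3.7, -0.0] 0.0   [-0.3, 3.7, -0.0] 0.0   [-0.3, 3.7, -0.0] 0.0   [-0.3, 3.7, -0.0] 0.0   [-0.3, 3.7, -0.0] 0.0  / [-0.3, 3.7, -0.0] 0.0   [-0.3, 3.7, -0.0] 0.0   [-0.3, 3.8, -0.0] 0.0   [-0.3, 3.7, -0.0] 0.0   [-0.3, 3.8, -0.0] 0.0  / [-0.3, 3.7, -0.0] 0.0   [-0.3, 3.8, -0.0] 0.0   [-0.3, 3.7, -0.0] 0.0   [-0.3, 3.8, -0.0] 0.0   [-0.29, 3.72, -0.03] 0.0  
end [0.537 0.339 0.28 ] -175.9
```

View pics/w8.png

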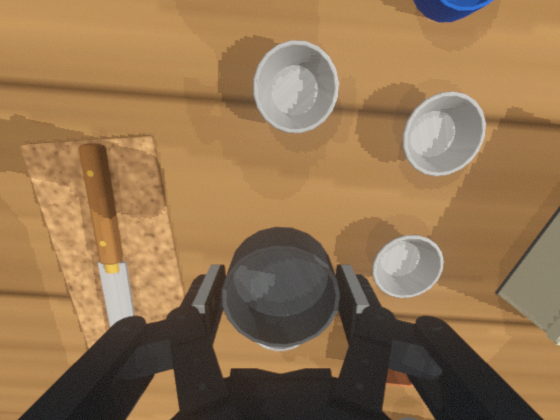

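move_arm:
  commands:
    - {"claw": -1, "travel": [-0.3, 3.7, 0], "turn": 0}
    - {"claw": -1, "travel": [-0.3, 3.7, 0], "turn": 0}
    - {"claw": -1, "travel": [-0.3, 3.7, 0], "turn": 0}
    - {"claw": -1, "travel": [-0.3, 3.7, 0], "turn": 0}
    - {"claw": -1, "travel": [-0.3, 3.7, 0], "turn": 0}

```text
time: 15.52
ee_pos: [0.5341, -0.0351, 0.2799]
tcp_rot: [179.9, -0.5, -175.9]
wrist_force: [0.9, -0.3, -1.1]
opening: 0.0593
```

move_arm:
  commands:
    - {"claw": -1, "travel": [-0.3, 3.7, 0], "turn": 0}
    - {"claw": -1, "travel": [-0.3, 3.7, 0], "turn": 0}
    - {"claw": -1, "travel": [-0.3, 3.8, 0], "turn": 0}
    - {"claw": -1, "travel": [-0.3, 3.7, 0], "turn": 0}
    - {"claw": -1, "travel": [-0.3, 3.8, 0], "turn": 0}

```text
time: 15.93
ee_pos: [0.5357, 0.1527, 0.2801]
tcp_rot: [179.9, -0.5, -175.9]
wrist_force: [0.5, -0.4, -0.3]
opening: 0.0595
```

move_arm:
  commands:
    - {"claw": -1, "travel": [-0.3, 3.7, 0], "turn": 0}
    - {"claw": -1, "travel": [-0.3, 3.8, 0], "turn": 0}
    - {"claw": -1, "travel": [-0.3, 3.7, 0], "turn": 0}
    - {"claw": -1, "travel": [-0.3, 3.8, 0], "turn": 0}
    - {"claw": -1, "travel": [-0.3, 3.7, 0], "turn": 0}

```text
time: 16.35
ee_pos: [0.5374, 0.3406, 0.2801]
tcp_rot: [179.9, -0.6, -175.9]
wrist_force: [0.9, -0.8, -0.2]
opening: 0.0591
```

```bash
python3 -c "
from h import *
plan(.537,.339,.187,-176)
cv2.imwrite('pics/w9.png',viewer.camera('wrist'))"
```

```text
now [0.5374 0.3406 0.2801] rot [ 179.9   -0.6 -175.9] open 0.0591 t 16.35 F [ 0.9 -0.8 -0.2]
/ [0.0, -0.1, 3.1] 0.0   [0.0, -0.0, 3.1] 0.0   [0.05, -0.05, 3.11] 0.0  
end [0.537 0.339 0.187] -175.9
```

View pics/w9.png

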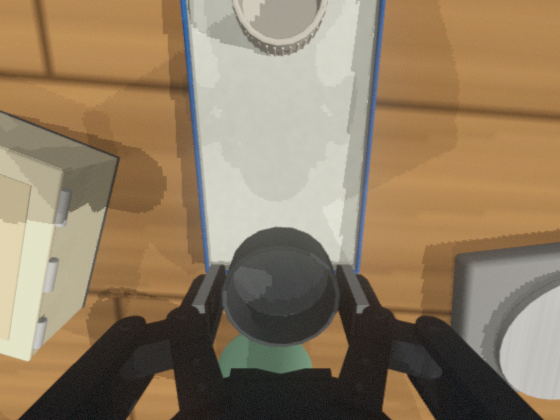

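```bash
python3 -c "
from h import *
print(p2w('wrist',282,264,.012).round(4), p2w('top',106,126,.115).round(3))"
```

```text
[0.5785 0.3507 0.012 ] [0.7   0.325 0.115]
```

move_arm:
  commands:
    - {"claw": -1, "travel": [0.5, 0, 3.5], "turn": 0}
    - {"claw": -1, "travel": [0, 0, 3.3], "turn": 0}
    - {"claw": -1, "travel": [0, 0, 1.8], "turn": 0}
    - {"claw": -1, "travel": [0, 0, 0.9], "turn": 0}
    - {"claw": -1, "travel": [0, 0, 0], "turn": 0}

```text
time: 16.82
ee_pos: [0.5314, 0.3381, 0.1842]
tcp_rot: [179.9, -0.7, -175.9]
wrist_force: [-0.4, 0.5, -0.0]
opening: 0.0596
```

move_arm:
  commands:
    - {"claw": 0.5, "travel": [0, 0, 0], "turn": 0}
    - {"claw": 1, "travel": [0, 0, 0], "turn": 0}
    - {"claw": 1, "travel": [0, 0, 0], "turn": 0}
    - {"claw": 1, "travel": [0, 0, -4], "turn": 0}
    - {"claw": 1, "travel": [0, 0, -4], "turn": 0}

```text
time: 17.23
ee_pos: [0.532, 0.3376, 0.2634]
tcp_rot: [-180.0, -0.9, -175.9]
wrist_force: [1.0, -0.7, 0.7]
opening: 0.0854
```

```bash
python3 -c "
from h import *
plan(.664,-.107,.26,-186)
cv2.imwrite('pics/w10.png',viewer.camera('wrist'))"
```

```text
now [0.532  0.3376 0.2634] rot [-180.    -0.9 -175.9] open 0.0854 t 17.23 F [ 1.  -0.7  0.7]
/ [-0.8, -3.8, 0.0] 0.8   [-0.9, -3.8, 0.0] 0.8   [-0.9, -3.7, 0.0] 0.8   [-1.0, -3.7, 0.0] 0.8   [-1.1, -3.7, 0.0] 0.8  / [-1.1, -3.7, 0.0] 0.8   [-1.1, -3.7, 0.1] 0.8   [-1.2, -3.7, 0.0] 0.8   [-1.3, -3.7, 0.1] 0.8   [-1.3, -3.6, 0.0] 0.8  / [-1.4, -3.6, 0.1] 0.8   [-1.35, -3.62, 0.04] 0.8  
end [ 0.664 -0.107  0.26 ] -185.5
```

View pics/w10.png

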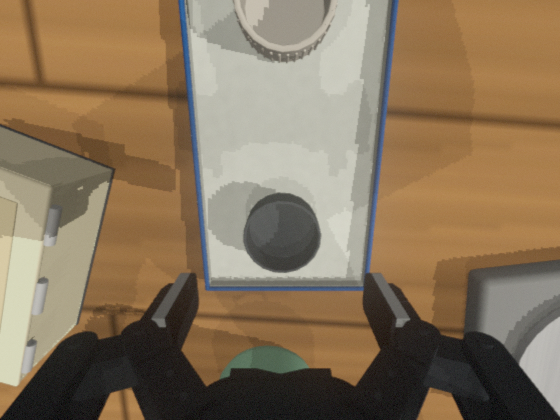

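move_arm:
  commands:
    - {"claw": 1, "travel": [-0.8, -3.8, -0.3], "turn": 0.8}
    - {"claw": 1, "travel": [-0.9, -3.8, -0.3], "turn": 0.8}
    - {"claw": 1, "travel": [-0.9, -3.7, -0.2], "turn": 0.8}
    - {"claw": 1, "travel": [-1.0, -3.7, 0], "turn": 0.8}
    - {"claw": 1, "travel": [-1.1, -3.7, 0], "turn": 0.8}

```text
time: 17.7
ee_pos: [0.5881, 0.1516, 0.2726]
tcp_rot: [179.9, -0.5, -180.0]
wrist_force: [0.7, 0.1, 0.3]
opening: 0.0857
```

move_arm:
  commands:
    - {"claw": 1, "travel": [-1.1, -3.7, 0], "turn": 0.8}
    - {"claw": 1, "travel": [-1.1, -3.7, 0], "turn": 0.8}
    - {"claw": 1, "travel": [-1.2, -3.7, 0], "turn": 0.8}
    - {"claw": 1, "travel": [-1.3, -3.7, 0.2], "turn": 0.8}
    - {"claw": 1, "travel": [-1.3, -3.6, 0.4], "turn": 0.8}

```text
time: 18.12
ee_pos: [0.6432, -0.0345, 0.2662]
tcp_rot: [-180.0, -0.5, 176.0]
wrist_force: [1.1, 0.1, 0.2]
opening: 0.0854
```

move_arm:
  commands:
    - {"claw": 1, "travel": [-1.4, -3.6, 0.5], "turn": 0.8}
    - {"claw": 1, "travel": [-1.3, -3.6, 0.5], "turn": 0.8}
    - {"claw": 1, "travel": [0, 0, 0], "turn": 0}

```text
time: 18.37
ee_pos: [0.6648, -0.1123, 0.2535]
tcp_rot: [-179.9, -0.6, 174.1]
wrist_force: [1.0, -0.4, -0.2]
opening: 0.0851
```

```bash
python3 -c "
from h import *
plan(.664,-.107,.25,-185)
print(w2p('wrist',[.664,-.103,.024]),w2p('wrist',[.667,-.107,.024]))
cv2.imwrite('pics/w11.png',viewer.camera('wrist'))"
```

```text
now [ 0.6648 -0.1123  0.2535] rot [-179.9   -0.6  174.1] open 0.0851 t 18.37 F [ 1.  -0.4 -0.2]
/ [0.14, 0.52, 0.35] -0.9  
end [ 0.664  -0.1069  0.25  ] 175.0
[294.59939419 235.82269684] [289.58431904 240.04677163]
```

View pics/w11.png

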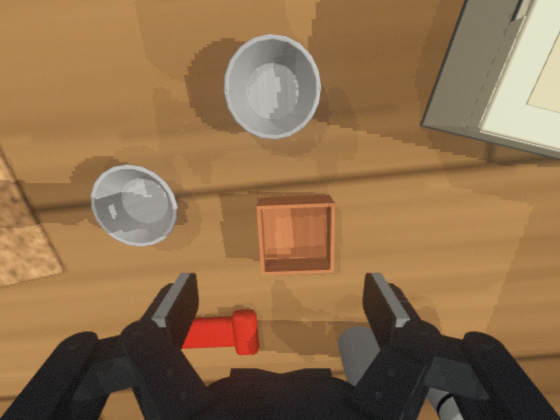

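move_arm:
  commands:
    - {"claw": 1, "travel": [0, 1.0, 3.0], "turn": -1}
    - {"claw": 1, "travel": [0, 0, 3.0], "turn": 0}
    - {"claw": 1, "travel": [0, 0, 1.5], "turn": 0}
    - {"claw": -1, "travel": [0, 0, 0], "turn": 0}
    - {"claw": -1, "travel": [0, 0, 0], "turn": 0}

```text
time: 18.83
ee_pos: [0.6641, -0.0955, 0.1798]
tcp_rot: [-180.0, -0.7, 175.5]
wrist_force: [0.4, -0.2, 0.6]
opening: 0.0641
```

move_arm:
  commands:
    - {"claw": -1, "travel": [0, 0, 0], "turn": 0}
    - {"claw": -1, "travel": [0, 0, 0], "turn": 0}
    - {"claw": -1, "travel": [0, 0, 0], "turn": 0}
    - {"claw": -1, "travel": [0, 0, -3], "turn": 0}
    - {"claw": -1, "travel": [0, 0, -4], "turn": 0}

```text
time: 19.25
ee_pos: [0.664, -0.0961, 0.2473]
tcp_rot: [180.0, -1.0, 175.5]
wrist_force: [1.3, -0.3, -0.6]
opening: 0.0553
```

```bash
python3 -c "
from h import *
plan(.4555,.335,.28,-176)
cv2.imwrite('pics/w12.png',viewer.camera('wrist'))"
```

```text
now [ 0.664  -0.0961  0.2473] rot [180.   -1.  175.5] open 0.0553 t 19.25 F [ 1.3 -0.3 -0.6]
/ [2.0, 3.4, -0.3] -0.7   [2.0, 3.5, -0.3] -0.7   [1.9, 3.5, -0.3] -0.7   [1.9, 3.5, -0.3] -0.7   [1.8, 3.5, -0.3] -0.7  / [1.8, 3.6, -0.3] -0.7   [1.8, 3.6, -0.2] -0.7   [1.7, 3.6, -0.3] -0.7   [1.7, 3.6, -0.2] -0.7   [1.6, 3.7, -0.3] -0.7  / [1.6, 3.6, -0.2] -0.7   [1.55, 3.72, -0.27] -0.7  
end [0.4555 0.335  0.28  ] 183.9
```

View pics/w12.png

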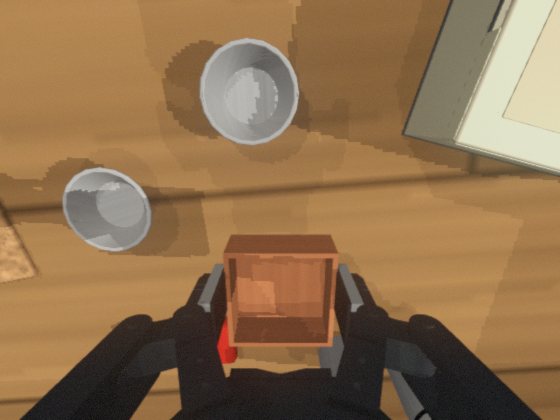

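move_arm:
  commands:
    - {"claw": -1, "travel": [1.6, 3.0, -1.8], "turn": -0.7}
    - {"claw": -1, "travel": [2.0, 3.3, -1.2], "turn": -0.7}
    - {"claw": -1, "travel": [2.0, 3.5, -0.3], "turn": -0.7}
    - {"claw": -1, "travel": [2.0, 3.5, 0], "turn": -0.7}
    - {"claw": -1, "travel": [1.9, 3.6, 0], "turn": -0.7}

```text
time: 19.72
ee_pos: [0.5787, 0.0788, 0.2852]
tcp_rot: [179.9, -0.5, 179.0]
wrist_force: [0.8, 0.5, -1.2]
opening: 0.0552
```

move_arm:
  commands:
    - {"claw": -1, "travel": [1.8, 3.6, 0], "turn": -0.7}
    - {"claw": -1, "travel": [1.8, 3.6, 0], "turn": -0.7}
    - {"claw": -1, "travel": [1.7, 3.6, 0], "turn": -0.7}
    - {"claw": -1, "travel": [1.7, 3.6, 0], "turn": -0.7}
    - {"claw": -1, "travel": [1.6, 3.7, 0], "turn": -0.7}

```text
time: 20.13
ee_pos: [0.4913, 0.2596, 0.286]
tcp_rot: [179.9, -0.5, -177.5]
wrist_force: [1.3, -0.5, 0.2]
opening: 0.0554
```

```bash
python3 -c "
from h import *
plan(.4555,.335,.28,-176)"
```

```text
now [0.4913 0.2596 0.286 ] rot [ 179.9   -0.5 -177.5] open 0.0554 t 20.13 F [ 1.3 -0.5  0.2]
/ [1.1, 2.6, 0.2] -0.5   [1.1, 2.6, 0.2] -0.5   [0.98, 2.52, 0.2] -0.5  
end [0.4555 0.335  0.28  ] -176.0
```

move_arm:
  commands:
    - {"claw": -1, "travel": [1.6, 3.7, 0], "turn": -0.7}
    - {"claw": -1, "travel": [1.6, 3.7, 0], "turn": -0.8}
    - {"claw": -1, "travel": [0, 0, 0], "turn": 0}

```text
time: 20.38
ee_pos: [0.454, 0.3354, 0.2862]
tcp_rot: [179.8, -0.6, -175.7]
wrist_force: [-0.3, -0.7, -0.9]
opening: 0.0551
```

```bash
python3 -c "
from h import *
plan(.4555,.335,.186,-176)
cv2.imwrite('pics/w13.png',viewer.camera('wrist'))"
```

```text
now [0.454  0.3354 0.2862] rot [ 179.8   -0.6 -175.7] open 0.0551 t 20.38 F [-0.3 -0.7 -0.9]
/ [-0.0, -0.0, 3.3] 0.1   [-0.1, -0.0, 3.4] 0.1   [-0.04, -0.05, 3.32] 0.1  
end [0.4555 0.335  0.186 ] -176.0
```

View pics/w13.png

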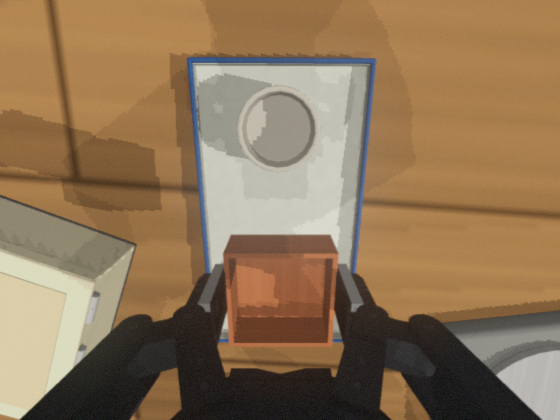

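Centred over the gap between ramekin and cake tin; lower and release.

move_arm:
  commands:
    - {"claw": -1, "travel": [0, 0, 4], "turn": 0}
    - {"claw": -1, "travel": [0, 0, 3.6], "turn": 0}
    - {"claw": -1, "travel": [0, 0, 1.6], "turn": 0}
    - {"claw": -1, "travel": [0, 0, 0.8], "turn": 0}
    - {"claw": -1, "travel": [0, 0, 0], "turn": 0}

```text
time: 20.85
ee_pos: [0.456, 0.3296, 0.1852]
tcp_rot: [180.0, -0.7, -176.1]
wrist_force: [0.8, -0.0, -0.2]
opening: 0.055
```

move_arm:
  commands:
    - {"claw": 0.5, "travel": [0, 0, 0], "turn": 0}
    - {"claw": 1, "travel": [0, 0, 0], "turn": 0}
    - {"claw": 1, "travel": [0, 0, 0], "turn": 0}
    - {"claw": 1, "travel": [0, 0, -4], "turn": 0}
    - {"claw": 1, "travel": [0, 0, -4], "turn": 0}

```text
time: 21.27
ee_pos: [0.4561, 0.3298, 0.2646]
tcp_rot: [-180.0, -0.8, -176.0]
wrist_force: [0.8, 1.0, 0.7]
opening: 0.0854
```

```bash
python3 -c "
from h import *
plan(.53,-.37,.30,-170)
cv2.imwrite('pics/w14.png',viewer.camera('wrist'))
cv2.imwrite('pics/s14.png',viewer.camera('side'))"
```

```text
now [0.4561 0.3298 0.2646] rot [-180.    -0.8 -176. ] open 0.0854 t 21.27 F [0.8 1.  0.7]
/ [-0.1, -3.9, -0.2] -0.3   [-0.1, -3.9, -0.2] -0.3   [-0.1, -3.9, -0.2] -0.3   [-0.1, -3.9, -0.2] -0.3   [-0.1, -3.9, -0.2] -0.3  / [-0.0, -3.9, -0.2] -0.3   [-0.0, -3.9, -0.2] -0.3   [-0.0, -3.9, -0.2] -0.3   [0.0, -3.9, -0.2] -0.3   [0.0, -3.9, -0.2] -0.3  / [0.1, -3.9, -0.2] -0.3   [0.1, -3.9, -0.2] -0.3   [0.1, -3.9, -0.2] -0.3   [0.1, -3.9, -0.2] -0.3   [0.1, -3.9, -0.2] -0.3  / [0.2, -3.9, -0.2] -0.3   [0.2, -4.0, -0.2] -0.3   [0.19, -3.94, -0.14] -0.3  
end [ 0.53 -0.37  0.3 ] -170.6
```

View pics/w14.png

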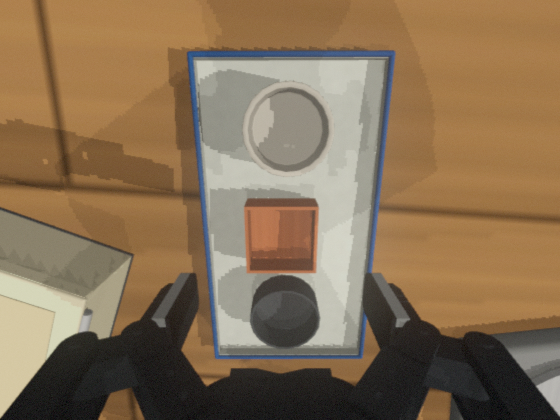

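View pics/s14.png

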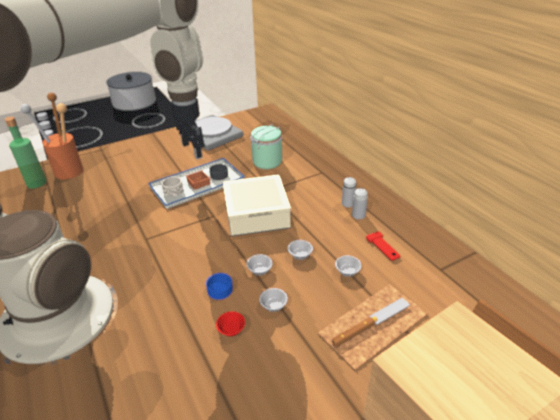

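move_arm:
  commands:
    - {"claw": 1, "travel": [-0.3, -3.9, -0.4], "turn": 0}
    - {"claw": 1, "travel": [-0.3, -3.9, -0.4], "turn": 0}
    - {"claw": 1, "travel": [-0.3, -3.9, -0.4], "turn": 0}
    - {"claw": 1, "travel": [-0.3, -3.9, -0.3], "turn": 0}
    - {"claw": 1, "travel": [-0.3, -3.9, 0], "turn": 0}

```text
time: 21.78
ee_pos: [0.4854, 0.1353, 0.2813]
tcp_rot: [179.9, -0.5, -176.0]
wrist_force: [1.2, 0.5, -0.2]
opening: 0.0856
```

move_arm:
  commands:
    - {"claw": 1, "travel": [-0.3, -3.9, 0], "turn": 0}
    - {"claw": 1, "travel": [-0.3, -3.9, 0], "turn": 0}
    - {"claw": 1, "travel": [-0.3, -3.9, 0], "turn": 0}
    - {"claw": 1, "travel": [-0.3, -3.9, 0], "turn": 0}
    - {"claw": 1, "travel": [-0.3, -3.9, 0], "turn": 0}

```text
time: 22.2
ee_pos: [0.5137, -0.0587, 0.2803]
tcp_rot: [179.9, -0.5, -176.0]
wrist_force: [-0.3, 0.8, 0.5]
opening: 0.0856
```

move_arm:
  commands:
    - {"claw": 1, "travel": [-0.3, -3.9, 0], "turn": 0}
    - {"claw": 1, "travel": [-0.3, -3.9, 0], "turn": 0}
    - {"claw": 1, "travel": [-0.3, -3.9, 0], "turn": 0}
    - {"claw": 1, "travel": [-0.3, -3.9, 0], "turn": 0}
    - {"claw": 1, "travel": [-0.3, -3.9, 0], "turn": 0}

```text
time: 22.62
ee_pos: [0.5421, -0.2524, 0.2797]
tcp_rot: [180.0, -0.6, -176.1]
wrist_force: [1.5, 0.2, 0.4]
opening: 0.0855
```

```bash
python3 -c "
from h import *
plan(.5515,-.371,.26,-177.6)"
```

```text
now [ 0.5421 -0.2524  0.2797] rot [ 180.    -0.6 -176.1] open 0.0855 t 22.62 F [1.5 0.2 0.4]
/ [-0.0, -3.0, 0.5] 0.4   [-0.1, -3.0, 0.5] 0.4   [-0.1, -2.9, 0.5] 0.4   [-0.05, -3.0, 0.47] 0.4  
end [ 0.5515 -0.371   0.26  ] -177.7
```

move_arm:
  commands:
    - {"claw": 1, "travel": [0, -3.0, 0.5], "turn": 0.4}
    - {"claw": 1, "travel": [-0.1, -3.0, 0.5], "turn": 0.4}
    - {"claw": 1, "travel": [-0.1, -2.9, 0.5], "turn": 0.4}
    - {"claw": 1, "travel": [0, -3.0, 0.5], "turn": 0.4}
    - {"claw": 1, "travel": [0, 0, 0], "turn": 0}

```text
time: 23.03
ee_pos: [0.5503, -0.3733, 0.2574]
tcp_rot: [180.0, -0.7, -177.9]
wrist_force: [0.5, 0.6, -0.8]
opening: 0.0853
```

```bash
python3 -c "
from h import *
plan(.5515,-.371,.182,-177.6)
print(w2p('wrist',[.5515,-.371,.022]))
cv2.imwrite('pics/w15.png',viewer.camera('wrist'))"
```

```text
now [ 0.5503 -0.3733  0.2574] rot [ 180.    -0.7 -177.9] open 0.0853 t 23.03 F [ 0.5  0.6 -0.8]
/ [-0.06, 0.11, 3.77] -0.1   [-0.07, 0.11, 3.77] -0.1  
end [ 0.5515 -0.371   0.182 ] -177.7
[284.43282722 236.90259466]
```

View pics/w15.png

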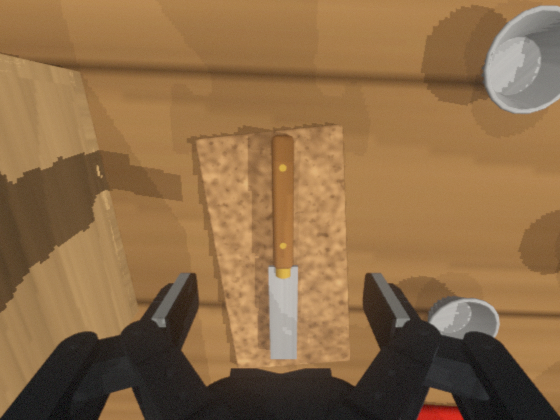

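```bash
python3 -c "
from h import *
for u,v,z in [(283,136,.02),(284,268,.02),(284,268,.0155),(283.5,358,.0155)]: print(p2w('wrist',u,v,z).round(4))
t=[p2w('wrist',u,v,.006) for u,v in [(197,139),(341,125),(348,358),(236,365)]]; print(np.round(t,3),np.mean(t,0))"
```

```text
[ 0.4775 -0.3729  0.02  ]
[ 0.5796 -0.3679  0.02  ]
[ 0.582  -0.3678  0.0155]
[ 0.6749 -0.3644  0.0155]
[[ 0.483 -0.436  0.006]
 [ 0.469 -0.331  0.006]
 [ 0.682 -0.302  0.006]
 [ 0.695 -0.41   0.006]] [ 0.58206667 -0.36962509  0.006     ]
```

move_arm:
  commands:
    - {"claw": 0.3, "travel": [0, 0.3, 3.5], "turn": -0.4}
    - {"claw": 0.3, "travel": [0, 0, 2.5], "turn": 0}
    - {"claw": 0.3, "travel": [0, 0, 1.5], "turn": 0}
    - {"claw": -0.4, "travel": [0, 0, 0], "turn": 0}
    - {"claw": -1, "travel": [0, 0, 0], "turn": 0}
  squeeze: 80

```text
time: 23.5
ee_pos: [0.5499, -0.3651, 0.184]
tcp_rot: [179.9, -0.7, -177.2]
wrist_force: [0.2, -0.4, 0.8]
opening: 0.0322
```

move_arm:
  commands:
    - {"claw": -1, "travel": [0, 0, 0], "turn": 0}
    - {"claw": -1, "travel": [0, 0, 0], "turn": 0}
    - {"claw": -1, "travel": [0, 0, 0], "turn": 0}
    - {"claw": -1, "travel": [0, 0, 0], "turn": 0}

```text
time: 23.83
ee_pos: [0.5505, -0.3658, 0.1863]
tcp_rot: [-180.0, -0.5, -177.2]
wrist_force: [-0.5, 1.2, 6.6]
opening: 0.0139
```

move_arm:
  commands:
    - {"claw": -1, "travel": [0, 0, -1], "turn": 0}
    - {"claw": -1, "travel": [0, 0, -3], "turn": 0}
    - {"claw": -1, "travel": [0, 0, -3], "turn": 0}
    - {"claw": -1, "travel": [0, 0, 0], "turn": 0}

```text
time: 24.17
ee_pos: [0.5517, -0.3663, 0.2618]
tcp_rot: [-179.7, -0.2, -177.2]
wrist_force: [0.9, -1.2, -0.2]
opening: 0.0136
```

```bash
python3 -c "
from h import *
plan(.5515,-.371,.26,-177.6)
im=viewer.camera('side');cv2.imwrite('pics/s16.png',cv2.resize(im[180:420,260:560],None,fx=2.5,fy=2.5,interpolation=cv2.INTER_CUBIC))
cv2.imwrite('pics/w16.png',viewer.camera('wrist'))"
```

```text
now [ 0.5517 -0.3663  0.2618] rot [-179.7   -0.2 -177.2] open 0.0136 t 24.17 F [ 0.9 -1.2 -0.2]
/ [0.04, -0.47, 0.18] 0.4  
end [ 0.5515 -0.371   0.26  ] -177.6
```

View pics/s16.png

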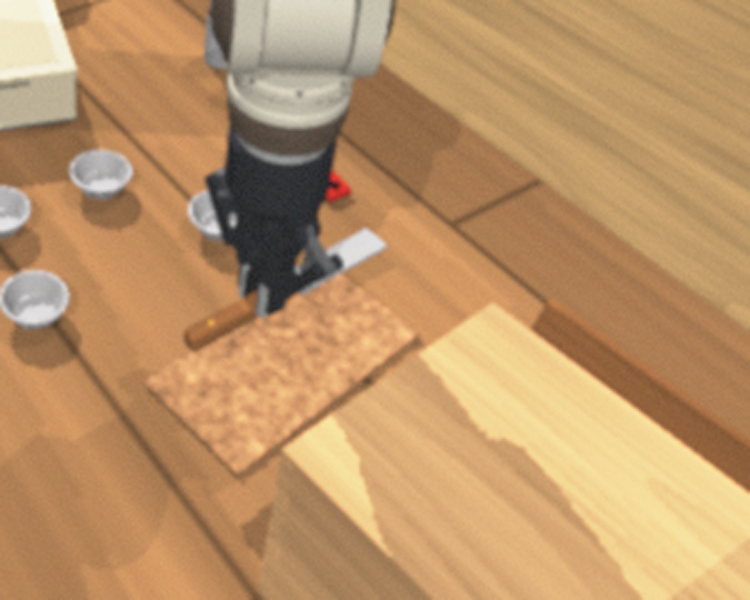

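View pics/w16.png

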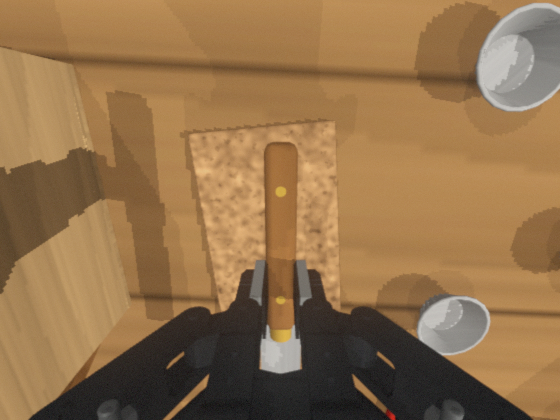

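```bash
python3 -c "
from h import *
plan(.47,-.1265,.27,-108.3)"
```

```text
now [ 0.5511 -0.366   0.2565] rot [-179.9   -0.4 -177.2] open 0.0131 t 24.27 F [-0.2  2.1 -1.7]
/ [0.7, 2.4, -0.1] -6.9   [0.4, 2.5, -0.1] -6.9   [0.1, 2.5, -0.1] -6.9   [-0.2, 2.5, -0.2] -6.9   [-0.5, 2.5, -0.1] -6.9  / [-0.8, 2.4, -0.2] -6.9   [-1.1, 2.3, -0.1] -6.9   [-1.4, 2.1, -0.2] -6.9   [-1.6, 2.0, -0.1] -6.9   [-1.83, 1.74, -0.15] -6.9  
end [ 0.47   -0.1266  0.27  ] -108.2
```

move_arm:
  commands:
    - {"claw": -1, "travel": [0.7, 2.4, -0.3], "turn": -6.9}
    - {"claw": -1, "travel": [0.4, 2.5, -0.3], "turn": -6.9}
    - {"claw": -1, "travel": [0.1, 2.5, -0.2], "turn": -6.9}
    - {"claw": -1, "travel": [-0.2, 2.5, -0.2], "turn": -6.9}
    - {"claw": -1, "travel": [-0.5, 2.5, -0.1], "turn": -6.9}

```text
time: 24.68
ee_pos: [0.5093, -0.2455, 0.2645]
tcp_rot: [179.5, -0.5, -142.4]
wrist_force: [-0.3, -0.4, -1.0]
opening: 0.0136
```

move_arm:
  commands:
    - {"claw": -1, "travel": [-0.8, 2.4, 0], "turn": -6.9}
    - {"claw": -1, "travel": [-1.1, 2.3, 0], "turn": -6.9}
    - {"claw": -1, "travel": [-1.4, 2.1, 0], "turn": -6.9}
    - {"claw": -1, "travel": [-1.6, 2.0, 0], "turn": -6.9}
    - {"claw": -1, "travel": [-1.8, 1.7, 0], "turn": -6.9}

```text
time: 25.1
ee_pos: [0.4691, -0.1256, 0.265]
tcp_rot: [179.3, -0.2, -107.9]
wrist_force: [0.5, 0.0, 0.4]
opening: 0.0136
```

move_arm:
  commands:
    - {"claw": -1, "travel": [0, 0, 0], "turn": 0}
    - {"claw": -1, "travel": [0, 0, 0], "turn": 0}
    - {"claw": -1, "travel": [0, 0, 0], "turn": 0}

```text
time: 25.35
ee_pos: [0.47, -0.1269, 0.2655]
tcp_rot: [179.4, -0.2, -108.3]
wrist_force: [0.2, -1.6, -1.0]
opening: 0.0132
```

```bash
python3 -c "
from h import *
plan(.47,-.1265,.234,-108.3)
im=viewer.camera('side');cv2.imwrite('pics/s17.png',cv2.resize(im[150:330,180:420],None,fx=3.3,fy=3.3,interpolation=cv2.INTER_CUBIC))
im=viewer.camera('top');crop(im,150,140,350,290,4,'t17.png')"
```

```text
now [ 0.47   -0.1269  0.2655] rot [ 179.4   -0.2 -108.3] open 0.0132 t 25.35 F [ 0.2 -1.6 -1. ]
/ [-0.04, 0.02, 3.15] -0.0  
end [ 0.47   -0.1265  0.234 ] -108.3
```

View pics/s17.png

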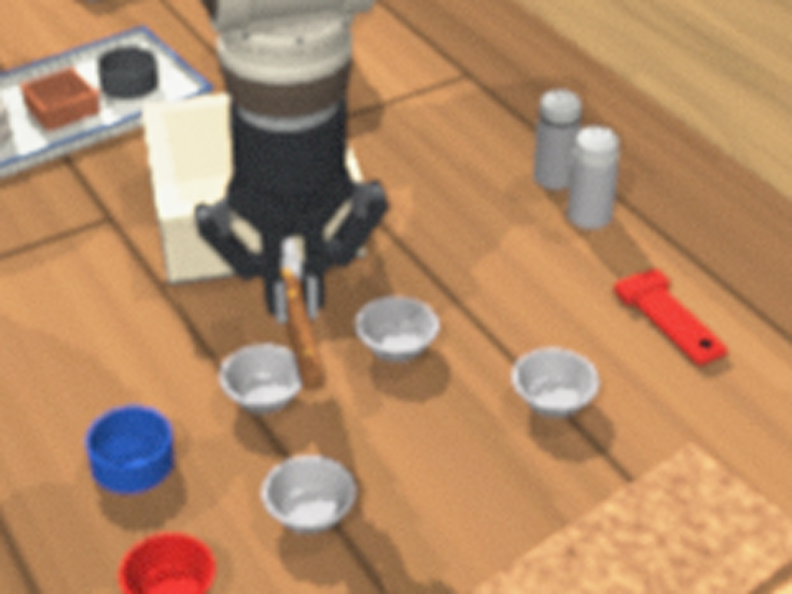

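View pics/t17.png

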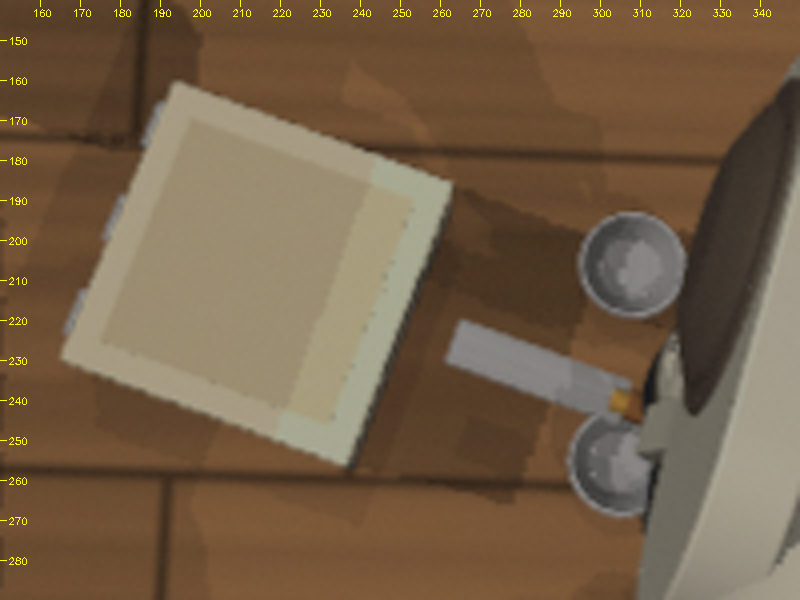

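```bash
python3 -c "
from h import *
t=p2w('top',263,225.3,.095); j=p2w('top',303,238.5,.095); print(t,j,np.degrees(np.arctan2(*(t-j)[1::-1])))
e=status.get_obs()['ee_pos'];a=np.radians(71.7);print(e,e[:2]+.125*np.array([np.cos(a),np.sin(a)]))
f=[p2w('top',u,v,.07)[:2] for u,v in [(263,185.5),(237.5,257)]];print(f,np.mean(f,0))"
```

```text
[ 0.50577045 -0.00728312  0.095     ] [ 0.48101678 -0.09110474  0.095     ] 73.54740604301385
[ 0.47013813 -0.12739969  0.26548946] [ 0.50938719 -0.00872151]
[array([ 0.59545488, -0.00429713]), array([0.43948833, 0.04423373])] [0.51747161 0.0199683 ]
```

move_arm:
  commands:
    - {"claw": -1, "travel": [-3, 0, 0], "turn": 0}
    - {"claw": -1, "travel": [-2, 0, 0.8], "turn": 0}
    - {"claw": -1, "travel": [0, 0, 0.6], "turn": 0}
    - {"claw": -1, "travel": [0, 0, 0], "turn": 0}
    - {"claw": -1, "travel": [0, 0, 0], "turn": 0}

```text
time: 25.87
ee_pos: [0.4854, -0.0799, 0.2511]
tcp_rot: [179.3, -0.2, -108.3]
wrist_force: [-0.5, -0.1, -1.0]
opening: 0.0135
```

move_arm:
  commands:
    - {"claw": -1, "travel": [0, 0, 0.2], "turn": 0}
    - {"claw": -1, "travel": [0, 0, 0], "turn": 0}
    - {"claw": -1, "travel": [0, 0, 0], "turn": 0}

```text
time: 26.12
ee_pos: [0.4854, -0.0799, 0.2498]
tcp_rot: [179.4, -0.2, -108.3]
wrist_force: [0.6, -0.3, -1.2]
opening: 0.0133
```

```bash
python3 -c "
from h import *
o=status.get_obs();print(o['ee_pos'],o['wrist_force'],o['torque'],o['tcp_rot'])
im=viewer.camera('top');crop(im,150,140,350,290,4,'t18.png')"
```

```text
[ 0.48536215 -0.07986383  0.24979025] [ 0.58518314 -0.25034941 -1.19119983] [-0.01813959 -0.00486267 -0.01121697] [ 1.79393246e+02 -1.67357626e-01 -1.08296436e+02]
```

View pics/t18.png

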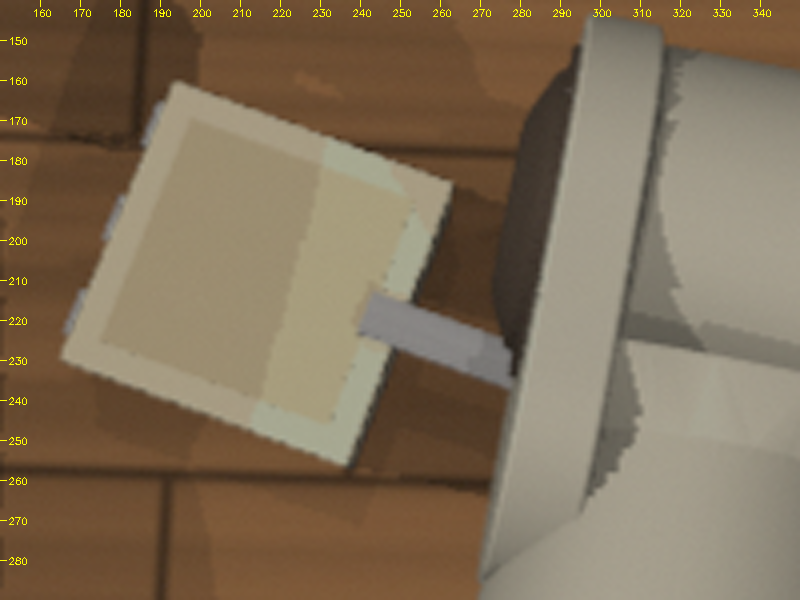

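move_arm:
  commands:
    - {"claw": -1, "travel": [0, 0, 0.2], "turn": 0}
    - {"claw": -1, "travel": [0, 0, 0], "turn": 0}
    - {"claw": -1, "travel": [0, 0, 0.1], "turn": 0}
    - {"claw": -1, "travel": [0, 0, 0], "turn": 0}
    - {"claw": -1, "travel": [0, 0, 0], "turn": 0}

```text
time: 26.58
ee_pos: [0.4854, -0.0792, 0.2466]
tcp_rot: [179.4, -0.2, -108.2]
wrist_force: [0.1, -0.2, -0.7]
opening: 0.0138
```

```bash
python3 -c "
from h import *
o=status.get_obs();print(o['ee_pos'],o['wrist_force'],o['torque'])"
```

```text
[ 0.48539248 -0.07920182  0.24659635] [ 0.10380818 -0.1630516  -0.73210292] [-0.02750202 -0.0137737  -0.02111159]
```

move_arm:
  commands:
    - {"claw": -1, "travel": [0, 0, 0.2], "turn": 0}
    - {"claw": -1, "travel": [0, 0, 0], "turn": 0}
    - {"claw": -1, "travel": [0, 0, 0], "turn": 0}

```text
time: 26.83
ee_pos: [0.4853, -0.0792, 0.2445]
tcp_rot: [179.4, -0.2, -108.2]
wrist_force: [-0.3, 0.4, -1.2]
opening: 0.0133
```

```bash
python3 -c "
from h import *
o=status.get_obs();print(o['ee_pos'],o['wrist_force'],o['torque'])"
```

```text
[ 0.48533487 -0.07919839  0.24451483] [-0.27582693  0.38851767 -1.20171682] [-0.02540655  0.00035763 -0.01138678]
```

move_arm:
  commands:
    - {"claw": -1, "travel": [0, 0, 0.2], "turn": 0}
    - {"claw": -1, "travel": [0, 0, 0], "turn": 0}
    - {"claw": -1, "travel": [0, 0, 0], "turn": 0}

```text
time: 27.08
ee_pos: [0.4854, -0.0792, 0.2426]
tcp_rot: [179.4, -0.2, -108.2]
wrist_force: [0.4, 0.5, -0.8]
opening: 0.0132
```

```bash
python3 -c "
from h import *
o=status.get_obs();print(o['ee_pos'],o['wrist_force'],o['torque'])"
```

```text
[ 0.48536602 -0.07922416  0.24261686] [ 0.42004073  0.53095522 -0.75243108] [ 0.03936758 -0.03014697 -0.03026095]
```

move_arm:
  commands:
    - {"claw": -1, "travel": [0, 0, 0.1], "turn": 0}
    - {"claw": -1, "travel": [0, 0, 0], "turn": 0}
    - {"claw": -1, "travel": [0, 0, 0], "turn": 0}

```text
time: 27.33
ee_pos: [0.4854, -0.0792, 0.2417]
tcp_rot: [179.4, -0.2, -108.2]
wrist_force: [-0.3, 0.2, 0.9]
opening: 0.0135
```

```bash
python3 -c "
from h import *
o=status.get_obs();print(o['ee_pos'],o['wrist_force'],o['torque'])"
```

```text
[ 0.48538257 -0.07923942  0.24172646] [-0.25295945  0.22414509  0.86210374] [ 0.06044191 -0.05767272 -0.01902312]
```

move_arm:
  commands:
    - {"claw": -1, "travel": [0, 0, -0.8], "turn": 0}
    - {"claw": -1, "travel": [3, 0, 0], "turn": 0}
    - {"claw": -1, "travel": [1, 0, 0], "turn": 0}
    - {"claw": -1, "travel": [0, 0, 1.6], "turn": 0}
    - {"claw": -1, "travel": [0, 0, 0], "turn": 0}

```text
time: 27.75
ee_pos: [0.472, -0.1177, 0.2321]
tcp_rot: [179.2, -0.2, -108.3]
wrist_force: [-0.3, 0.2, -1.6]
opening: 0.0134
```

move_arm:
  commands:
    - {"claw": -1, "travel": [0, 0, 0], "turn": 0}
    - {"claw": -1, "travel": [0, 0, 0], "turn": 0}

```text
time: 27.92
ee_pos: [0.4728, -0.1171, 0.2342]
tcp_rot: [179.4, -0.2, -108.2]
wrist_force: [0.7, -0.2, -1.0]
opening: 0.0136
```

```bash
python3 -c "
from h import *
o=status.get_obs();print(o['ee_pos'],o['wrist_force'],o['torque'],o['tcp_rot'])
im=viewer.camera('top');crop(im,150,140,350,290,4,'t19.png')"
```

```text
[ 0.47280645 -0.1170662   0.23422247] [ 0.67043758 -0.16548155 -1.04246914] [-0.00646952 -0.04855216 -0.01916425] [ 1.79376703e+02 -1.62721247e-01 -1.08227721e+02]
```

View pics/t19.png

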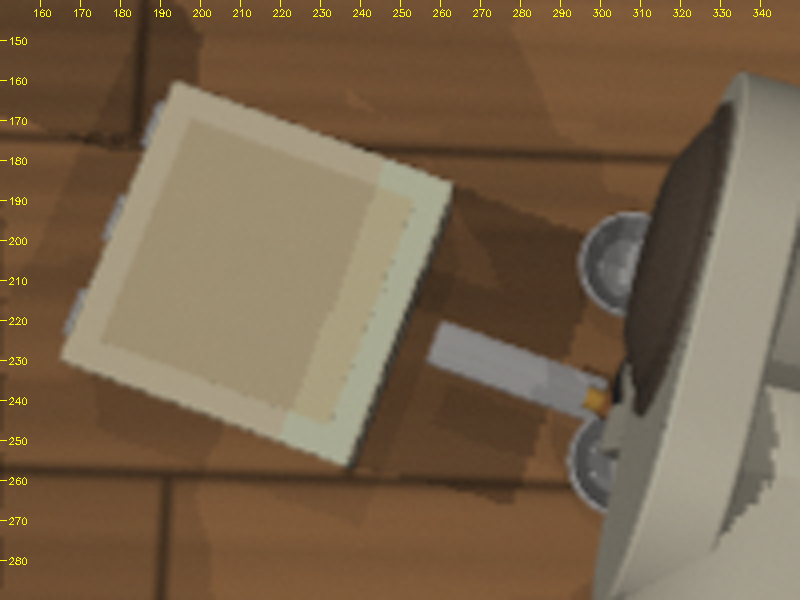

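move_arm:
  commands:
    - {"claw": -1, "travel": [-1, -0.2, 0], "turn": 0}
    - {"claw": -1, "travel": [-1, 0, 0], "turn": 0}
    - {"claw": -1, "travel": [-0.7, 0, 0], "turn": 0}
    - {"claw": -1, "travel": [0, 0, 0], "turn": 0}

```text
time: 28.3
ee_pos: [0.4836, -0.0906, 0.2338]
tcp_rot: [179.4, -0.1, -108.1]
wrist_force: [-0.2, -0.0, -0.8]
opening: 0.0136
```

```bash
python3 -c "
from h import *
o=status.get_obs();print(o['ee_pos'],o['wrist_force'],o['torque'],o['tcp_rot'])"
```

```text
[ 0.48364589 -0.09060943  0.23382845] [-0.15555883 -0.01685067 -0.79192863] [-0.01594384 -0.03569894 -0.0247179 ] [ 1.79395662e+02 -1.43233362e-01 -1.08127174e+02]
```

move_arm:
  commands:
    - {"claw": -1, "travel": [-0.8, 0, 0], "turn": 0}
    - {"claw": -1, "travel": [0, 0, 0], "turn": 0}

```text
time: 28.47
ee_pos: [0.4859, -0.0836, 0.2336]
tcp_rot: [179.4, -0.1, -108.2]
wrist_force: [0.1, -0.8, -0.5]
opening: 0.0132
```

```bash
python3 -c "
from h import *
o=status.get_obs();print(o['ee_pos'],o['wrist_force'],o['torque'],o['tcp_rot'])
im=viewer.camera('top');crop(im,150,140,350,290,4,'t20.png')"
```

```text
[ 0.48590134 -0.08357291  0.23364286] [ 0.06647788 -0.83472104 -0.54203256] [ 0.00646853 -0.04672576  0.0034039 ] [ 1.79382547e+02 -1.47939498e-01 -1.08183951e+02]
```

View pics/t20.png

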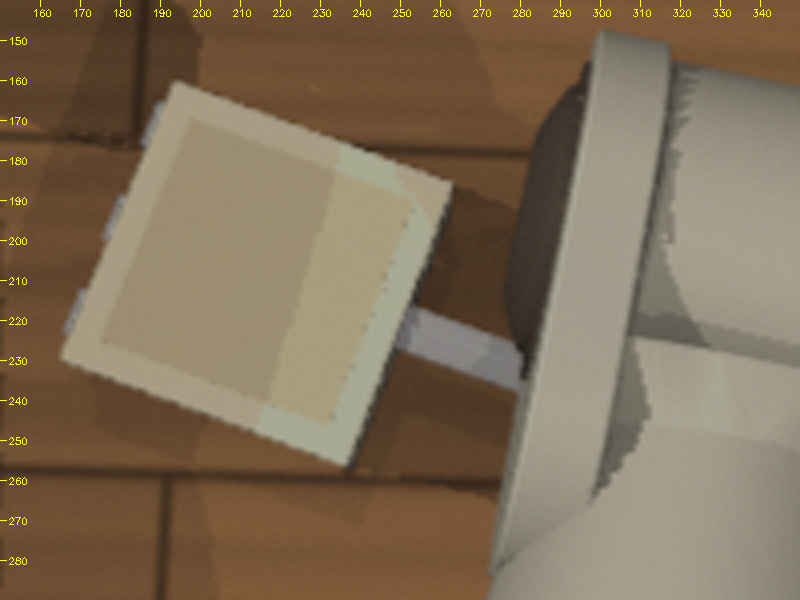

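move_arm:
  commands:
    - {"claw": -1, "travel": [-1.2, 0, 0], "turn": 0}
    - {"claw": -1, "travel": [-1.2, 0, 0], "turn": 0}
    - {"claw": -1, "travel": [-1.0, 0, 0], "turn": 0}
    - {"claw": -1, "travel": [0, 0, 0], "turn": 0}

```text
time: 28.85
ee_pos: [0.4968, -0.0506, 0.2335]
tcp_rot: [179.4, -0.1, -108.1]
wrist_force: [-0.0, 0.3, -2.2]
opening: 0.0133
```

```bash
python3 -c "
from h import *
o=status.get_obs();print(o['ee_pos'],o['wrist_force'],o['torque'],o['tcp_rot'])"
```

```text
[ 0.49677193 -0.05059679  0.23353366] [-0.01382626  0.2952948  -2.22668951] [-0.00482826  0.02022012 -0.00805296] [ 1.79391926e+02 -1.36193660e-01 -1.08146864e+02]
```

move_arm:
  commands:
    - {"claw": -1, "travel": [0, 0, -0.5], "turn": 0}
    - {"claw": -1, "travel": [0, 0, -0.7], "turn": 0}
    - {"claw": -1, "travel": [0, 0, 0], "turn": 0}

```text
time: 29.1
ee_pos: [0.4965, -0.0524, 0.2469]
tcp_rot: [179.4, -0.2, -108.2]
wrist_force: [-0.9, 0.4, -2.1]
opening: 0.0134
```

```bash
python3 -c "
from h import *
o=status.get_obs();print(o['ee_pos'],o['wrist_force'],o['torque'],o['tcp_rot'])
im=viewer.camera('top');crop(im,150,140,350,290,4,'t21.png')"
```

```text
[ 0.49650485 -0.05242128  0.24692711] [-0.90471711  0.36614639 -2.09949642] [-0.05654418  0.14675811  0.04978575] [ 1.79445059e+02 -1.62375595e-01 -1.08223855e+02]
```

View pics/t21.png

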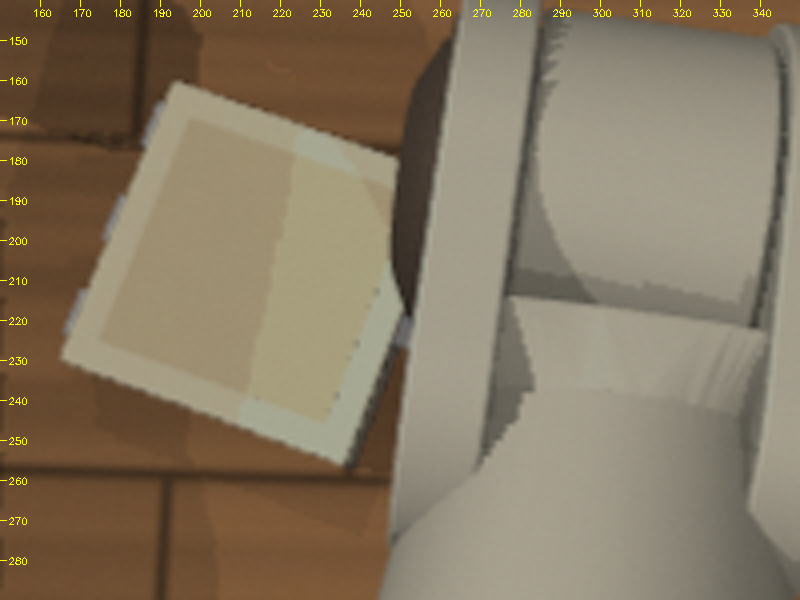

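move_arm:
  commands:
    - {"claw": -1, "travel": [0, 0, -0.9], "turn": 0}
    - {"claw": -1, "travel": [-0.4, 0, -0.9], "turn": 0}
    - {"claw": -1, "travel": [-0.4, 0, -0.9], "turn": 0}
    - {"claw": -1, "travel": [0, 0, 0], "turn": 0}

```text
time: 29.48
ee_pos: [0.4998, -0.0444, 0.275]
tcp_rot: [179.5, -0.1, -108.2]
wrist_force: [-1.1, -0.3, -2.0]
opening: 0.0132
```

```bash
python3 -c "
from h import *
o=status.get_obs();print(o['ee_pos'],o['wrist_force'],o['torque'],o['tcp_rot'])
im=viewer.camera('side');cv2.imwrite('pics/s22.png',cv2.resize(im[100:280,160:400],None,fx=3.3,fy=3.3,interpolation=cv2.INTER_CUBIC))
im=viewer.camera('top');crop(im,150,140,350,290,4,'t22.png')"
```

```text
[ 0.4997551  -0.04439008  0.27502861] [-1.06116511 -0.28944749 -1.9546333 ] [-0.27452622  0.19357497  0.06665592] [ 1.79547102e+02 -1.26969347e-01 -1.08223703e+02]
```

View pics/s22.png

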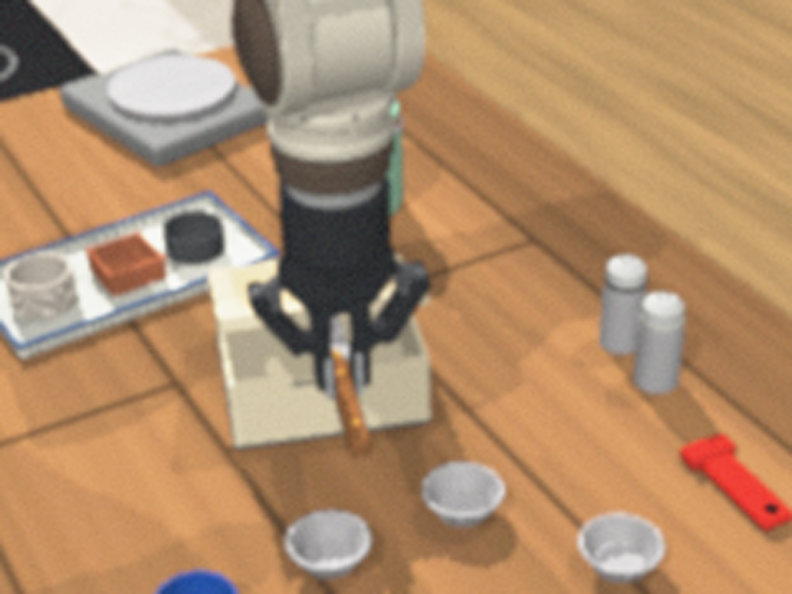

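View pics/t22.png

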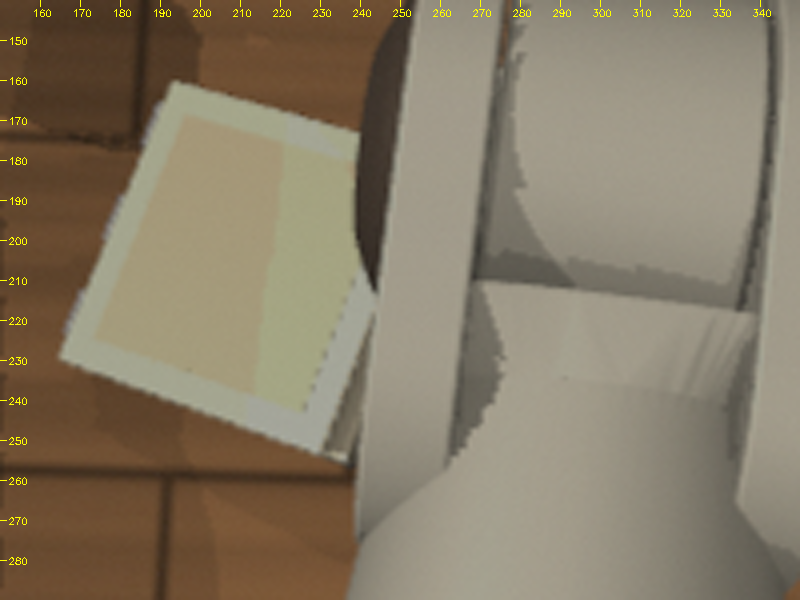

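move_arm:
  commands:
    - {"claw": -1, "travel": [-0.5, 0, -1.0], "turn": 0}
    - {"claw": -1, "travel": [-0.6, 0, -1.0], "turn": 0}
    - {"claw": -1, "travel": [-0.7, 0, -0.9], "turn": 0}
    - {"claw": -1, "travel": [-0.7, 0, -0.8], "turn": 0}
    - {"claw": -1, "travel": [-0.8, 0, -0.7], "turn": 0}

```text
time: 30.0
ee_pos: [0.5103, -0.0127, 0.3178]
tcp_rot: [179.4, -0.2, -108.2]
wrist_force: [-1.9, -2.2, -1.1]
opening: 0.0133
```

move_arm:
  commands:
    - {"claw": -1, "travel": [-0.9, 0, -0.7], "turn": 0}
    - {"claw": -1, "travel": [-1.0, 0, -0.5], "turn": 0}
    - {"claw": -1, "travel": [-1.0, 0, -0.5], "turn": 0}
    - {"claw": -1, "travel": [0, 0, 0], "turn": 0}

```text
time: 30.33
ee_pos: [0.52, 0.0159, 0.3344]
tcp_rot: [179.5, -0.1, -108.1]
wrist_force: [-0.7, 0.5, -1.0]
opening: 0.0136
```

```bash
python3 -c "
from h import *
o=status.get_obs();print(o['ee_pos'],o['wrist_force'],o['torque'],o['tcp_rot'])
im=viewer.camera('side');cv2.imwrite('pics/s23.png',cv2.resize(im[100:280,160:400],None,fx=3.3,fy=3.3,interpolation=cv2.INTER_CUBIC))"
```

```text
[0.51999468 0.01593285 0.33437094] [-0.7038646   0.53561258 -1.00296585] [-0.07119151 -0.04914434  0.03026251] [ 1.79456434e+02 -7.92004283e-02 -1.08143817e+02]
```

View pics/s23.png

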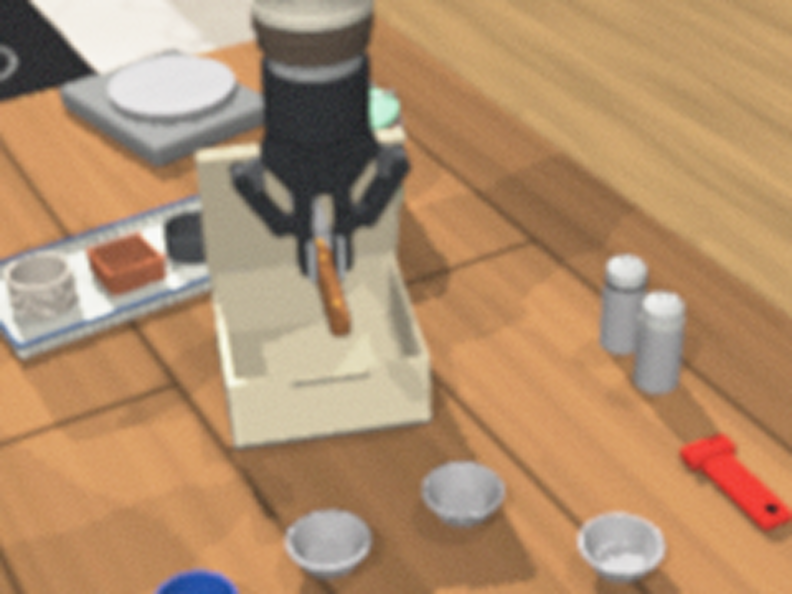

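move_arm:
  commands:
    - {"claw": -1, "travel": [-1.1, 0, -0.3], "turn": 0}
    - {"claw": -1, "travel": [-1.1, 0, -0.2], "turn": 0}
    - {"claw": -1, "travel": [-1.1, 0, 0], "turn": 0}
    - {"claw": -1, "travel": [-1.1, 0, 0], "turn": 0}
    - {"claw": -1, "travel": [0, 0, 0], "turn": 0}

```text
time: 30.8
ee_pos: [0.5337, 0.0578, 0.3379]
tcp_rot: [179.4, -0.1, -108.1]
wrist_force: [-0.8, 0.2, -1.1]
opening: 0.0135
```

```bash
python3 -c "
from h import *
o=status.get_obs();print(o['ee_pos'],o['wrist_force'],o['torque'],o['tcp_rot'])
im=viewer.camera('side');cv2.imwrite('pics/s24.png',cv2.resize(im[60:240,160:400],None,fx=3.3,fy=3.3,interpolation=cv2.INTER_CUBIC))
im=viewer.camera('top');crop(im,110,140,310,290,4,'t24.png')"
```

```text
[0.53365479 0.05781993 0.33786501] [-0.81390465  0.22658401 -1.07927958] [-0.01500312  0.00228758  0.01164528] [ 1.79369237e+02 -1.20930750e-01 -1.08143943e+02]
```

View pics/s24.png

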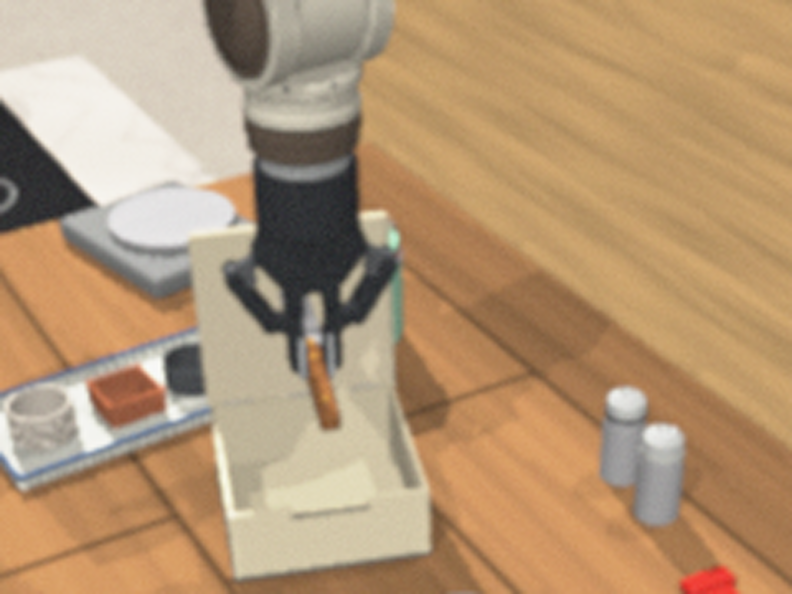

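View pics/t24.png

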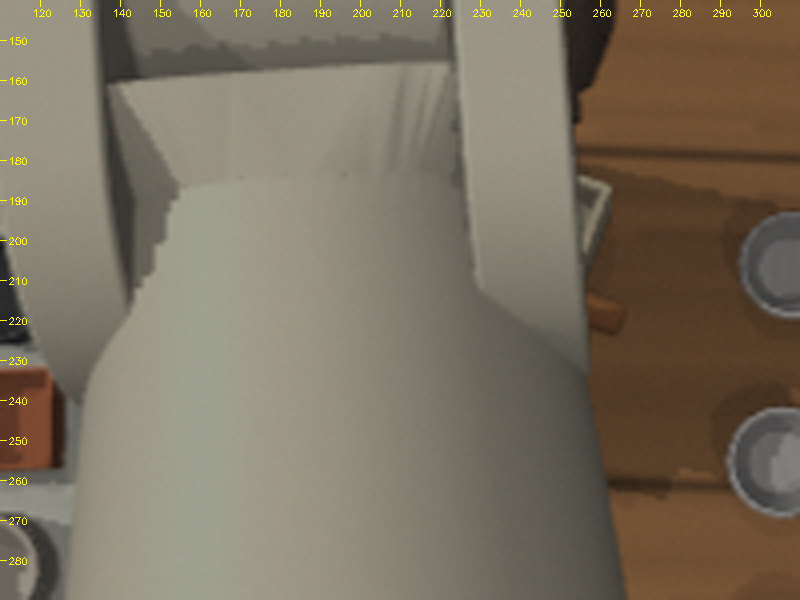

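move_arm:
  commands:
    - {"claw": -1, "travel": [2.5, 0, 0], "turn": 0}
    - {"claw": -1, "travel": [4, 0, 0], "turn": 0}
    - {"claw": -1, "travel": [4, 0, 0], "turn": 0}
    - {"claw": -1, "travel": [4, 0, 0], "turn": 0}

```text
time: 31.23
ee_pos: [0.4868, -0.0831, 0.3385]
tcp_rot: [179.4, -0.2, -108.2]
wrist_force: [1.3, -1.1, -0.9]
opening: 0.0133
```

```bash
python3 -c "
from h import *
plan(.5505,-.3665,.27,-177.5)"
```

```text
now [ 0.4868 -0.0831  0.3385] rot [ 179.4   -0.2 -108.2] open 0.0133 t 31.23 F [ 1.3 -1.1 -0.9]
/ [2.5, -1.5, 0.7] 6.9   [2.3, -1.8, 0.7] 6.9   [2.1, -2.0, 0.7] 6.9   [1.8, -2.3, 0.7] 6.9   [1.5, -2.5, 0.7] 6.9  / [1.2, -2.6, 0.7] 6.9   [0.9, -2.8, 0.7] 6.9   [0.6, -2.8, 0.6] 6.9   [0.2, -2.9, 0.7] 6.9   [-0.19, -2.9, 0.65] 6.9  
end [ 0.5505 -0.3665  0.27  ] -177.2
```

move_arm:
  commands:
    - {"claw": -1, "travel": [2.5, -1.5, 0.7], "turn": 6.9}
    - {"claw": -1, "travel": [2.3, -1.8, 0.7], "turn": 6.9}
    - {"claw": -1, "travel": [2.1, -2.0, 0.7], "turn": 6.9}
    - {"claw": -1, "travel": [1.8, -2.3, 0.7], "turn": 6.9}
    - {"claw": -1, "travel": [1.5, -2.5, 0.7], "turn": 6.9}

```text
time: 31.65
ee_pos: [0.519, -0.2257, 0.3028]
tcp_rot: [179.6, -0.5, -143.1]
wrist_force: [0.3, 0.4, -1.0]
opening: 0.0134
```

move_arm:
  commands:
    - {"claw": -1, "travel": [1.2, -2.6, 0.7], "turn": 6.9}
    - {"claw": -1, "travel": [0.9, -2.8, 0.7], "turn": 6.9}
    - {"claw": -1, "travel": [0.6, -2.8, 0.6], "turn": 6.9}
    - {"claw": -1, "travel": [0.2, -2.9, 0.7], "turn": 6.9}
    - {"claw": -1, "travel": [-0.2, -2.9, 0.6], "turn": 6.9}

```text
time: 32.07
ee_pos: [0.5501, -0.367, 0.269]
tcp_rot: [179.9, -0.6, -177.6]
wrist_force: [0.6, 0.8, -1.0]
opening: 0.0137
```

move_arm:
  commands:
    - {"claw": -1, "travel": [0, 0, 0], "turn": 0}
    - {"claw": -1, "travel": [0, 0, 0], "turn": 0}

```text
time: 32.23
ee_pos: [0.5499, -0.3668, 0.2682]
tcp_rot: [179.8, -0.7, -177.3]
wrist_force: [-0.8, -0.3, -0.6]
opening: 0.0135
```

```bash
python3 -c "
from h import *
plan(.5505,-.3665,.189,-177.5)
cv2.imwrite('pics/w25.png',viewer.camera('wrist'))
im=viewer.camera('side');cv2.imwrite('pics/s25.png',cv2.resize(im[140:380,260:560],None,fx=2.5,fy=2.5,interpolation=cv2.INTER_CUBIC))"
```

```text
now [ 0.5499 -0.3668  0.2682] rot [ 179.8   -0.7 -177.3] open 0.0135 t 32.23 F [-0.8 -0.3 -0.6]
/ [-0.03, 0.01, 3.96] 0.1   [-0.03, 0.02, 3.96] 0.1  
end [ 0.5505 -0.3665  0.189 ] -177.5
```

View pics/w25.png

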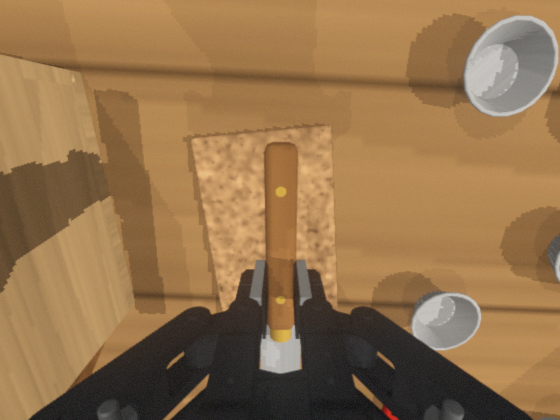

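View pics/s25.png

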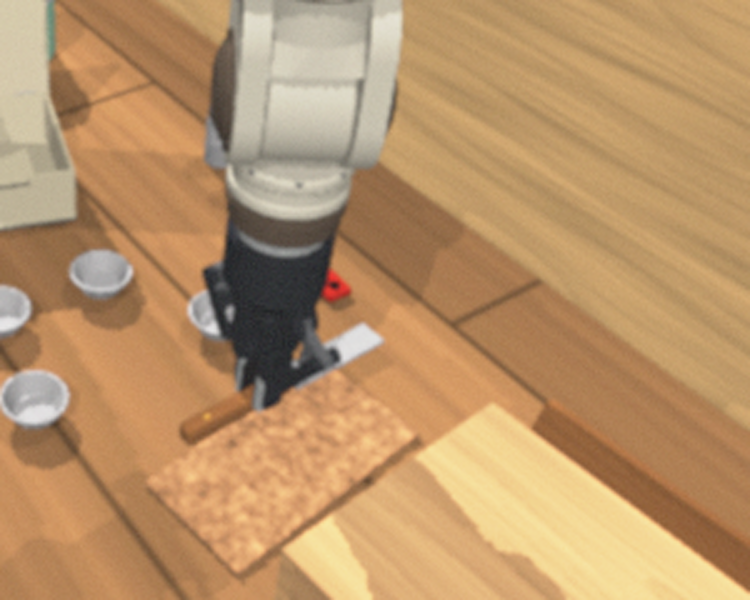

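move_arm:
  commands:
    - {"claw": -1, "travel": [0, 0, 3.5], "turn": 0}
    - {"claw": -1, "travel": [0, 0, 3.0], "turn": 0}
    - {"claw": -1, "travel": [0, 0, 1.2], "turn": 0}
    - {"claw": -1, "travel": [0, 0, 0.4], "turn": 0}
    - {"claw": -1, "travel": [0, 0, 0], "turn": 0}

```text
time: 32.75
ee_pos: [0.5494, -0.3646, 0.1888]
tcp_rot: [179.9, -0.7, -177.2]
wrist_force: [0.5, -0.4, -0.6]
opening: 0.0133
```

move_arm:
  commands:
    - {"claw": -0.3, "travel": [0, 0, 0], "turn": 0}
    - {"claw": 0.3, "travel": [0, 0, 0], "turn": 0}
    - {"claw": 0.3, "travel": [0, 0, 0], "turn": 0}
    - {"claw": 0.5, "travel": [0, 0, -3], "turn": 0}
    - {"claw": 1, "travel": [0, 0, -4], "turn": 0}
  squeeze: 30

```text
time: 33.17
ee_pos: [0.5495, -0.3648, 0.2567]
tcp_rot: [179.7, -0.9, -177.2]
wrist_force: [0.3, 0.0, -0.3]
opening: 0.0731
```

```bash
python3 -c "
from h import *
plan(.627,-.217,.26,-176)
print(w2p('wrist',[.5815,-.3685,.022]))
cv2.imwrite('pics/w26.png',viewer.camera('wrist'))
cv2.imwrite('pics/t26.png',viewer.camera('top'))"
```

```text
now [ 0.5495 -0.3648  0.2567] rot [ 179.7   -0.9 -177.2] open 0.0731 t 33.17 F [ 0.3  0.  -0.3]
/ [-1.7, 2.9, -0.1] -0.2   [-1.7, 2.9, -0.1] -0.2   [-1.7, 2.8, -0.0] -0.2   [-1.7, 2.9, -0.1] -0.2   [-1.75, 2.83, -0.03] -0.2  
end [ 0.627 -0.217  0.26 ] -176.2
[273.62857046 273.89133064]
```

View pics/w26.png

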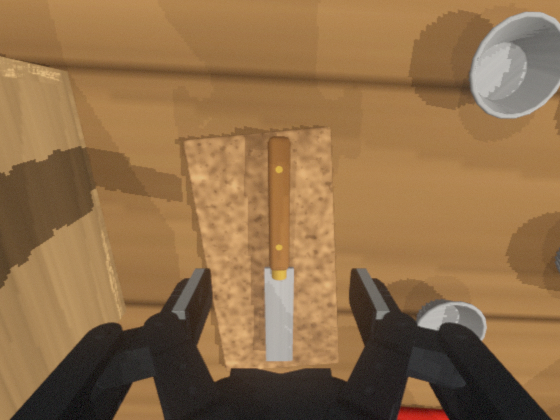

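View pics/t26.png

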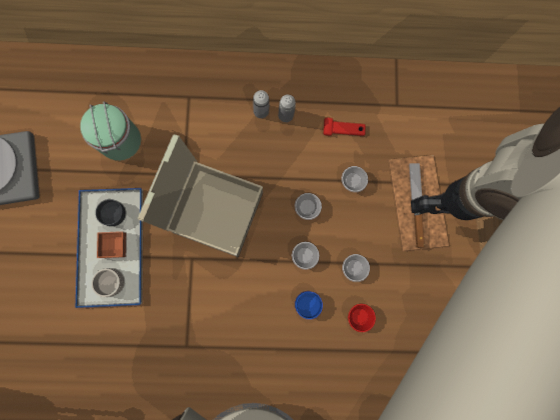

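```bash
python3 -c "
from h import *
for z in (.3,.36,.42): print(z,p2w('top',248,195,z).round(3), p2w('top',345,200,z).round(3),'tcp .4965 -.0524')
t,b=p2w('top',176,137,.226),p2w('top',145,225,.226); print(t,b)"
```

```text
0.3 [0.53  0.018 0.3  ] [ 0.528 -0.136  0.3  ] tcp .4965 -.0524
0.36 [0.519 0.015 0.36 ] [ 0.517 -0.123  0.36 ] tcp .4965 -.0524
0.42 [0.508 0.013 0.42 ] [ 0.506 -0.111  0.42 ] tcp .4965 -.0524
[0.64485869 0.15352506 0.226     ] [0.48502383 0.19612833 0.226     ]
```

```bash
python3 -c "
from h import *
plan(.629,-.217,.25,-108.3)"
```

```text
now [ 0.5514 -0.366   0.2671] rot [-1.797e+02 -1.000e-01 -1.772e+02] open 0.0851 t 33.27 F [ 0.3 -0.5 -0.1]
/ [-0.8, 1.5, 0.2] -6.9   [-1.0, 1.3, 0.2] -6.9   [-1.2, 1.2, 0.2] -6.9   [-1.3, 1.1, 0.2] -6.9   [-1.4, 0.9, 0.2] -6.9  / [-1.5, 0.7, 0.1] -6.9   [-1.6, 0.5, 0.2] -6.9   [-1.7, 0.3, 0.1] -6.9   [-1.7, 0.1, 0.2] -6.9   [-1.64, -0.04, 0.11] -6.9  
end [ 0.629 -0.217  0.25 ] -108.2
```

move_arm:
  commands:
    - {"claw": 1, "travel": [-0.8, 1.5, 0.2], "turn": -6.9}
    - {"claw": 1, "travel": [-1.0, 1.3, 0.2], "turn": -6.9}
    - {"claw": 1, "travel": [-1.2, 1.2, 0.2], "turn": -6.9}
    - {"claw": 1, "travel": [-1.3, 1.1, 0.2], "turn": -6.9}
    - {"claw": 1, "travel": [-1.4, 0.9, 0.2], "turn": -6.9}

```text
time: 33.68
ee_pos: [0.5887, -0.2898, 0.2496]
tcp_rot: [179.7, -0.4, -142.4]
wrist_force: [-0.2, 0.3, -0.3]
opening: 0.0854
```

move_arm:
  commands:
    - {"claw": 1, "travel": [-1.5, 0.7, 0.1], "turn": -6.9}
    - {"claw": 1, "travel": [-1.6, 0.5, 0.2], "turn": -6.9}
    - {"claw": 1, "travel": [-1.7, 0.3, 0.1], "turn": -6.9}
    - {"claw": 1, "travel": [-1.7, 0.1, 0.2], "turn": -6.9}
    - {"claw": 1, "travel": [-1.6, 0, 0.1], "turn": -6.9}

```text
time: 34.1
ee_pos: [0.6278, -0.2157, 0.242]
tcp_rot: [179.5, -0.2, -107.9]
wrist_force: [-0.2, -0.9, 0.2]
opening: 0.0858
```

move_arm:
  commands:
    - {"claw": 1, "travel": [0, 0, 0], "turn": 0}
    - {"claw": 1, "travel": [0, 0, 0], "turn": 0}
    - {"claw": 1, "travel": [0, 0, 0], "turn": 0}

```text
time: 34.35
ee_pos: [0.6271, -0.2169, 0.2417]
tcp_rot: [179.5, -0.2, -108.4]
wrist_force: [-0.3, -1.1, 0.2]
opening: 0.0855
```

```bash
cat >> h.py <<'E'
def wl(name,z=.024):
    """wrist picture with pose taken just before; saves params"""
    p=viewer.camera_params("wrist"); im=viewer.camera("wrist"); cv2.imwrite("pics/"+name+".png",im)
    import pickle; pickle.dump(p,open("pics/"+name+".pkl","wb")); return p,im
def wp(name,u,v,z):
    import pickle; return p2w("wrist",u,v,z,pickle.load(open("pics/"+name+".pkl","rb"))).round(4)
E
python3 -c "
from h import *
plan(.629,-.217,.178,-108.3)
wl('w27')"
```

```text
now [ 0.6271 -0.2169  0.2417] rot [ 179.5   -0.2 -108.4] open 0.0855 t 34.35 F [-0.3 -1.1  0.2]
/ [-0.02, -0.09, 3.19] -0.0   [-0.03, -0.09, 3.18] -0.0  
end [ 0.629 -0.217  0.178] -108.4
```

View pics/w27.png

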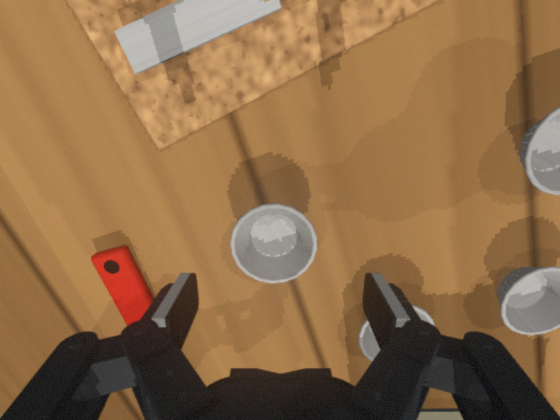

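```bash
python3 -c "
from h import *
print(wp('w27',274,244,.024),wp('w27',111,266,.014),wp('w27',150,302,.014),p2w('top',365,135,.014),p2w('top',324,135,.01))"
```

```text
[ 0.6296 -0.2175  0.024 ] [ 0.7536 -0.2353  0.014 ] [ 0.7404 -0.197   0.014 ] [ 0.73921393 -0.24284068  0.014     ] [ 0.73658727 -0.1452705   0.01      ]
```

move_arm:
  commands:
    - {"claw": 1, "travel": [0, -0.2, 3.0], "turn": 0}
    - {"claw": 1, "travel": [0, 0, 2.4], "turn": 0}
    - {"claw": 1, "travel": [0, 0, 1.0], "turn": 0}
    - {"claw": -1, "travel": [0, 0, 0], "turn": 0}
    - {"claw": -1, "travel": [0, 0, 0], "turn": 0}
  squeeze: 25

```text
time: 34.82
ee_pos: [0.6281, -0.2176, 0.1774]
tcp_rot: [179.4, -0.2, -108.3]
wrist_force: [0.6, 1.1, 0.8]
opening: 0.0637
```

move_arm:
  commands:
    - {"claw": -1, "travel": [0, 0, 0], "turn": 0}
    - {"claw": -1, "travel": [0, 0, 0], "turn": 0}
    - {"claw": -1, "travel": [0, 0, 0], "turn": 0}

```text
time: 35.07
ee_pos: [0.6287, -0.2172, 0.1785]
tcp_rot: [179.5, -0.2, -108.2]
wrist_force: [-0.1, 0.2, -0.0]
opening: 0.0592
```

move_arm:
  commands:
    - {"claw": -1, "travel": [0, 0, -2], "turn": 0}
    - {"claw": -1, "travel": [0, 0, -4], "turn": 0}
    - {"claw": -1, "travel": [0, 0, -4], "turn": 0}
    - {"claw": -1, "travel": [0, 0, -3], "turn": 0}

```text
time: 35.4
ee_pos: [0.6297, -0.217, 0.3111]
tcp_rot: [179.6, -0.2, -108.2]
wrist_force: [1.5, -0.1, 0.3]
opening: 0.0593
```

```bash
python3 -c "
from h import *
plan(.534,.068,.31,-108.3)
wl('w28')"
```

```text
now [ 0.6297 -0.217   0.3111] rot [ 179.6   -0.2 -108.2] open 0.0593 t 35.4 F [ 1.5 -0.1  0.3]
/ [-3.0, 2.3, 0.0] 0.0   [-3.0, 2.2, 0.0] 0.0   [-3.0, 2.3, 0.0] 0.0   [-3.0, 2.2, 0.0] 0.0   [-3.0, 2.3, 0.0] 0.0  / [-3.0, 2.2, 0.0] 0.0   [-3.0, 2.3, 0.1] 0.0   [-3.08, 2.21, 0.01] 0.0  
end [0.534  0.0681 0.31  ] -108.2
```

View pics/w28.png

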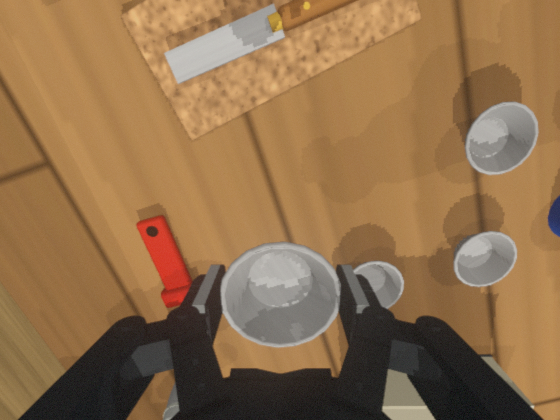

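move_arm:
  commands:
    - {"claw": -1, "travel": [-3.0, 2.3, 0], "turn": 0}
    - {"claw": -1, "travel": [-3.0, 2.2, 0], "turn": 0}
    - {"claw": -1, "travel": [-3.0, 2.3, 0], "turn": 0}
    - {"claw": -1, "travel": [-3.0, 2.2, 0], "turn": 0}
    - {"claw": -1, "travel": [-3.0, 2.3, 0], "turn": 0}

```text
time: 35.87
ee_pos: [0.5686, -0.0379, 0.3082]
tcp_rot: [179.4, -0.1, -108.3]
wrist_force: [0.1, 0.2, -0.1]
opening: 0.0594
```

move_arm:
  commands:
    - {"claw": -1, "travel": [-3.0, 2.3, 0], "turn": 0}
    - {"claw": -1, "travel": [-3.0, 2.2, 0], "turn": 0}
    - {"claw": -1, "travel": [-2.0, 1.4, 0], "turn": 0}
    - {"claw": -1, "travel": [-1.0, 0.7, 0], "turn": 0}
    - {"claw": -1, "travel": [0, 0, 0], "turn": 0}

```text
time: 36.28
ee_pos: [0.5343, 0.0688, 0.3088]
tcp_rot: [179.4, -0.1, -108.1]
wrist_force: [0.0, 0.6, -0.5]
opening: 0.0592
```

```bash
python3 -c "
from h import *
plan(.534,.068,.184,-108.3)
wl('w29');cv2.imwrite('pics/t29.png',viewer.camera('top'))
im=viewer.camera('side');cv2.imwrite('pics/s29.png',cv2.resize(im[60:240,160:400],None,fx=3.3,fy=3.3,interpolation=cv2.INTER_CUBIC))"
```

```text
now [0.5343 0.0688 0.3088] rot [ 1.794e+02 -1.000e-01 -1.081e+02] open 0.0592 t 36.28 F [ 0.   0.6 -0.5]
/ [0.0, 0.0, 3.1] 0.1   [0.0, 0.0, 3.1] 0.1   [0.0, 0.0, 3.1] 0.1   [0.08, 0.0, 3.18] 0.1  
end [0.534 0.068 0.184] -108.5
```

View pics/w29.png

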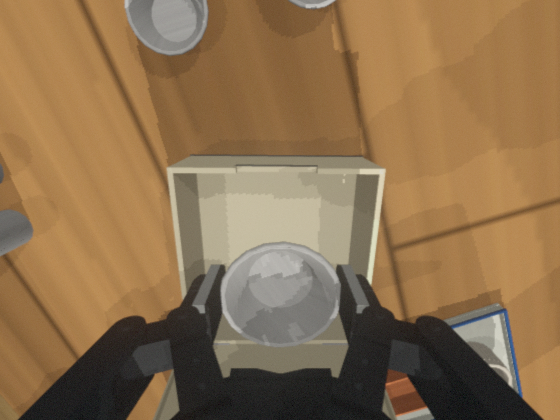

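View pics/s29.png

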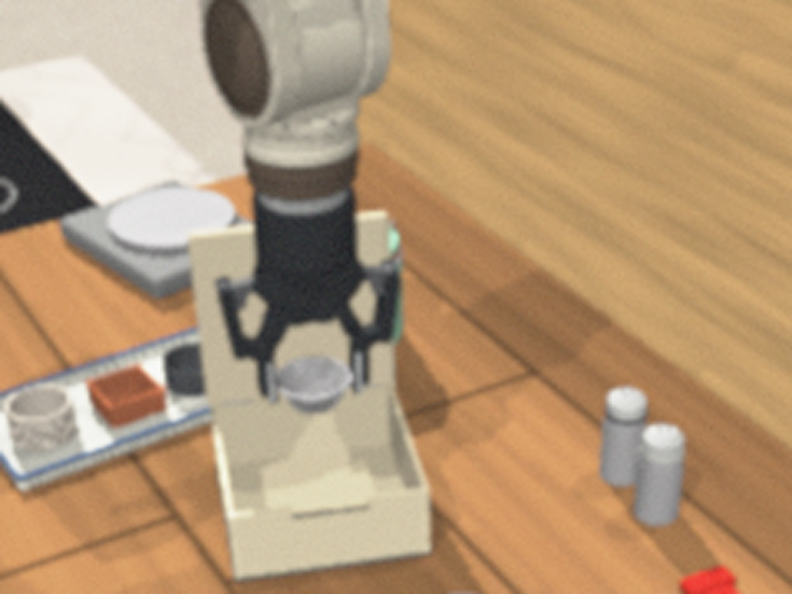

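move_arm:
  commands:
    - {"claw": -1, "travel": [0, 0, 4], "turn": 0}
    - {"claw": -1, "travel": [0, 0, 4], "turn": 0}
    - {"claw": -1, "travel": [0, 0, 2.5], "turn": 0}
    - {"claw": -1, "travel": [0, 0, 1.2], "turn": 0}
    - {"claw": -1, "travel": [0, 0, 0.7], "turn": 0}

```text
time: 36.85
ee_pos: [0.5333, 0.0657, 0.1824]
tcp_rot: [179.2, -0.2, -108.3]
wrist_force: [0.1, 0.2, -0.2]
opening: 0.0592
```

move_arm:
  commands:
    - {"claw": -1, "travel": [0, 0, 0], "turn": 0}
    - {"claw": -1, "travel": [0, 0, 0], "turn": 0}

```text
time: 37.02
ee_pos: [0.5342, 0.0665, 0.1856]
tcp_rot: [179.5, -0.1, -108.3]
wrist_force: [0.8, 0.7, -0.1]
opening: 0.0594
```

move_arm:
  commands:
    - {"claw": -1, "travel": [0, 0, 0.25], "turn": 0}
    - {"claw": -1, "travel": [0, 0, 0], "turn": 0}
    - {"claw": 0.2, "travel": [0, 0, 0], "turn": 0}
    - {"claw": 0.7, "travel": [0, 0, 0], "turn": 0}
    - {"claw": 0.7, "travel": [0, 0, 0], "turn": 0}

```text
time: 37.43
ee_pos: [0.5336, 0.067, 0.1822]
tcp_rot: [179.4, -0.1, -108.2]
wrist_force: [-0.3, 0.6, 0.3]
opening: 0.0725
```

move_arm:
  commands:
    - {"claw": 1, "travel": [0, 0, 0], "turn": 0}
    - {"claw": 1, "travel": [0, 0, -3], "turn": 0}
    - {"claw": 1, "travel": [0, 0, -4], "turn": 0}
    - {"claw": 1, "travel": [0, 0, -3], "turn": 0}
    - {"claw": 1, "travel": [0, 0, 0], "turn": 0}

```text
time: 37.85
ee_pos: [0.5357, 0.067, 0.2886]
tcp_rot: [179.9, 0.1, -108.2]
wrist_force: [0.2, -0.2, 0.6]
opening: 0.0856
```

```bash
python3 -c "
from h import *
plan(.561,-.109,.26,-108.3)
wl('w30')"
```

```text
now [0.5357 0.067  0.2886] rot [ 1.799e+02  1.000e-01 -1.082e+02] open 0.0856 t 37.85 F [ 0.2 -0.2  0.6]
/ [3.2, -1.6, 0.6] 0.0   [3.2, -1.6, 0.6] 0.0   [3.2, -1.6, 0.6] 0.0   [3.2, -1.6, 0.5] 0.0   [3.13, -1.51, 0.56] 0.0  
end [ 0.561 -0.109  0.26 ] -108.2
```

View pics/w30.png

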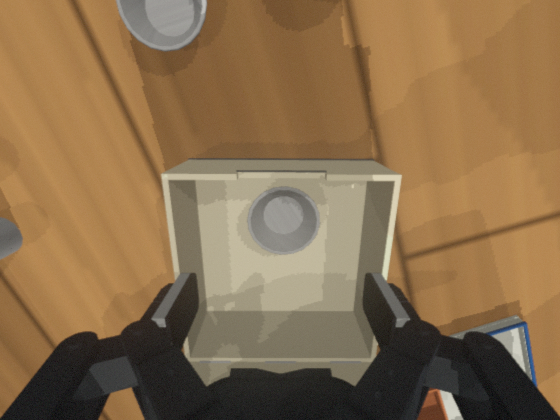

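```bash
python3 -c "
from h import *
print(wp('w30',284,220.5,.028))"
```

```text
[0.5321 0.0676 0.028 ]
```

move_arm:
  commands:
    - {"claw": 1, "travel": [3.2, -1.6, 0], "turn": 0}
    - {"claw": 1, "travel": [3.2, -1.6, 0.5], "turn": 0}
    - {"claw": 1, "travel": [3.2, -1.6, 1.0], "turn": 0}
    - {"claw": 1, "travel": [3.2, -1.6, 1.0], "turn": 0}
    - {"claw": 1, "travel": [3.1, -1.5, 0.6], "turn": 0}

```text
time: 38.32
ee_pos: [0.5591, -0.1105, 0.2483]
tcp_rot: [179.3, -0.2, -108.2]
wrist_force: [1.3, 0.9, -0.1]
opening: 0.0852
```

move_arm:
  commands:
    - {"claw": 1, "travel": [0, 0, 0], "turn": 0}
    - {"claw": 1, "travel": [0, 0, 0], "turn": 0}
    - {"claw": 1, "travel": [0, 0, 0], "turn": 0}

```text
time: 38.57
ee_pos: [0.5593, -0.1088, 0.2496]
tcp_rot: [179.3, -0.2, -108.3]
wrist_force: [0.3, 0.1, 0.6]
opening: 0.0851
```

```bash
python3 -c "
from h import *
plan(.561,-.109,.178,-108.3)
wl('w31')"
```

```text
now [ 0.5593 -0.1088  0.2496] rot [ 179.3   -0.2 -108.3] open 0.0851 t 38.57 F [0.3 0.1 0.6]
/ [-0.02, -0.08, 3.58] 0.0   [-0.01, -0.09, 3.58] 0.0  
end [ 0.561 -0.109  0.178] -108.3
```

View pics/w31.png

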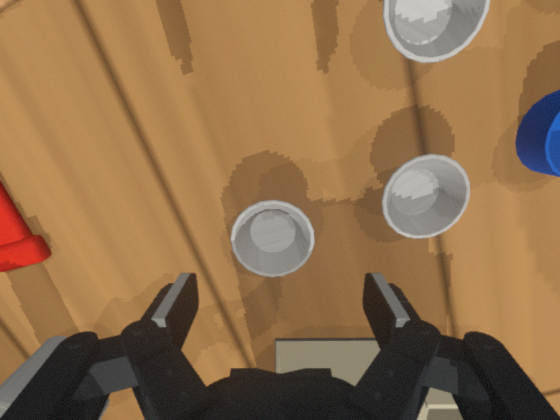

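```bash
python3 -c "
from h import *
a=wp('w31',272.5,238.5,.024);print(a,wp('w31',426.5,196.5,.024))
plan(a[0],a[1],.178,-108.3)"
```

```text
[ 0.5621 -0.1102  0.024 ] [ 0.4504 -0.1062  0.024 ]
now [ 0.5594 -0.1082  0.25  ] rot [ 179.3   -0.2 -108.2] open 0.0852 t 38.62 F [ 0.4  0.4 -0.4]
/ [0.05, -0.16, 3.6] 0.0   [0.05, -0.16, 3.6] 0.0  
end [ 0.5621 -0.1102  0.178 ] -108.2
```

move_arm:
  commands:
    - {"claw": 1, "travel": [0.1, -0.3, 3.5], "turn": 0}
    - {"claw": 1, "travel": [0, 0, 2.6], "turn": 0}
    - {"claw": 1, "travel": [0, 0, 1.0], "turn": 0}
    - {"claw": -1, "travel": [0, 0, 0], "turn": 0}
    - {"claw": -1, "travel": [0, 0, 0], "turn": 0}

```text
time: 39.03
ee_pos: [0.5614, -0.1099, 0.1799]
tcp_rot: [179.4, -0.2, -108.2]
wrist_force: [1.4, -0.7, 1.0]
opening: 0.0641
```

move_arm:
  commands:
    - {"claw": -1, "travel": [0, 0, 0], "turn": 0}
    - {"claw": -1, "travel": [0, 0, 0], "turn": 0}
    - {"claw": -1, "travel": [0, 0, 0], "turn": 0}
    - {"claw": -1, "travel": [0, 0, 0], "turn": 0}

```text
time: 39.37
ee_pos: [0.5618, -0.1107, 0.1808]
tcp_rot: [179.5, -0.1, -108.2]
wrist_force: [-0.6, 0.8, 5.9]
opening: 0.0595
```

move_arm:
  commands:
    - {"claw": -1, "travel": [0, 0, -2], "turn": 0}
    - {"claw": -1, "travel": [0, 0, -4], "turn": 0}
    - {"claw": -1, "travel": [0, 0, -4], "turn": 0}
    - {"claw": -1, "travel": [0, 0, -3], "turn": 0}
    - {"claw": -1, "travel": [0, 0, 0], "turn": 0}

```text
time: 39.78
ee_pos: [0.5635, -0.111, 0.317]
tcp_rot: [180.0, -0.1, -108.2]
wrist_force: [1.0, -0.4, -0.0]
opening: 0.0594
```

```bash
python3 -c "
from h import *
plan(.5337,.067,.30,-108.3)
wl('w32')"
```

```text
now [ 0.5635 -0.111   0.317 ] rot [ 1.800e+02 -1.000e-01 -1.082e+02] open 0.0594 t 39.78 F [ 1.  -0.4 -0. ]
/ [-3.2, 1.7, 0.3] 0.0   [-3.2, 1.7, 0.3] 0.0   [-3.2, 1.7, 0.4] 0.0   [-3.2, 1.7, 0.3] 0.0   [-3.17, 1.61, 0.4] 0.0  
end [0.5336 0.067  0.3   ] -108.2
```

View pics/w32.png

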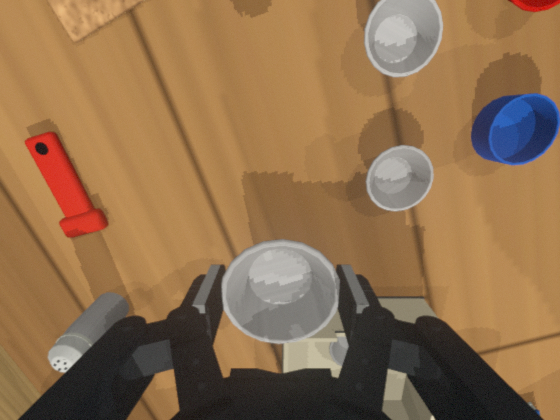

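move_arm:
  commands:
    - {"claw": -1, "travel": [-3.2, 1.7, 0], "turn": 0}
    - {"claw": -1, "travel": [-3.2, 1.7, 0], "turn": 0}
    - {"claw": -1, "travel": [-3.2, 1.7, 0], "turn": 0}
    - {"claw": -1, "travel": [-3.2, 1.7, 0], "turn": 0}
    - {"claw": -1, "travel": [-2.0, 1.0, 0], "turn": 0}

```text
time: 40.25
ee_pos: [0.5339, 0.0566, 0.3088]
tcp_rot: [179.3, -0.2, -108.2]
wrist_force: [-0.6, 0.1, -0.8]
opening: 0.0592
```

move_arm:
  commands:
    - {"claw": -1, "travel": [-1.2, 0.6, 1.0], "turn": 0}
    - {"claw": -1, "travel": [0, 0, 1.5], "turn": 0}
    - {"claw": -1, "travel": [0, 0, 0], "turn": 0}
    - {"claw": -1, "travel": [0, 0, 0], "turn": 0}
    - {"claw": -1, "travel": [0, 0, 0], "turn": 0}

```text
time: 40.67
ee_pos: [0.5328, 0.0668, 0.2846]
tcp_rot: [179.4, -0.2, -108.3]
wrist_force: [-0.1, 0.8, -0.7]
opening: 0.0593
```

```bash
python3 -c "
from h import *
plan(.5337,.067,.192,-108.3)
wl('w33')"
```

```text
now [0.5328 0.0668 0.2846] rot [ 179.4   -0.2 -108.3] open 0.0593 t 40.67 F [-0.1  0.8 -0.7]
/ [-0.0, -0.0, 3.1] 0.0   [-0.0, -0.0, 3.1] 0.0   [-0.05, -0.08, 3.06] 0.0  
end [0.5337 0.067  0.192 ] -108.3
```

View pics/w33.png

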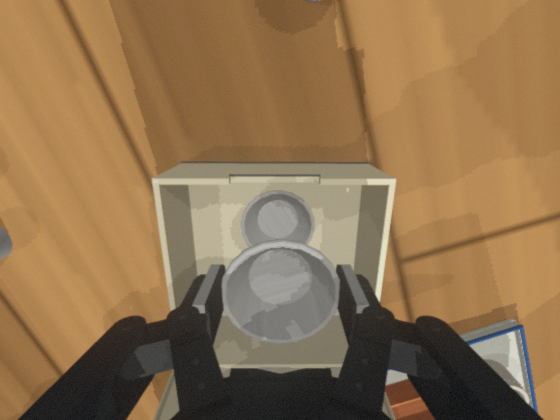

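```bash
python3 -c "
from h import *
print(wp('w33',278.5,221.5,.028),wp('w33',281,292,.1278))"
```

```text
[0.531  0.0649 0.028 ] [0.5306 0.066  0.1278]
```

move_arm:
  commands:
    - {"claw": -1, "travel": [0, 0, 3.5], "turn": 0}
    - {"claw": -1, "travel": [0, 0, 3.0], "turn": 0}
    - {"claw": -1, "travel": [0, 0, 1.5], "turn": 0}
    - {"claw": -1, "travel": [0, 0, 1.0], "turn": 0}
    - {"claw": -1, "travel": [0, 0, 0], "turn": 0}

```text
time: 41.13
ee_pos: [0.5327, 0.0668, 0.1957]
tcp_rot: [179.6, -0.1, -108.3]
wrist_force: [-0.2, 0.2, 0.2]
opening: 0.0589
```

move_arm:
  commands:
    - {"claw": -1, "travel": [0, 0, 0], "turn": 0}
    - {"claw": -1, "travel": [0, 0, 0], "turn": 0}

```text
time: 41.3
ee_pos: [0.5324, 0.0671, 0.196]
tcp_rot: [179.5, -0.1, -108.3]
wrist_force: [2.4, -0.7, 1.9]
opening: 0.0588
```

move_arm:
  commands:
    - {"claw": -1, "travel": [0, 0, 0.2], "turn": 0}
    - {"claw": -1, "travel": [0, 0, 0], "turn": 0}
    - {"claw": 0.1, "travel": [0, 0, 0], "turn": 0}
    - {"claw": 0.7, "travel": [0, 0, 0], "turn": 0}
    - {"claw": 0.7, "travel": [0, 0, 0], "turn": 0}

```text
time: 41.72
ee_pos: [0.5317, 0.0675, 0.193]
tcp_rot: [179.4, -0.2, -108.2]
wrist_force: [0.7, -0.5, 0.2]
opening: 0.0723
```

move_arm:
  commands:
    - {"claw": 1, "travel": [0, 0, 0], "turn": 0}
    - {"claw": 1, "travel": [0, 0, -3], "turn": 0}
    - {"claw": 1, "travel": [0, 0, -4], "turn": 0}
    - {"claw": 1, "travel": [0, 0, -3], "turn": 0}
    - {"claw": 1, "travel": [0, 0, 0], "turn": 0}

```text
time: 42.13
ee_pos: [0.5337, 0.0676, 0.2991]
tcp_rot: [179.8, 0.0, -108.2]
wrist_force: [0.3, 0.3, 1.2]
opening: 0.0852
```

```bash
python3 -c "
from h import *
plan(.4495,-.1055,.25,-108.3)
p,im=wl('w34'); crop(im,150,140,410,335,3,'w34c.png')"
```

```text
now [0.5337 0.0676 0.2991] rot [ 179.8    0.  -108.2] open 0.0852 t 42.13 F [0.3 0.3 1.2]
/ [3.8, 0.5, 1.0] 0.0   [3.8, 0.5, 1.0] 0.0   [3.8, 0.5, 1.0] 0.0   [3.8, 0.5, 1.0] 0.0   [3.88, 0.59, 0.91] 0.0  
end [ 0.4495 -0.1055  0.25  ] -108.2
```

View pics/w34c.png

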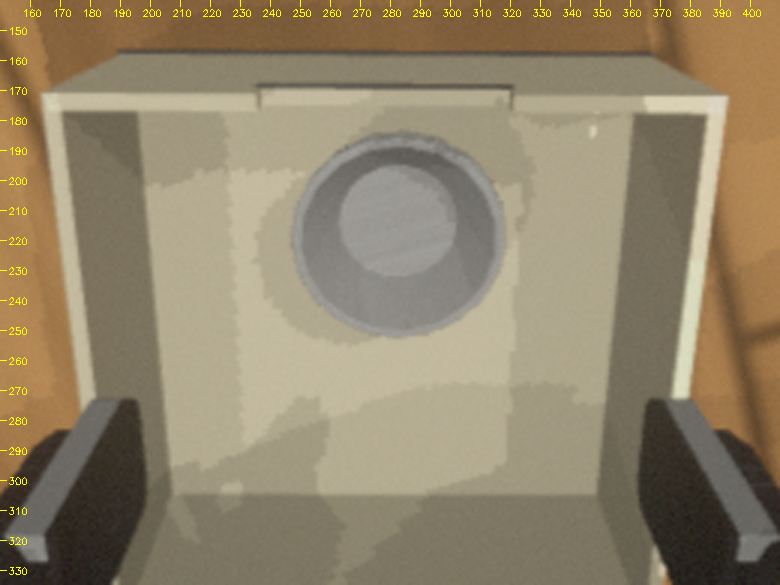

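move_arm:
  commands:
    - {"claw": 1, "travel": [3.8, 0.5, 0], "turn": 0}
    - {"claw": 1, "travel": [3.8, 0.5, 0.5], "turn": 0}
    - {"claw": 1, "travel": [3.8, 0.5, 1.5], "turn": 0}
    - {"claw": 1, "travel": [3.8, 0.5, 1.5], "turn": 0}
    - {"claw": 1, "travel": [2.7, 0.4, 1.0], "turn": 0}

```text
time: 42.6
ee_pos: [0.4515, -0.0967, 0.2461]
tcp_rot: [179.2, -0.2, -108.3]
wrist_force: [0.1, 0.1, -0.6]
opening: 0.0852
```

move_arm:
  commands:
    - {"claw": 1, "travel": [1.2, 0.1, 0.4], "turn": 0}
    - {"claw": 1, "travel": [0, 0, 0], "turn": 0}
    - {"claw": 1, "travel": [0, 0, 0], "turn": 0}
    - {"claw": 1, "travel": [0, 0, 0], "turn": 0}

```text
time: 42.93
ee_pos: [0.4489, -0.1057, 0.2443]
tcp_rot: [179.4, -0.2, -108.2]
wrist_force: [-0.6, -0.4, 0.1]
opening: 0.0855
```

```bash
python3 -c "
from h import *
plan(.4502,-.106,.178,-108.3)
wl('w35'); print(wp('w34',282.5,217,.034))"
```

```text
now [ 0.4489 -0.1057  0.2443] rot [ 179.4   -0.2 -108.2] open 0.0855 t 42.93 F [-0.6 -0.4  0.1]
/ [-0.0, -0.06, 3.32] 0.0   [-0.01, -0.07, 3.31] 0.0  
end [ 0.4502 -0.106   0.178 ] -108.2
[0.5306 0.0664 0.034 ]
```

View pics/w35.png

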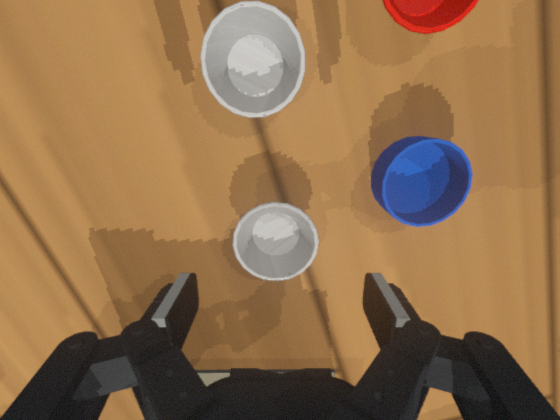

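```bash
python3 -c "
from h import *
a=wp('w35',275.5,241,.024);print(a,wp('w35',253.5,60,.024))
plan(a[0],a[1],.178,-108.3)"
```

```text
[ 0.4498 -0.1068  0.024 ] [ 0.4254 -0.2196  0.024 ]
now [ 0.4492 -0.1054  0.2445] rot [ 179.4   -0.2 -108.2] open 0.0855 t 42.98 F [ 0.3  0.3 -0. ]
/ [0.05, -0.05, 3.33] 0.1   [0.06, -0.05, 3.32] 0.1  
end [ 0.4498 -0.1068  0.178 ] -108.4
```

move_arm:
  commands:
    - {"claw": 1, "travel": [0, -0.2, 3.0], "turn": 0}
    - {"claw": 1, "travel": [0, 0, 2.4], "turn": 0}
    - {"claw": 1, "travel": [0, 0, 1.0], "turn": 0}
    - {"claw": -1, "travel": [0, 0, 0], "turn": 0}
    - {"claw": -1, "travel": [0, 0, 0], "turn": 0}

```text
time: 43.4
ee_pos: [0.4502, -0.1062, 0.1809]
tcp_rot: [179.4, -0.2, -108.2]
wrist_force: [0.7, 0.2, 0.6]
opening: 0.064
```

move_arm:
  commands:
    - {"claw": -1, "travel": [0, 0, 0], "turn": 0}
    - {"claw": -1, "travel": [0, 0, 0], "turn": 0}
    - {"claw": -1, "travel": [0, 0, 0], "turn": 0}
    - {"claw": -1, "travel": [0, 0, 0], "turn": 0}

```text
time: 43.73
ee_pos: [0.4505, -0.1067, 0.1818]
tcp_rot: [179.5, -0.1, -108.2]
wrist_force: [0.5, 0.6, 5.0]
opening: 0.0598
```

move_arm:
  commands:
    - {"claw": -1, "travel": [0, 0, -2], "turn": 0}
    - {"claw": -1, "travel": [0, 0, -4], "turn": 0}
    - {"claw": -1, "travel": [0, 0, -4], "turn": 0}
    - {"claw": -1, "travel": [0, 0, -2], "turn": 0}
    - {"claw": -1, "travel": [0, 0, 0], "turn": 0}

```text
time: 44.15
ee_pos: [0.4521, -0.107, 0.306]
tcp_rot: [179.8, -0.1, -108.2]
wrist_force: [-0.1, -0.8, 0.0]
opening: 0.0603
```

```bash
python3 -c "
from h import *
plan(.5325,.067,.30,-108.3)"
```

```text
now [ 0.4521 -0.107   0.306 ] rot [ 1.798e+02 -1.000e-01 -1.082e+02] open 0.0603 t 44.15 F [-0.1 -0.8  0. ]
/ [-3.8, -0.4, 0.1] 0.0   [-3.8, -0.4, 0.1] 0.0   [-3.8, -0.5, 0.1] 0.0   [-3.8, -0.4, 0.1] 0.0   [-3.84, -0.49, 0.2] 0.0  
end [0.5325 0.067  0.3   ] -108.2
```

move_arm:
  commands:
    - {"claw": -1, "travel": [-3.8, -0.4, 0], "turn": 0}
    - {"claw": -1, "travel": [-3.8, -0.4, 0], "turn": 0}
    - {"claw": -1, "travel": [-3.8, -0.5, 0], "turn": 0}
    - {"claw": -1, "travel": [-3.8, -0.4, 0], "turn": 0}
    - {"claw": -1, "travel": [-2.6, -0.3, 0.5], "turn": 0}

```text
time: 44.57
ee_pos: [0.5267, 0.0586, 0.2949]
tcp_rot: [179.4, -0.1, -108.2]
wrist_force: [0.0, -1.5, 0.3]
opening: 0.0601
```

move_arm:
  commands:
    - {"claw": -1, "travel": [-1.2, -0.1, 1.0], "turn": 0}
    - {"claw": -1, "travel": [0, 0, 0.5], "turn": 0}
    - {"claw": -1, "travel": [0, 0, 0], "turn": 0}
    - {"claw": -1, "travel": [0, 0, 0], "turn": 0}
    - {"claw": -1, "travel": [0, 0, 0], "turn": 0}

```text
time: 44.98
ee_pos: [0.5301, 0.066, 0.28]
tcp_rot: [179.4, -0.2, -108.3]
wrist_force: [-0.6, -0.3, -0.8]
opening: 0.0598
```

```bash
python3 -c "
from h import *
plan(.5325,.067,.198,-108.3)
p,im=wl('w36'); crop(im,150,150,410,345,3,'w36c.png')"
```

```text
now [0.5301 0.066  0.28  ] rot [ 179.4   -0.2 -108.3] open 0.0598 t 44.98 F [-0.6 -0.3 -0.8]
/ [-0.1, -0.1, 2.7] -0.0   [-0.0, -0.0, 2.7] -0.0   [-0.07, -0.09, 2.8] -0.0  
end [0.5324 0.067  0.198 ] -108.3
```

View pics/w36c.png

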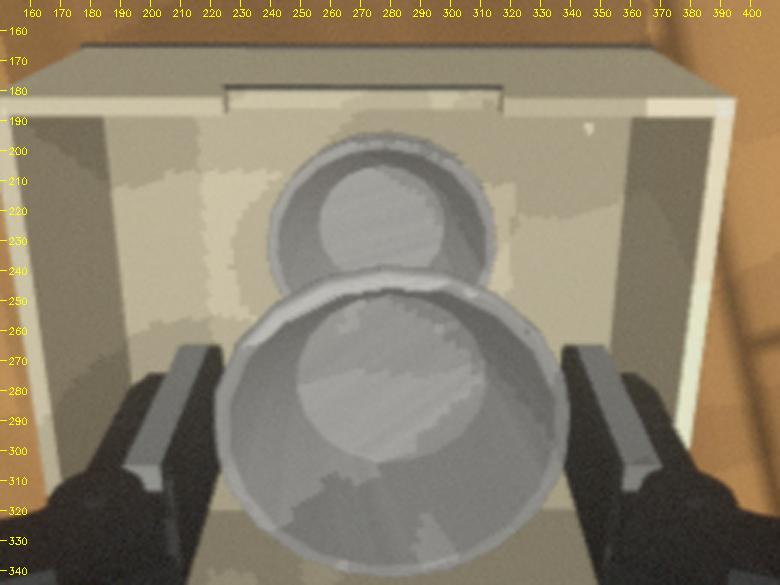

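```bash
python3 -c "
from h import *
print(wp('w36',277.3,230,.034),wp('w36',280.3,291,.28-.1818+.024))"
```

```text
[0.5304 0.0669 0.034 ] [0.5283 0.0652 0.1222]
```

move_arm:
  commands:
    - {"claw": -1, "travel": [-0.2, -0.15, 3.0], "turn": 0}
    - {"claw": -1, "travel": [0, 0, 2.5], "turn": 0}
    - {"claw": -1, "travel": [0, 0, 1.5], "turn": 0}
    - {"claw": -1, "travel": [0, 0, 1.0], "turn": 0}
    - {"claw": -1, "travel": [0, 0, 0], "turn": 0}

```text
time: 45.45
ee_pos: [0.5326, 0.0676, 0.2012]
tcp_rot: [179.7, -0.1, -108.3]
wrist_force: [0.9, -0.2, 2.9]
opening: 0.0604
```

move_arm:
  commands:
    - {"claw": -1, "travel": [0, 0, 0], "turn": 0}
    - {"claw": -1, "travel": [0, 0, 0], "turn": 0}

```text
time: 45.62
ee_pos: [0.5323, 0.0679, 0.2015]
tcp_rot: [179.6, -0.1, -108.3]
wrist_force: [3.1, -2.0, 6.1]
opening: 0.0599
```

move_arm:
  commands:
    - {"claw": 0.1, "travel": [0, 0, 0], "turn": 0}
    - {"claw": 0.7, "travel": [0, 0, 0], "turn": 0}
    - {"claw": 0.7, "travel": [0, 0, 0], "turn": 0}
    - {"claw": 1, "travel": [0, 0, 0], "turn": 0}
    - {"claw": 1, "travel": [0, 0, -3], "turn": 0}

```text
time: 46.03
ee_pos: [0.5301, 0.0684, 0.2245]
tcp_rot: [178.9, -0.4, -108.2]
wrist_force: [0.1, -0.5, -0.4]
opening: 0.0855
```

move_arm:
  commands:
    - {"claw": 1, "travel": [0, 0, -4], "turn": 0}
    - {"claw": 1, "travel": [0, 0, -3], "turn": 0}
    - {"claw": 1, "travel": [0, 0, 0], "turn": 0}

```text
time: 46.28
ee_pos: [0.5335, 0.0687, 0.3061]
tcp_rot: [179.8, 0.0, -108.2]
wrist_force: [1.1, 1.0, 0.3]
opening: 0.0851
```

```bash
python3 -c "
from h import *
plan(.4252,-.2192,.25,-108.3)
p,im=wl('w37'); crop(im,150,140,410,335,3,'w37c.png')"
```

```text
now [0.5335 0.0687 0.3061] rot [ 179.8    0.  -108.2] open 0.0851 t 46.28 F [1.1 1.  0.3]
/ [3.8, 0.2, 0.7] 0.0   [3.8, 0.2, 0.7] 0.0   [3.9, 0.1, 0.7] 0.0   [3.8, 0.2, 0.7] 0.0   [3.9, 0.1, 0.7] 0.0  / [3.8, 0.2, 0.7] 0.0   [3.9, 0.1, 0.7] 0.0   [3.84, 0.18, 0.71] 0.0  
end [ 0.4252 -0.2192  0.25  ] -108.2
```

View pics/w37c.png

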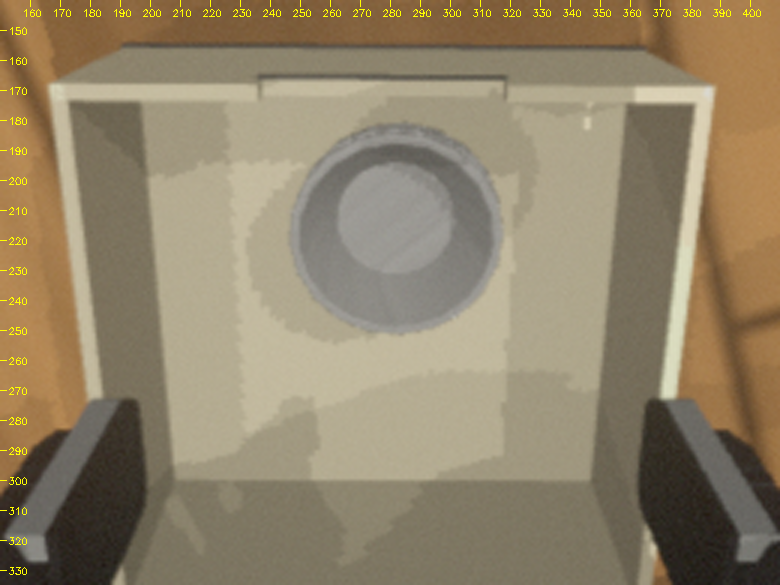

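move_arm:
  commands:
    - {"claw": 1, "travel": [3.8, 0.2, 0], "turn": 0}
    - {"claw": 1, "travel": [3.8, 0.2, 0.5], "turn": 0}
    - {"claw": 1, "travel": [3.9, 0.1, 0.8], "turn": 0}
    - {"claw": 1, "travel": [3.8, 0.2, 0.9], "turn": 0}
    - {"claw": 1, "travel": [3.9, 0.1, 0.8], "turn": 0}

```text
time: 46.75
ee_pos: [0.4633, -0.1123, 0.2687]
tcp_rot: [179.3, -0.2, -108.2]
wrist_force: [0.9, 0.3, 0.1]
opening: 0.0853
```

move_arm:
  commands:
    - {"claw": 1, "travel": [3.8, 0.2, 0.8], "turn": 0}
    - {"claw": 1, "travel": [3.9, 0.1, 0.8], "turn": 0}
    - {"claw": 1, "travel": [2.5, 0.1, 0.7], "turn": 0}
    - {"claw": 1, "travel": [1.3, 0.1, 0.5], "turn": 0}
    - {"claw": 1, "travel": [0, 0, 0], "turn": 0}

```text
time: 47.17
ee_pos: [0.422, -0.2206, 0.2404]
tcp_rot: [179.2, -0.1, -108.4]
wrist_force: [-0.1, 1.7, -0.7]
opening: 0.0854
```

move_arm:
  commands:
    - {"claw": 1, "travel": [0, 0, 0], "turn": 0}
    - {"claw": 1, "travel": [0, 0, 0], "turn": 0}

```text
time: 47.33
ee_pos: [0.4237, -0.2183, 0.2423]
tcp_rot: [179.3, -0.1, -108.2]
wrist_force: [0.2, -0.3, -0.9]
opening: 0.0853
```

```bash
python3 -c "
from h import *
plan(.4252,-.2194,.178,-108.3)
wl('w38')"
```

```text
now [ 0.4237 -0.2183  0.2423] rot [ 1.793e+02 -1.000e-01 -1.082e+02] open 0.0853 t 47.33 F [ 0.2 -0.3 -0.9]
/ [0.03, -0.09, 3.22] 0.0   [0.02, -0.08, 3.21] 0.0  
end [ 0.4252 -0.2194  0.178 ] -108.2
```

View pics/w38.png

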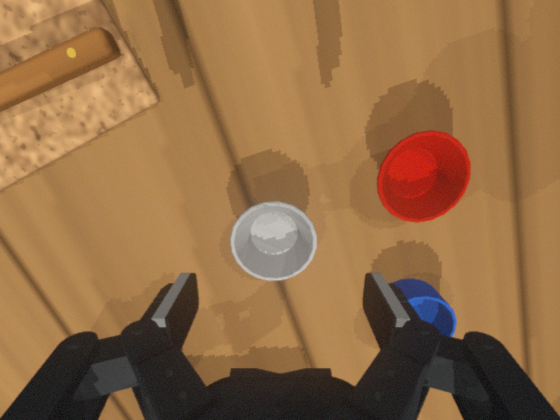

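move_arm:
  commands:
    - {"claw": 1, "travel": [0.05, -0.2, 3.0], "turn": 0}
    - {"claw": 1, "travel": [0, 0, 2.2], "turn": 0}
    - {"claw": 1, "travel": [0, 0, 1.0], "turn": 0}
    - {"claw": -1, "travel": [0, 0, 0], "turn": 0}
    - {"claw": -1, "travel": [0, 0, 0], "turn": 0}

```text
time: 47.8
ee_pos: [0.425, -0.2194, 0.1812]
tcp_rot: [179.4, -0.2, -108.2]
wrist_force: [0.2, 0.1, 0.2]
opening: 0.064
```

move_arm:
  commands:
    - {"claw": -1, "travel": [0, 0, 0], "turn": 0}
    - {"claw": -1, "travel": [0, 0, 0], "turn": 0}
    - {"claw": -1, "travel": [0, 0, 0], "turn": 0}
    - {"claw": -1, "travel": [0, 0, 0], "turn": 0}

```text
time: 48.13
ee_pos: [0.4252, -0.2201, 0.182]
tcp_rot: [179.5, -0.2, -108.2]
wrist_force: [0.7, 0.3, 7.4]
opening: 0.0592
```

move_arm:
  commands:
    - {"claw": -1, "travel": [0, 0, -2], "turn": 0}
    - {"claw": -1, "travel": [0, 0, -4], "turn": 0}
    - {"claw": -1, "travel": [0, 0, -4], "turn": 0}
    - {"claw": -1, "travel": [0, 0, -2.5], "turn": 0}
    - {"claw": -1, "travel": [0, 0, 0], "turn": 0}

```text
time: 48.55
ee_pos: [0.4269, -0.2205, 0.3119]
tcp_rot: [179.9, -0.2, -108.2]
wrist_force: [0.5, 1.1, -0.7]
opening: 0.0589
```

```bash
python3 -c "
from h import *
plan(.532,.067,.30,-108.3)
wl('w39');print(wp('w37',282,216,.04))"
```

```text
now [ 0.4269 -0.2205  0.3119] rot [ 179.9   -0.2 -108.2] open 0.0589 t 48.55 F [ 0.5  1.1 -0.7]
/ [-3.8, -0.1, 0.1] 0.0   [-3.8, -0.1, 0.2] 0.0   [-3.8, -0.1, 0.1] 0.0   [-3.8, -0.1, 0.2] 0.0   [-3.8, -0.1, 0.1] 0.0  / [-3.9, -0.2, 0.2] 0.0   [-3.8, -0.1, 0.1] 0.0   [-3.9, -0.18, 0.19] 0.0  
end [0.532 0.067 0.3  ] -108.2
[0.5305 0.0668 0.04  ]
```

View pics/w39.png

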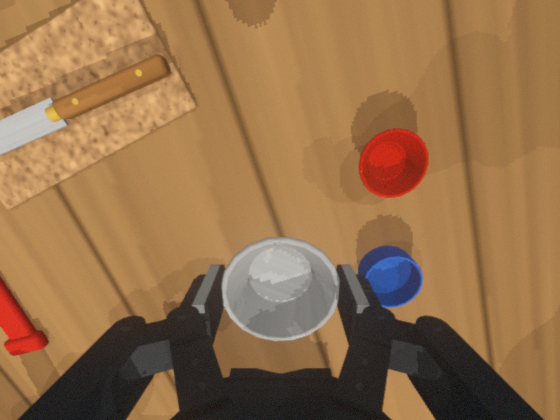

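move_arm:
  commands:
    - {"claw": -1, "travel": [-3.8, -0.1, 0], "turn": 0}
    - {"claw": -1, "travel": [-3.8, -0.1, 0], "turn": 0}
    - {"claw": -1, "travel": [-3.8, -0.1, 0], "turn": 0}
    - {"claw": -1, "travel": [-3.8, -0.1, 0], "turn": 0}
    - {"claw": -1, "travel": [-3.8, -0.2, 0], "turn": 0}

```text
time: 49.02
ee_pos: [0.4912, -0.0398, 0.3042]
tcp_rot: [179.3, -0.2, -108.3]
wrist_force: [0.9, -0.4, 0.2]
opening: 0.0591
```

move_arm:
  commands:
    - {"claw": -1, "travel": [-3.9, -0.2, 0], "turn": 0}
    - {"claw": -1, "travel": [-3.6, -0.1, 0.3], "turn": 0}
    - {"claw": -1, "travel": [-2.6, -0.1, 1.0], "turn": 0}
    - {"claw": -1, "travel": [-1.5, 0, 0.9], "turn": 0}
    - {"claw": -1, "travel": [0, 0, 0], "turn": 0}

```text
time: 49.43
ee_pos: [0.5311, 0.0699, 0.2794]
tcp_rot: [179.2, -0.2, -108.1]
wrist_force: [-1.3, -0.5, -0.0]
opening: 0.0597
```

move_arm:
  commands:
    - {"claw": -1, "travel": [0, 0, 0], "turn": 0}
    - {"claw": -1, "travel": [0, 0, 0], "turn": 0}

```text
time: 49.6
ee_pos: [0.5308, 0.0669, 0.2824]
tcp_rot: [179.3, -0.2, -108.2]
wrist_force: [-1.2, 0.1, 0.1]
opening: 0.0592
```

```bash
python3 -c "
from h import *
plan(.532,.067,.206,-108.3)
p,im=wl('w40'); crop(im,150,150,410,345,3,'w40c.png')"
```

```text
now [0.5308 0.0669 0.2824] rot [ 179.3   -0.2 -108.2] open 0.0592 t 49.6 F [-1.2  0.1  0.1]
/ [-0.02, -0.05, 3.82] 0.0   [-0.02, -0.06, 3.82] 0.0  
end [0.532 0.067 0.206] -108.2
```

View pics/w40c.png

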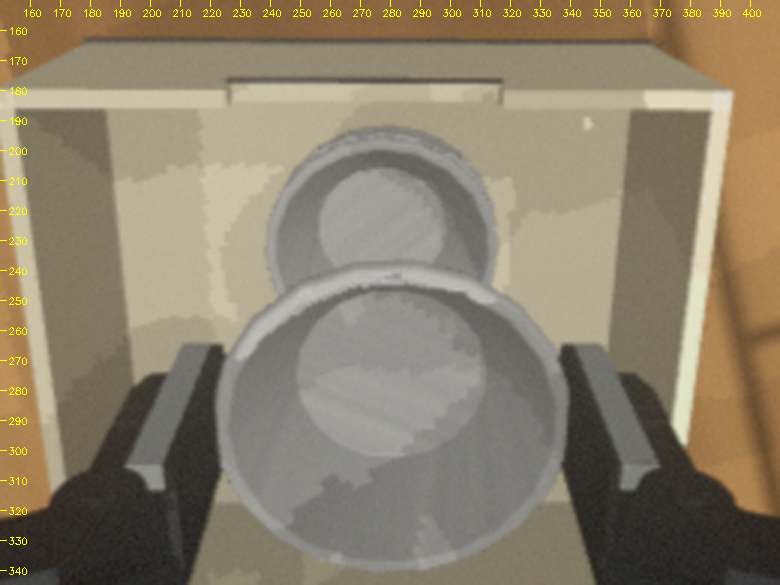

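```bash
python3 -c "
from h import *
print(wp('w40',277.5,232,.04),wp('w40',280.5,289.5,.2824-.182+.024))"
```

```text
[0.5308 0.0682 0.04  ] [0.5286 0.0655 0.1244]
```

move_arm:
  commands:
    - {"claw": -1, "travel": [-0.2, -0.15, 3.0], "turn": 0}
    - {"claw": -1, "travel": [0, 0, 2.3], "turn": 0}
    - {"claw": -1, "travel": [0, 0, 1.4], "turn": 0}
    - {"claw": -1, "travel": [0, 0, 0.8], "turn": 0}
    - {"claw": -1, "travel": [0, 0, 0], "turn": 0}

```text
time: 50.07
ee_pos: [0.5325, 0.0679, 0.2081]
tcp_rot: [179.5, -0.2, -108.3]
wrist_force: [0.1, 0.1, -0.6]
opening: 0.0594
```

move_arm:
  commands:
    - {"claw": -1, "travel": [0, 0, 0], "turn": 0}
    - {"claw": -1, "travel": [0, 0, 0], "turn": 0}

```text
time: 50.23
ee_pos: [0.5324, 0.0683, 0.2085]
tcp_rot: [179.4, -0.1, -108.3]
wrist_force: [-0.3, -0.2, -0.3]
opening: 0.0596
```

move_arm:
  commands:
    - {"claw": -1, "travel": [0, 0, 0.2], "turn": 0}
    - {"claw": -1, "travel": [0, 0, 0], "turn": 0}
    - {"claw": 0.1, "travel": [0, 0, 0], "turn": 0}
    - {"claw": 0.7, "travel": [0, 0, 0], "turn": 0}
    - {"claw": 0.7, "travel": [0, 0, 0], "turn": 0}

```text
time: 50.65
ee_pos: [0.5324, 0.0689, 0.206]
tcp_rot: [179.4, -0.2, -108.2]
wrist_force: [-0.4, -0.4, 0.3]
opening: 0.0724
```

move_arm:
  commands:
    - {"claw": 1, "travel": [0, 0, 0], "turn": 0}
    - {"claw": 1, "travel": [0, 0, -3], "turn": 0}
    - {"claw": 1, "travel": [0, 0, -4], "turn": 0}
    - {"claw": 1, "travel": [0, 0, -3], "turn": 0}
    - {"claw": 1, "travel": [0, 0, 0], "turn": 0}

```text
time: 51.07
ee_pos: [0.5343, 0.069, 0.3122]
tcp_rot: [179.8, 0.0, -108.2]
wrist_force: [0.7, 0.4, 0.2]
opening: 0.0853
```

```bash
python3 -c "
from h import *
plan(.532,.067,.3,-108.3)
p,im=wl('w41'); crop(im,150,140,410,335,3,'w41c.png')
print(status.get_obs()['q'].round(1))"
```

```text
now [0.5343 0.069  0.3122] rot [ 179.8    0.  -108.2] open 0.0853 t 51.07 F [0.7 0.4 0.2]
/ [0.26, 0.16, 1.22] 0.1  
end [0.532 0.067 0.3  ] -108.3
[  7.3   2.7  -2.8  84.7   0.1 -64.4]
```

View pics/w41c.png

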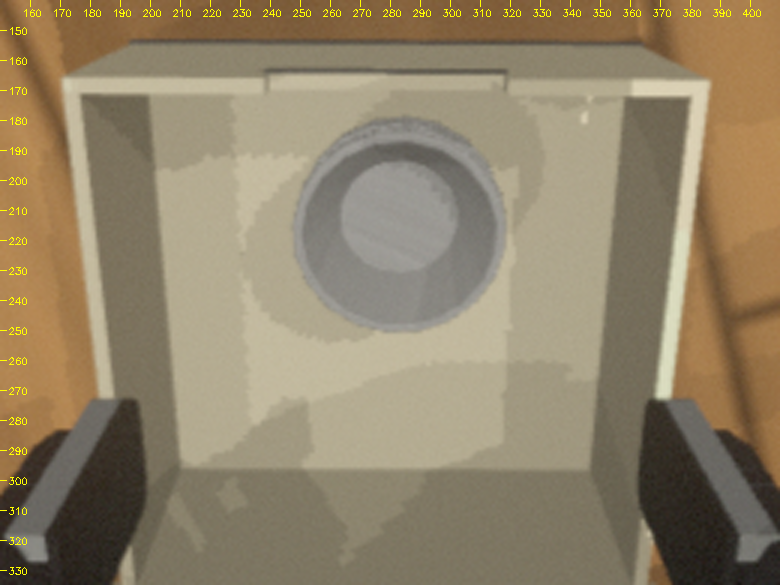

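move_arm:
  commands:
    - {"claw": 0, "travel": [0, 0, -4], "turn": 0}
    - {"claw": -1, "travel": [0, 0, -4], "turn": 0}
    - {"claw": -1, "travel": [0, 0, -4], "turn": 0}
    - {"claw": -1, "travel": [0, 0, 0], "turn": 0}
    - {"claw": -1, "travel": [0, 0, 0], "turn": 0}

```text
time: 51.53
ee_pos: [0.5351, 0.0688, 0.4271]
tcp_rot: [179.5, -0.1, -108.2]
wrist_force: [-0.3, 0.6, -0.4]
opening: 0.0253
```

```bash
python3 -c "
from h import *
plan(.593,.24,.43,-108.3)
print(status.get_obs()['q'].round(1))"
```

```text
now [0.5351 0.0688 0.4271] rot [ 1.795e+02 -1.000e-01 -1.082e+02] open 0.0253 t 51.53 F [-0.3  0.6 -0.4]
/ [-3.6, -0.0, -0.1] 0.0   [-3.6, -0.0, -0.0] 0.0   [-3.6, -0.0, -0.1] 0.0   [-3.6, -0.1, -0.0] 0.0   [-3.67, -0.05, -0.09] 0.0  
end [0.593 0.24  0.43 ] -108.2
[  7.3   4.4  11.9  98.    0.1 -64.5]
```

move_arm:
  commands:
    - {"claw": -1, "travel": [-3.0, 0, -0.8], "turn": 0}
    - {"claw": -1, "travel": [-3.6, 0, -0.2], "turn": 0}
    - {"claw": -1, "travel": [-3.7, 0, 0], "turn": 0}
    - {"claw": -1, "travel": [-3.6, 0, 0], "turn": 0}
    - {"claw": -1, "travel": [-3.6, 0, 0], "turn": 0}

```text
time: 51.95
ee_pos: [0.59, 0.2367, 0.4327]
tcp_rot: [179.2, -0.3, -108.2]
wrist_force: [1.4, -0.2, 0.3]
opening: -0.0002
```

move_arm:
  commands:
    - {"claw": -1, "travel": [0, 0, 0], "turn": 0}
    - {"claw": -1, "travel": [0, 0, 0], "turn": 0}

```text
time: 52.12
ee_pos: [0.5901, 0.2369, 0.4314]
tcp_rot: [179.1, -0.4, -108.1]
wrist_force: [0.8, -0.2, -0.2]
opening: -0.0
```

```bash
python3 -c "
from h import *
plan(.593,.24,.36,-108.3)
wl('w42')
im=viewer.camera('side');cv2.imwrite('pics/s42.png',cv2.resize(im[20:240,120:400],None,fx=2.7,fy=2.7,interpolation=cv2.INTER_CUBIC))"
```

```text
now [0.5901 0.2369 0.4314] rot [ 179.1   -0.4 -108.1] open -0.0 t 52.12 F [ 0.8 -0.2 -0.2]
/ [-0.19, -0.09, 3.57] 0.1   [-0.19, -0.09, 3.57] 0.1  
end [0.593  0.2399 0.36  ] -108.3
```

View pics/w42.png

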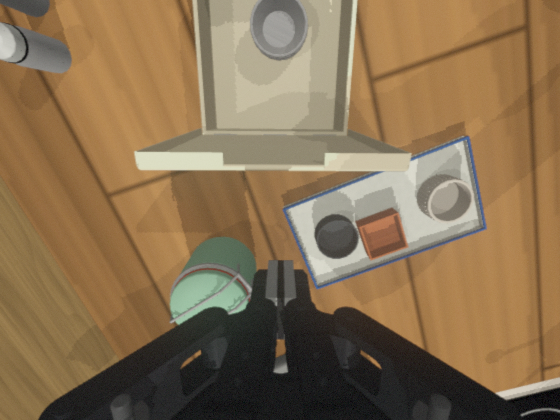

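View pics/s42.png

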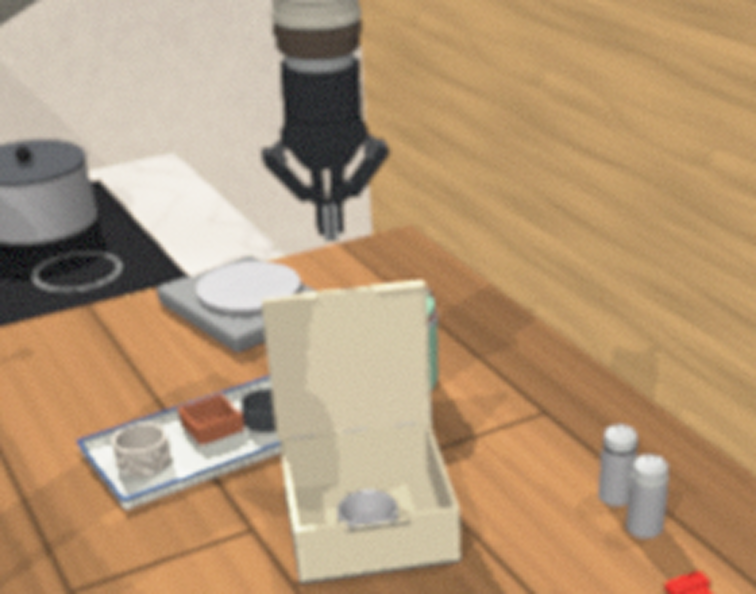

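move_arm:
  commands:
    - {"claw": -1, "travel": [0, 0, 3], "turn": 0}
    - {"claw": -1, "travel": [0, 0, 2.4], "turn": 0}
    - {"claw": -1, "travel": [0, 0, 0.7], "turn": 0}
    - {"claw": -1, "travel": [0, 0, 0], "turn": 0}
    - {"claw": -1, "travel": [0, 0, 0], "turn": 0}

```text
time: 52.63
ee_pos: [0.5887, 0.2342, 0.3752]
tcp_rot: [179.4, -0.2, -108.3]
wrist_force: [0.2, -0.1, 0.7]
opening: 0.0001
```

move_arm:
  commands:
    - {"claw": -1, "travel": [1.5, 0, 0], "turn": 0}
    - {"claw": -1, "travel": [1.5, 0, 0], "turn": 0}
    - {"claw": -1, "travel": [1.2, 0, 0], "turn": 0}
    - {"claw": -1, "travel": [0.8, 0, 0], "turn": 0}
    - {"claw": -1, "travel": [0, 0, 0], "turn": 0}

```text
time: 53.05
ee_pos: [0.5731, 0.1862, 0.376]
tcp_rot: [179.5, -0.1, -108.3]
wrist_force: [0.0, -0.7, 0.4]
opening: -0.0001
```

```bash
python3 -c "
from h import *
plan(.593,.24,.36,-108.3)
wl('w43')"
```

```text
now [0.5731 0.1862 0.376 ] rot [ 1.795e+02 -1.000e-01 -1.083e+02] open -0.0001 t 53.05 F [ 0.  -0.7  0.4]
/ [-2.87, -0.1, 0.8] -0.0   [-2.86, -0.1, 0.8] -0.0  
end [0.593 0.24  0.36 ] -108.3
```

View pics/w43.png

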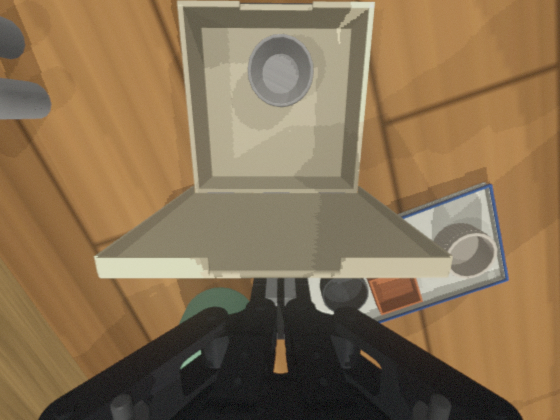

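move_arm:
  commands:
    - {"claw": -1, "travel": [1.0, 0, 0.4], "turn": 0}
    - {"claw": -1, "travel": [1.1, 0, 0.3], "turn": 0}
    - {"claw": -1, "travel": [1.2, 0, 0.4], "turn": 0}
    - {"claw": -1, "travel": [1.2, 0, 0.4], "turn": 0}
    - {"claw": -1, "travel": [1.1, 0, 0.5], "turn": 0}

```text
time: 53.52
ee_pos: [0.5554, 0.1339, 0.3546]
tcp_rot: [179.4, -0.1, -108.2]
wrist_force: [0.2, 1.1, 1.1]
opening: -0.0002
```

```bash
python3 -c "
from h import *
o=status.get_obs();e=o['ee_pos'];print(e,o['wrist_force'],(e[0]-.5687)*.314+(e[1]-.1727)*.949-.011,e[2]-.173-.066)
im=viewer.camera('side');cv2.imwrite('pics/s44.png',cv2.resize(im[40:240,140:400],None,fx=2.7,fy=2.7,interpolation=cv2.INTER_CUBIC))"
```

```text
[0.55536637 0.13391964 0.35462801] [0.16848544 1.05371055 1.06874817] -0.0519893163672288 0.11562800512807575
```

View pics/s44.png

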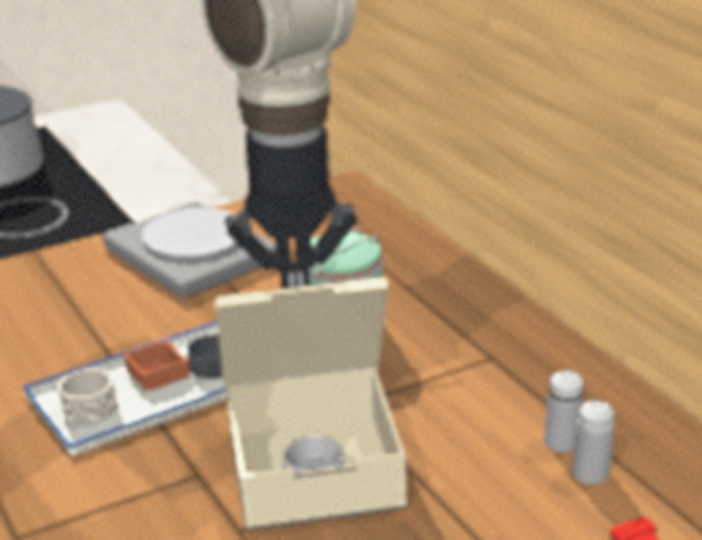

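move_arm:
  commands:
    - {"claw": -1, "travel": [1.2, 0, 0.6], "turn": 0}
    - {"claw": -1, "travel": [1.2, 0, 0.7], "turn": 0}
    - {"claw": -1, "travel": [1.2, 0, 0.8], "turn": 0}
    - {"claw": -1, "travel": [1.1, 0, 1.2], "turn": 0}
    - {"claw": -1, "travel": [1.0, 0, 1.3], "turn": 0}

```text
time: 53.98
ee_pos: [0.5372, 0.08, 0.3088]
tcp_rot: [179.4, -0.1, -108.2]
wrist_force: [0.5, 0.9, -0.0]
opening: 0.0
```

```bash
python3 -c "
from h import *
o=status.get_obs();e=o['ee_pos'];print(e,o['wrist_force'],(e[0]-.5687)*.314+(e[1]-.1727)*.949-.011,e[2]-.173-.066)"
```

```text
[0.53720548 0.08003241 0.30880319] [ 0.51312024  0.93327913 -0.02762015] -0.10883082365709158 0.06980319434882065
```

move_arm:
  commands:
    - {"claw": -1, "travel": [0.7, 0, 1.4], "turn": 0}
    - {"claw": -1, "travel": [0.7, 0, 1.5], "turn": 0}
    - {"claw": -1, "travel": [0.2, 0, 1.2], "turn": 0}
    - {"claw": -1, "travel": [0.1, 0, 1.0], "turn": 0}
    - {"claw": -1, "travel": [0, 0, 0], "turn": 0}

```text
time: 54.4
ee_pos: [0.5309, 0.0642, 0.2556]
tcp_rot: [179.2, -0.2, -108.2]
wrist_force: [-0.5, 0.3, 0.0]
opening: 0.0002
```

```bash
python3 -c "
from h import *
o=status.get_obs();e=o['ee_pos'];print(e,o['wrist_force'],(e[0]-.5687)*.314+(e[1]-.1727)*.949-.011,e[2]-.173-.066)
im=viewer.camera('side');cv2.imwrite('pics/s45.png',cv2.resize(im[60:260,140:400],None,fx=2.7,fy=2.7,interpolation=cv2.INTER_CUBIC))"
```

```text
[0.53090623 0.06421169 0.25559112] [-0.45815115  0.33530035  0.01688939] -0.12582264716441607 0.01659111933133317
```

View pics/s45.png

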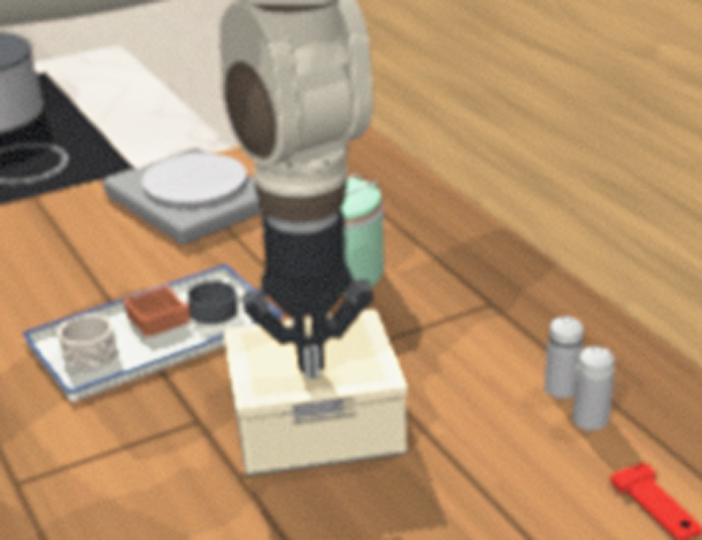

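move_arm:
  commands:
    - {"claw": -1, "travel": [0, 0, 0.5], "turn": 0}
    - {"claw": -1, "travel": [0, 0, 0.4], "turn": 0}
    - {"claw": -1, "travel": [0, 0, 0], "turn": 0}
    - {"claw": -1, "travel": [0, 0, 0], "turn": 0}

```text
time: 54.78
ee_pos: [0.5313, 0.0644, 0.2488]
tcp_rot: [179.4, -0.2, -108.2]
wrist_force: [-0.8, -0.1, -0.2]
opening: 0.0001
```

move_arm:
  commands:
    - {"claw": -1, "travel": [0, 0, 0.2], "turn": 0}
    - {"claw": -1, "travel": [0, 0, 0], "turn": 0}
    - {"claw": -1, "travel": [0, 0, 0], "turn": 0}

```text
time: 55.03
ee_pos: [0.5312, 0.0642, 0.2468]
tcp_rot: [179.4, -0.2, -108.2]
wrist_force: [0.3, -0.1, -0.5]
opening: -0.0001
```

move_arm:
  commands:
    - {"claw": -1, "travel": [0, 0, 0.2], "turn": 0}
    - {"claw": -1, "travel": [0, 0, 0], "turn": 0}
    - {"claw": -1, "travel": [0, 0, 0], "turn": 0}

```text
time: 55.28
ee_pos: [0.5311, 0.0641, 0.2446]
tcp_rot: [179.4, -0.2, -108.2]
wrist_force: [0.2, -0.4, 0.0]
opening: -0.0002
```

move_arm:
  commands:
    - {"claw": -1, "travel": [0, 0, 0.2], "turn": 0}
    - {"claw": -1, "travel": [0, 0, 0], "turn": 0}
    - {"claw": -1, "travel": [0, 0, 0], "turn": 0}

```text
time: 55.53
ee_pos: [0.5312, 0.0642, 0.2434]
tcp_rot: [179.4, -0.1, -108.2]
wrist_force: [-2.5, -0.9, 6.0]
opening: 0.0
```

move_arm:
  commands:
    - {"claw": -1, "travel": [0, 0, 0.1], "turn": 0}
    - {"claw": -1, "travel": [0, 0, 0], "turn": 0}
    - {"claw": -1, "travel": [0, 0, 0], "turn": 0}

```text
time: 55.78
ee_pos: [0.5311, 0.0641, 0.2433]
tcp_rot: [179.5, -0.1, -108.2]
wrist_force: [-4.9, -1.3, 11.4]
opening: 0.0001
```

move_arm:
  commands:
    - {"claw": -1, "travel": [0, 0, -2], "turn": 0}
    - {"claw": -1, "travel": [0, 0, -4], "turn": 0}
    - {"claw": -1, "travel": [0, 0, -4], "turn": 0}
    - {"claw": -1, "travel": [3, 1, -2], "turn": 0}
    - {"claw": -1, "travel": [3.5, 1.5, 0], "turn": 0}

```text
time: 56.2
ee_pos: [0.4893, 0.0106, 0.3667]
tcp_rot: [179.7, -0.0, -108.1]
wrist_force: [0.8, -0.4, 0.5]
opening: 0.0001
```

move_arm:
  commands:
    - {"claw": -1, "travel": [3.5, 2, 0], "turn": 0}
    - {"claw": -1, "travel": [3, 2.5, 0], "turn": 0}
    - {"claw": -1, "travel": [2, 3, 0], "turn": 0}
    - {"claw": -1, "travel": [0, 3.5, 0], "turn": 0}
    - {"claw": -1, "travel": [0, 2, 0], "turn": 0}

```text
time: 56.62
ee_pos: [0.3357, -0.0302, 0.3638]
tcp_rot: [179.4, -0.2, -108.4]
wrist_force: [-1.1, -0.2, 0.1]
opening: -0.0001
```

```bash
python3 -c "
from h import *
im=viewer.camera('side');cv2.imwrite('pics/s46.png',cv2.resize(im,(800,600),interpolation=cv2.INTER_CUBIC))
crop(im,200,150,360,260,5,'s46c.png')
im=viewer.camera('top');cv2.imwrite('pics/t46.png',cv2.resize(im,(800,600),interpolation=cv2.INTER_CUBIC))
print(status.get_obs()['q'].round(1),status.get_obs()['ee_pos'],status.get_obs()['time'])"
```

```text
[ -5.  -24.5 -19.9  95.2  -0.  -76.8] [ 0.33612754 -0.02960933  0.36448264] 56.7167
```

View pics/s46.png

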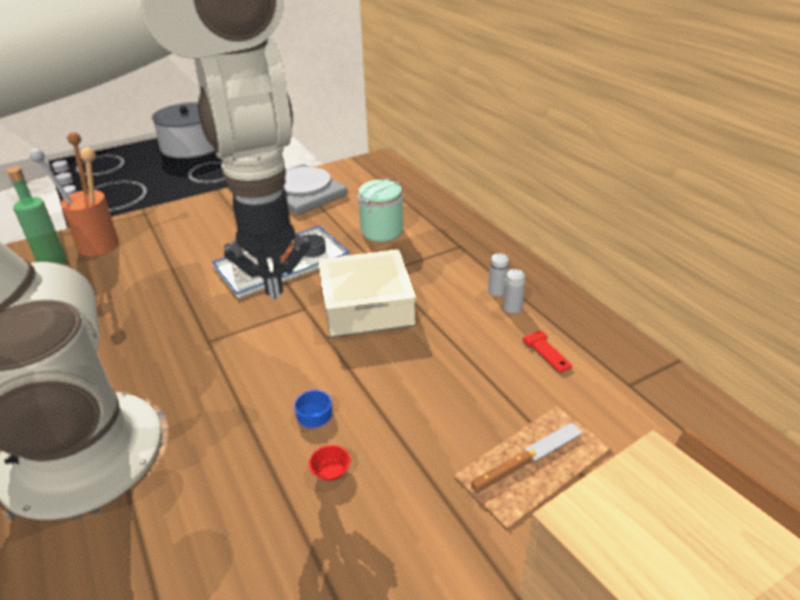

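View pics/s46c.png

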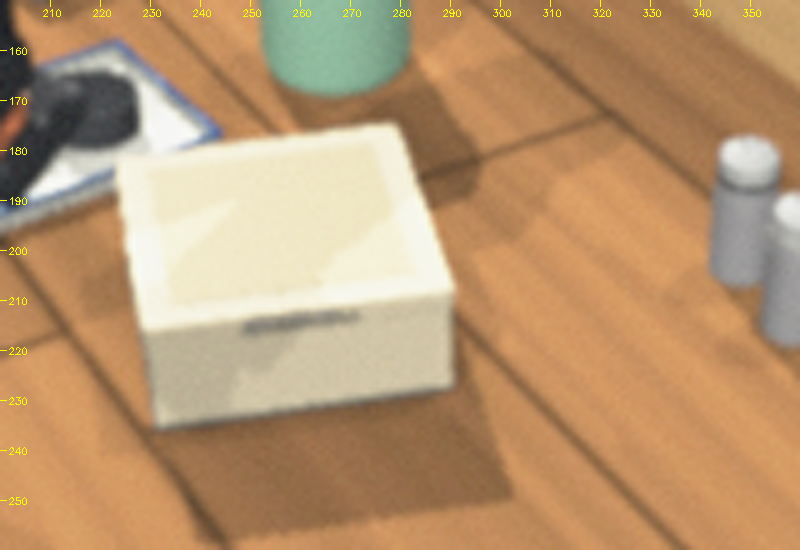

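View pics/t46.png

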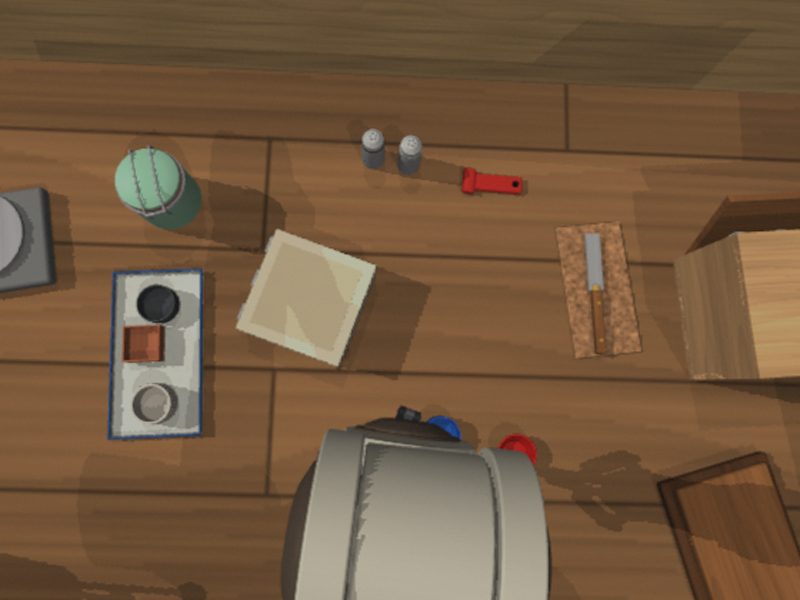

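```bash
python3 -c "
from h import *
im=viewer.camera('top');crop(im,70,180,150,315,4,'t47.png')
im=viewer.camera('side');crop(im,140,150,260,220,6,'s47.png')"
```

```text
(no output)
```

View pics/t47.png

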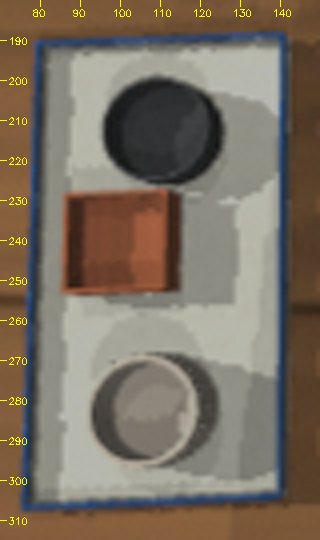

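View pics/s47.png

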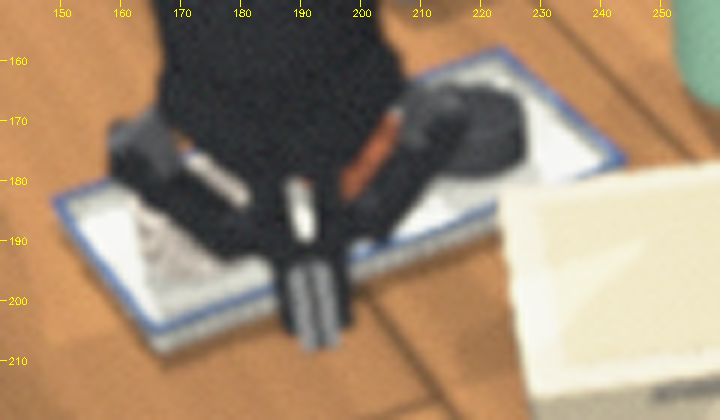

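```bash
python3 -c "
from h import *
f=lambda u,v,z:p2w('top',u,v,z)[:2]
t=[f(*a,.012) for a in [(80,190),(142,188.5),(141,304),(76,307)]];c=np.mean(t,0)
x=(t[0]+t[1]-t[2]-t[3]);x/=np.linalg.norm(x);y=np.array([-x[1],x[0]])
for n,u,v,z in [('sq',99.5,240.5,.027),('cake',111,212,.029),('ram',104,282,.037)]:
  d=f(u,v,z)-c;print(n,(d@x).round(4),(d@y).round(4))
q=[f(u,v,.006) for u,v in [(389.5,160),(434.5,155),(448.5,245.5),(403,250)]];c=np.mean(q,0);x=q[0]+q[1]-q[2]-q[3];x/=np.linalg.norm(x);y=np.array([-x[1],x[0]])
m=(f(594*.7,234*.7,.014)+f(601*.7,354*.7,.02))/2;print('spr',(m-c)@x,(m-c)@y)
# rim size for tilt
print(f(86.5,240.5,.027)-f(113,240.5,.027), f(99.5,228,.027)-f(99.5,253,.027))"
```

```text
sq 0.0122 0.0172
cake 0.0747 -0.0073
ram -0.0784 0.0014
spr -0.008628577044842222 0.007229450330525072
[-0.00184368  0.05764544] [0.05503531 0.00518111]
```

move_arm:
  commands:
    - {"claw": -1, "travel": [3, 0, 0], "turn": 0}
    - {"claw": -1, "travel": [3, -0.5, 0], "turn": 0}
    - {"claw": -1, "travel": [3, -0.5, 0], "turn": 0}
    - {"claw": -1, "travel": [2, 0, 0], "turn": 0}
    - {"claw": -1, "travel": [0, 0, 0], "turn": 0}

```text
time: 57.23
ee_pos: [0.3136, -0.1402, 0.3636]
tcp_rot: [179.3, -0.2, -108.4]
wrist_force: [-0.1, 0.5, 1.1]
opening: 0.0003
```

```bash
python3 -c "
from h import *
im=viewer.camera('side');crop(im,140,140,270,230,6,'s48.png');cv2.imwrite('pics/s48f.png',im)
print(status.get_obs()['ee_pos'])"
```

```text
[ 0.31388512 -0.13908178  0.36361203]
```

View pics/s48.png

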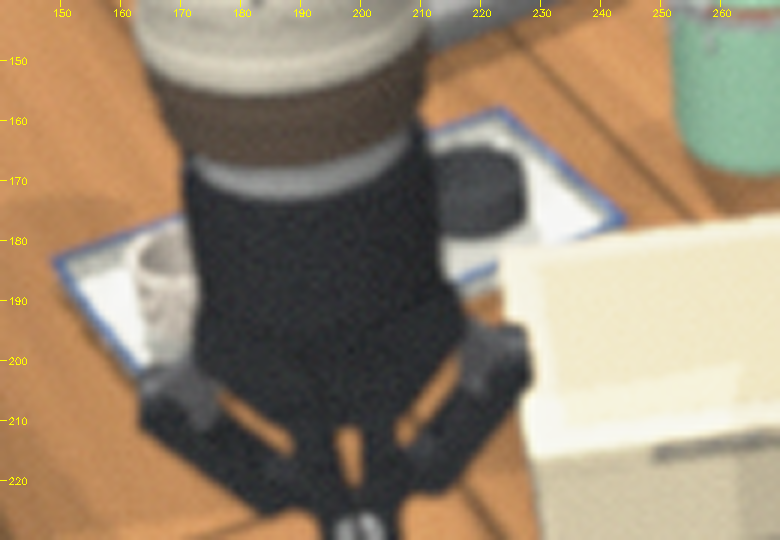

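View pics/s48f.png

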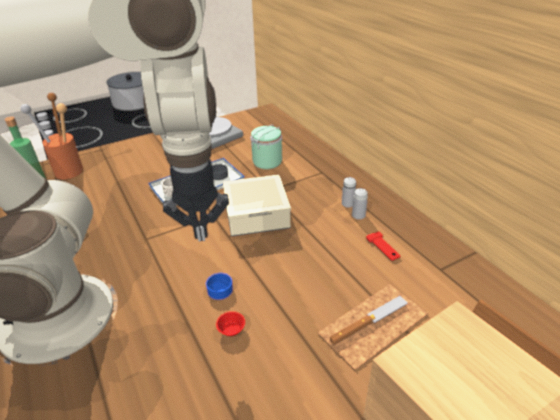

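```bash
python3 -c "
from h import *
print(bot.job_done(), status.get_obs()['time'])
cv2.imwrite('pics/end.png',viewer.camera('top'))"
```

```text
the job is handed in; nothing more can be done
the job is handed in; nothing more can be done
```

The job is done and handed in at about 57 s of the 210 s allowed.

- **Lid opened:** I pried the lid open with the spreader's blade in the slot, to about 90° or slightly more. The force and side pictures showed the lid riding on the blade well past 0.12 rad.
- **Tart tins:** All four steel tart tins are nested in one upright stack inside the storage tin. The last wrist picture showed their rims concentric.
- **Lid shut:** I pushed the lid down from behind, and the closing press met 6–11 N at the shut height. Afterwards it looked the same as at the start in both cameras.
- **Tray:** The ramekin, cake tin and square tin stand on the tray floor, all well inside the position limits.
- **Spreader:** It lies flat on the trivet, with its middle about 9 and 7 mm from the trivet's centre.
- **Left alone:** The shakers, canister, lid lifter and the red and blue look-alikes show no visible shift in the pictures.

- **Early mistake, corrected:** Early on, the last joint ran into its limit and tilted the tool by about 6°. I worked it back upright before placing anything.
- **Square tin shifted:** It was knocked roughly 2 cm sideways in the tray during the run. It is still inside the limits, and its rim size from above fits an upright tin. The arm blocked the final side view of it, so its uprightness rests on that and earlier side pictures.
- **Camera disagreement:** The side camera disagreed with the top and wrist cameras by about 3 mm, so I relied on the other two.

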